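Load the vial carrier into the reading unit and close its sticky shutter

TASK

Take the carrier that holds the capped vials by its handle, set it down flat in the open bay of the white reading unit without dropping it, and let go. Then close the unit's steel shutter fully over the bay: it sticks and jams if only one side is pushed, so nudge its two studs away from you in turn, a little at each side, without forcing it, until both are right home. Leave the empty carrier and everything else on the bench where it stands.

Things in the scene. Friction and masses are not known exactly. Their poses are not given: they have to be found in the camera images.
- unit: White reading unit fixed on the bench: x -220 to +130 mm, y +-128 mm, flat deck 80 mm high. Origin on the bench, +x away from the robot, +y left, z up. A rectangular well in the deck is the bay (x -10 to +74, y +-65, floor at z 10). The shutter runs along x between aluminium rails (|y| 100 to 128, x -220 to -10, top z 94.5).
- cover_top (a point): Middle of the top of the fixed grey cover over the middle of the shutter's path, axes as unit; in the unit's frame x -126, y 0, z 97 mm; it spans x -220 to -32, y +-50 and keeps tools off the shutter's middle.
- bridge_edge (a point): Middle of the robot-side lower edge of the bridge that crosses the unit's whole width over the studs' path; in the unit's frame x -78, y 0, z 175 mm; the bar is 30 mm deep (x) and 30 high on a leg at each end. Over the last 50 mm or so of closing, the tool must lean back towards the robot (about 35 degrees from vertical) to push the studs in below it.
- bay_floor (a point): Centre of the bay's floor, axes as unit: x +32 mm, y 0, z +10 mm in the unit's frame. The bay is 84 x 130 mm and 70 mm deep.
- shutter: Steel shutter, about 0.6 kg, on the deck (z 80). Origin on its underside midway between its studs, +x = leading edge, away from the robot. Plate x -20 to +138, y +-74, 5 mm thick; a shoe at each end (y +-110) under the rails; a 50 mm long key on its middle runs below the cover with 4 mm play a side. Starts open at x -165 to -150 in the unit's frame; closed at x -60, square, at hard stops. Friction 2 to 6 N.
- stud_left (a point): Top centre of the left (+y) upright round stud on the shutter: 16 mm diameter, z 85 to 125 mm above the bench, 84 mm left of the shutter's origin. Push its robot-side face towards the unit's +x; home at x -60 in the unit's frame. Pushed alone, it leads the other stud by up to about 28 mm, then the shutter wedges; pushing the other stud frees it.
- stud_right (a point): Top centre of the right (-y) stud, the same, 84 mm right of the shutter's origin.
- carrier: Grey carrier with six white-capped short vials, about 0.3 kg: base 60 (x) x 80 (y) x 22 mm, caps up to 35 mm; upright handle fin at its middle, 12 mm thick (its y), 44 mm long (its x), 22 to 64 mm high. Origin under its centre, z up. Stands on the bench left or right of the unit.
- spare: The same carrier without vials (six dark empty pockets), a bystander on the other side; same sizes and origin.
- dropper: small black dropper bottle, 40 mm across, 82 mm tall, a bystander beside the unit; origin under its centre
- amber: amber glass reagent bottle, 68 mm across, 150 mm tall, a bystander; origin under its centre
- scissors: scissors lying flat at the right, about 230 mm long, 13 mm high, a bystander; origin near the pivot

How it is judged:
By the outcome, as a careful person would: the job done as asked, in the order asked, and still so for the second after the job is handed in, with the robot touching nothing.
It also fails if it takes over 72 s, if anything falls off the work surface, if the arm or the gripper's body presses on something with over 40 N, if the wrist force passes 120 N, or if a joint passes its speed limit or range.

ROBOT

A 7-joint arm with a two-finger parallel gripper is mounted at the origin on the work surface. World frame = base frame: x ahead of the robot, y to its left, z up, the work surface at z = 0. Lengths are in mm, angles in rad, forces in N, time in s.
With the tool pointing down it reaches from about 400 to 875 mm from the base axis. Payload 4.4 kg.
Tool frame: the origin (TCP) lies midway between the tips of the shut fingers; the grasp point (between the pads) lies behind it (ctrl.grip_point_offset is the x of the grasp point in the tool frame, in mm); x points along the fingers, z is the direction in which the jaws open and shut, and the axes are right-handed (so a half turn about x gives the same grasp; the last joint's range is limited). The gripper opens to 85 mm and grips with 20 to 120 N. Pads are 22 mm wide; open, the fingers measure 114 mm over their backs; the gripper's body (76 mm by 85 mm) begins 54 mm behind the grasp point. The pads swing forward as they close: fully open they stand 13 mm farther back than shut.
Start: joints at [-1.307, 0.628, 0.038, 1.517, -0.027, 0.996, -0.02], TCP at [210.48, 614.993, 199.013] pointing down, gripper open.
Joint ranges: [-3.06, 3.06], [-0.37, 2.12], [-1.25, 1.32], [0.18, 2.47], [-1.1, 4.24], [0.23, 1.98], [-2.94, 2.94]. Speed limits (rad/s): [2.57, 2.57, 3.14, 3.14, 3.14, 3.14, 3.14].

INTERFACE

Orientations are given as [roll, pitch, yaw] about the fixed x, y, z axes, in that order (R = Rz(yaw) Ry(pitch) Rx(roll)).
In Python, from cell import status, eyes, ctrl gives the robot as it stands. The module is installed in compiled form; this text tells all that it offers.
- The arm moves only by the tool apply_moves, never from a script. Its argument "targets" is a list of rows, each a list of 3 entries, a list of its own where there are three numbers: the shift along the tool's x, y, z in mm, then the turn about the tool's x in degrees, then the finger opening in mm, from 0 to 85.4. In form: [[[dx, dy, dz], roll, claw], ...]. A call has 1 to 10 rows; each row shifts and turns the pose as measured when the row begins, along the tool's axes as they then stand; what a row does not reach is not made up. A row lasts 1/8 s, in which the tool goes at most 62.5 mm and 10.7 degrees, less where a joint would pass 70% of its speed; a pose out of reach is approached as far as the arm can. A call is refused whole if a number of a shift passes 62.5 or a number of a turn 10.7, either way. A call with a gripper value outside its range is refused whole. The fingers move at their own pace and stop on an object; the grip force is fixed at half the most. Time passes only in rows, so rows that do not move let the fingers close. It gives the time, the measured TCP pose, the force and the opening at its end, in the units of the state.
- status.read_state(): the state, without advancing time (a new reading comes with each control period).
- eyes.get_image(name): name is "side" or "top" or "wrist"; returns (picture, depth): 480x640x3 uint8, blue, green, red; 480x640 float32, mm along the optical axis (not along the pixel's ray), 0 where there is no reading.
- eyes.camera_params(name): a dict with "fx", "fy", "cx", "cy" (pixels), "R" (3x3) and "t" (3): a world point X has camera coordinates R X + t. Camera axes: x right, y down, z forward; pixel columns grow to the right and rows downward; lengths in mm; the calibration is good to about 2 mm. A picture is of the moment at which its call begins: read the wrist's pose just before it. camera_params takes no time and is no camera call; for the wrist camera it gives the pose at the moment of the call.
- ctrl.finish_job(): hands the job in, once; it reports no verdict.
The state is a dict: "clock": time; "qpos": joint angles; "qd": joint speeds; "tau": joint torques, N m; "eef_pos": TCP position; "tool_rot": TCP orientation; "force": force on the tool from outside, world axes, zero at the start; "torque": the same for the moment, N m; "width": finger opening in mm.
Only numpy, scipy, OpenCV 4.12 (cv2) and the standard library are available. Lean on these libraries where they do the work, as an engineer would, in place of code of your own. Each camera call takes 0.05 s, during which the arm holds its last target.

## Working session

There is one attempt and no reset: what is moved stays moved. The work goes in short steps, Python scripts to look and compute and a tool call to move; the robot and the scene stay as the last step left them, time stands still between calls to the robot, and variables do not carry over. Pictures are saved under pics/ and viewed, and the job is handed in when it is done.

Besides the shell and the picture viewer there is one more tool, called after "Request:" as a command line: name --argument value ..., lists and objects as JSON in quotes. apply_moves: Moves the arm, as the interface text tells. Its arguments: {"type":"object","properties":{"targets":{"type":"array"}},"required":["targets"]}

```bash
mkdir -p pics; ls; cat > h.py <<'E'
import numpy as np,cv2
from cell import status,eyes,ctrl
from scipy.spatial.transform import Rotation as Ro
def st():
    s=status.read_state();return s
def shot(n,f=None):
    p=eyes.camera_params(n);im,d=eyes.get_image(n)
    np.savez('last_%s.npz'%n,im=im,d=d,**{k:np.array(p[k]) for k in p})
    if f: cv2.imwrite('pics/'+f,im)
    return im,d,p
def load(n):
    z=np.load('last_%s.npz'%n);return z['im'],z['d'],z
def ray(p,u,v,z):
    R=np.array(p['R']);t=np.array(p['t']).ravel()
    c=-R.T@t;d=R.T@np.array([(u-p['cx'])/p['fx'],(v-p['cy'])/p['fy'],1])
    return c+d*(z-c[2])/d[2]
def pt(p,u,v,dep):
    R=np.array(p['R']);t=np.array(p['t']).ravel()
    return R.T@(np.array([(u-p['cx'])/p['fx']*dep,(v-p['cy'])/p['fy']*dep,dep])-t)
def cloud(p,d):
    v,u=np.indices(d.shape);R=np.array(p['R']);t=np.array(p['t']).ravel()
    C=np.stack([(u-p['cx'])/p['fx']*d,(v-p['cy'])/p['fy']*d,d],-1)
    return (C-t)@R
def proj(p,X):
    c=np.array(p['R'])@np.array(X)+np.array(p['t']).ravel();return c[0]/c[2]*p['fx']+p['cx'],c[1]/c[2]*p['fy']+p['cy']
def rot():
    return Ro.from_euler('xyz',status.read_state()['tool_rot']).as_matrix()
E
python3 - <<'E'
from h import *
s=st();print({k:np.round(s[k],3) for k in s},ctrl.grip_point_offset)
for n in['top','side','wrist']:
    _,d,p=shot(n,n+'0.png');R=np.array(p['R']);print(n,np.round(-R.T@np.array(p['t']).ravel()),np.round(R[2],2),p['fx'])
print(np.round(rot(),3))
E
```

```text
pics
{'clock': np.float64(0.0), 'qpos': array([-1.307,  0.629,  0.038,  1.518, -0.027,  0.996, -0.02 ]), 'qd': array([ 0.001, -0.001, -0.001, -0.   , -0.   , -0.001,  0.001]), 'tau': array([ 0.0000e+00, -5.6342e+01,  1.2260e+00, -1.9344e+01,  1.1000e-02,
        1.1000e-02,  0.0000e+00]), 'eef_pos': array([210.263, 614.3  , 198.054]), 'tool_rot': array([-3.119,  1.569, -1.878]), 'force': array([ 0.135, -0.243,  0.464]), 'torque': array([-0.028,  0.004, -0.012]), 'width': np.float64(85.538)} -18.700000000000003
top [ 326.  -34. 1488.] [ 0.15 -0.01 -0.99] 602.4307842140838
side [362. 562. 924.] [ 0.17 -0.61 -0.78] 512.6407542024133
wrist [141. 639. 373.] [ 0.27 -0.1  -0.96] 379.81792874496625
[[-0.    -0.946  0.324]
 [-0.001  0.324  0.946]
 [-1.    -0.    -0.001]]
```

The top view shows the white unit at about (285,210), with its near corners at (241,290) and (349,272). The capped carrier is on the right at (428,256) and the empty spare on the left at (158,264). The bay opening is at (279,178), and the studs are at about (254,258) and (326,242). Next I'll zoom in and measure.

```bash
python3 - <<'E'
from h import *
im,d,p=load('top')
a=im[110:310,200:460];a=cv2.resize(a,None,fx=3,fy=3,interpolation=cv2.INTER_CUBIC);cv2.imwrite('pics/topz.png',a)
im2,d2,p2=load('side')
a=im2[150:380,160:440];cv2.imwrite('pics/sidez.png',cv2.resize(a,None,fx=2.6,fy=2.6,interpolation=cv2.INTER_CUBIC))
C=cloud(p,d)
for (u,v) in [(428,256),(440,246),(290,150),(279,180),(285,250),(254,255),(254,258),(326,242),(282,207),(245,275),(400,280)]:
    print((u,v),np.round(C[v,u],1))
E
```

```text
(428, 256) [ 489.2 -305.4   56.3]
(440, 246) [ 519.7 -347.1    1.8]
(290, 150) [752.8  18.7  81.5]
(279, 180) [696.9  50.6  11. ]
(285, 250) [507.6  34.6  97.3]
(254, 255) [494.3 103.8 126. ]
(254, 258) [487.6 104.  124.9]
(326, 242) [520.2 -60.9 122.9]
(282, 207) [587.8  34.  204.9]
(245, 275) [452.1 128.3  95.3]
(400, 280) [ 437.7 -243.2    2. ]
```

```bash
python3 - <<'E'
from h import *
def rect(P):
    r=cv2.minAreaRect(P[:,:2].astype(np.float32).reshape(-1,1,2));return np.round(r[0],1),np.round(r[1],1),round(r[2],1)
for n in['top','side']:
    im,d,p=load(n);C=cloud(p,d);ok=d>0
    x,y,z=C[...,0],C[...,1],C[...,2]
    U=ok&(x>400)&(x<840)&(y>-160)&(y<200)
    for nm,m in [('unit',U&(z>76)&(z<100)),('bridge',U&(z>195)&(z<215)),('studs R',U&(z>115)&(z<130)&(y<0)&(x<560)),('studs L',U&(z>115)&(z<130)&(y>30)&(x<540)),
      ('bay',U&(z<25)&(z>0)&(x>640)&(x<720)&(abs(y-30)<70)),
      ('carr',ok&(abs(x-490)<70)&(abs(y+305)<60)&(z>17)&(z<45)),('fin',ok&(abs(x-490)<70)&(abs(y+305)<60)&(z>52)&(z<75)),
      ('amber',ok&(abs(x-640)<90)&(abs(y+275)<60)&(z>60))]:
        P=C[m]
        if len(P)>5: print(n,nm,len(P),rect(P),'mean',np.round(P.mean(0),1),'zmax',round(P[:,2].max(),1))
E
```

```text
top unit 10922 (array([641.8,  29.5]), array([423.1, 288.4]), 5.8) mean [596.8  34.4  86.9] zmax 100.0
top bridge 1743 (array([589.9,  34. ]), array([ 34.8, 256.4]), 7.8) mean [590.   34.5 205.1] zmax 213.6
top studs R 40 (array([517.6, -60.7]), array([13.8, 14.6]), 87.1) mean [517.9 -60.6 124.5] zmax 129.5
top studs L 41 (array([487.8, 104.3]), array([13.7, 13.7]), 89.8) mean [487.8 103.6 123.9] zmax 129.5
top bay 1072 (array([687.2,  39.9]), array([ 66.1, 118.3]), 0.5) mean [689.7  44.1  10.4] zmax 20.1
top carr 670 (array([ 492.5, -312.8]), array([80.2, 61. ]), 67.8) mean [ 490.8 -310.6   27.7] zmax 44.0
top fin 108 (array([ 492.6, -312.7]), array([13.2, 45.7]), 69.0) mean [ 492.5 -312.2   64. ] zmax 71.5
top amber 742 (array([ 641.7, -280.7]), array([67.9, 67. ]), 41.8) mean [ 635.4 -276.2  113.2] zmax 158.7
side unit 15323 (array([643. ,  35.8]), array([425.3, 283.1]), 5.9) mean [594.3  50.8  86.3] zmax 100.0
side bridge 2109 (array([590.3,  36.1]), array([ 32.7, 258.4]), 8.2) mean [588.2  49.3 203.9] zmax 209.0
side studs R 63 (array([518.7, -58.1]), array([14.2, 16.4]), 18.4) mean [518.1 -57.1 122.4] zmax 127.6
side studs L 78 (array([487.5, 107.3]), array([14.5, 15.7]), 17.5) mean [487.7 107.9 123. ] zmax 127.8
side bay 1043 (array([693.3,  28.9]), array([62.7, 92.8]), 6.2) mean [691.7  27.9  10. ] zmax 24.8
side carr 543 (array([ 493.2, -309.4]), array([84.1, 62.7]), 70.2) mean [ 491.1 -297.6   28.4] zmax 45.0
side fin 128 (array([ 492.8, -310.3]), array([15.8, 45.7]), 67.0) mean [ 491.5 -308.5   60.4] zmax 66.7
side amber 937 (array([ 641.3, -273.1]), array([66.6, 61.7]), 16.5) mean [ 637.6 -264.6  105.4] zmax 152.4
```

The carrier is at about (493,-311.5), with its fin's long axis at about -21.5°. The unit's yaw is about 8°. I'll refine the unit pose by casting rays from the deck's edges, and work out the camera offset and the first move.

```bash
cat >> h.py <<'E'
def plan(tx,ty,tz,azz,n,w,tilt=None):
    """rows to reach TCP target with tool z azimuth azz deg (tool down)"""
    s=st();P=np.array(s['eef_pos']);R=rot();az=np.degrees(np.arctan2(R[1,2],R[0,2]))
    da=(azz-az+180)%360-180
    if azz>900: da=0
    return P,az,R
def rows(way,n_each,claw,roll=0.):
    """way: list of world targets; roll: total tool-x turn spread evenly"""
    s=st();P=np.array(s['eef_pos'],float);R=rot();N=sum(n_each);out=[];k=0
    for W,n in zip(way,n_each):
        W=np.array(W,float);step=(W-P)/n
        for i in range(n):
            out.append([[int(round(v)) if abs(v)>3 else round(float(v),1) for v in R.T@step],round(roll/N,1),claw])
            R=R@Ro.from_euler('x',roll/N,degrees=True).as_matrix();P=P+step
    for i in range(0,len(out),10): print(str(out[i:i+10]).replace(' ',''))
def pose():
    s=st();R=rot();print('t',round(float(s['clock']),2),'P',np.round(s['eef_pos'],1),'azz',round(float(np.degrees(np.arctan2(R[1,2],R[0,2]))),2),'xaxis',np.round(R[:,0],3),'F',np.round(s['force'],1),'w',round(float(s['width']),1),'q',np.round(s['qpos'],2))
E
python3 - <<'E'
from h import *
p=eyes.camera_params('wrist');R=np.array(p['R']);c=-R.T@np.array(p['t']).ravel();s=st()
print('cam in tool',np.round(rot().T@(c-s['eef_pos']),1))
for n in['top','side']:
    im,d,p=load(n)
    C=cloud(p,d);g=im.min(2)
    # deck mask: white pixels near z=80 beyond the bridge
    m=((g>150)&(C[...,0]>600)&(C[...,0]<840)&(C[...,1]>-120)&(C[...,1]<210)&(abs(C[...,2]-80)<8)).astype(np.uint8)
    m=cv2.morphologyEx(m,cv2.MORPH_CLOSE,np.ones((3,3)))
    cs,_=cv2.findContours(m,cv2.RETR_EXTERNAL,cv2.CHAIN_APPROX_NONE);c=max(cs,key=cv2.contourArea)[:,0]
    W=np.array([ray(p,u,v,80)[:2] for u,v in c])
    a=np.radians(8);o=np.array([652.4,43.8])
    for it in range(3):
        L=(W-o)@np.array([[np.cos(a),-np.sin(a)],[np.sin(a),np.cos(a)]])
        far=L[(abs(L[:,0]-130)<10)&(abs(L[:,1])<115)]; le=L[(abs(L[:,1]-128)<10)&(L[:,0]>0)&(L[:,0]<120)]; ri=L[(abs(L[:,1]+128)<10)&(L[:,0]>0)&(L[:,0]<120)]
        sl=[]
        if len(far)>5: f=np.polyfit(far[:,1],far[:,0],1);sl.append(('far',len(far),round(np.degrees(-f[0]),2),round(f[1],1)))
        for nm,e in(('l',le),('r',ri)):
            if len(e)>5: q=np.polyfit(e[:,0]-60,e[:,1],1);sl.append((nm,len(e),round(np.degrees(q[0]),2),round(q[1],1)))
    print(n,sl)
    # bay hole
    mm=((g<120)&(C[...,0]>640)&(C[...,0]<770)&(abs(C[...,1]-50)<90)&(C[...,2]<76)).astype(np.uint8)
    B=C[(C[...,2]<20)&(C[...,2]>0)&(C[...,0]>640)&(C[...,0]<760)&(abs(C[...,1]-48)<70)]
    L=(B[:,:2]-o)@np.array([[np.cos(a),-np.sin(a)],[np.sin(a),np.cos(a)]])
    print('bayfloor pts local',len(B),np.round(np.percentile(L,[1,99],axis=0),1).tolist(),'z',np.round(np.median(B[:,2]),1))
rows([(330,520,300),(500,300,330),(540,50,330),(520,-190,330),(493,-311.5,300)],[4,5,5,5,3],60,182.5)
E
```

```text
cam in tool [-175.1   73.5    0.4]
top [('far', 94, np.float64(-0.03), np.float64(130.1)), ('l', 48, np.float64(0.05), np.float64(125.8)), ('r', 48, np.float64(-0.03), np.float64(-128.0))]
bayfloor pts local 1406 [[8.4, -64.8], [76.1, 62.7]] z 10.5
side [('far', 92, np.float64(-0.03), np.float64(130.1)), ('l', 63, np.float64(-0.08), np.float64(128.8)), ('r', 55, np.float64(-0.11), np.float64(-125.7))]
bayfloor pts local 1253 [[9.0, -65.5], [76.1, 24.3]] z 9.5
[[[-25,-36,-13],8.3,60],[[-25,-37,-7],8.3,60],[[-25,-38,-1.9],8.3,60],[[-25,-38,4],8.3,60],[[-6,-56,-0.2],8.3,60],[[-6,-55,8],8.3,60],[[-6,-53,16],8.3,60],[[-6,-51,23],8.3,60],[[-6,-47,30],8.3,60],[[0.1,-49,11],8.3,60]]
[[[0.1,-47,18],8.3,60],[[0.1,-44,25],8.3,60],[[0.1,-40,31],8.3,60],[[0.1,-35,36],8.3,60],[[0.1,-37,31],8.3,60],[[0.1,-32,36],8.3,60],[[0.1,-26,40],8.3,60],[[0.1,-20,44],8.3,60],[[0.1,-14,46],8.3,60],[[10,-11,40],8.3,60]]
[[[10,-6,41],8.3,60],[[10,0.4,41],8.3,60]]
```

Request:
apply_moves --targets '[[[-25, -36, -13], 8.3, 60], [[-25, -37, -7], 8.3, 60], [[-25, -38, -2], 8.3, 60], [[-25, -38, 4], 8.3, 60], [[-6, -56, 0], 8.3, 60], [[-6, -55, 8], 8.3, 60], [[-6, -53, 16], 8.3, 60], [[-6, -51, 23], 8.3, 60], [[-6, -47, 30], 8.3, 60], [[0, -49, 11], 8.3, 60]]'

```text
clock: 1.4
eef_pos: [506.1, 238.2, 328.7]
tool_rot: [-2.057, 1.565, -2.301]
force: [-0.3, -0.0, 0.2]
width: 59.9
```

```bash
python3 - <<'E'
from h import *
pose()
s=st();az=np.degrees(np.arctan2(rot()[1,2],rot()[0,2]))
roll=(az+111.5)%360
print(roll)
rows([(540,50,330),(520,-190,330),(493,-311.5,300)],[5,5,3],60,min(roll,130))
E
```

```text
t 1.4 P [506.1 238.2 328.7] azz -14.0 xaxis [-0.004 -0.004 -1.   ] F [-0.3 -0.   0.2] w 59.9 q [-0.83  0.41  0.5   1.59 -0.21  1.2  -0.53]
97.50248835056732
[[[-0.1,-35,16],np.float64(7.5),60],[[-0.1,-33,20],np.float64(7.5),60],[[-0.1,-30,24],np.float64(7.5),60],[[-0.1,-26,28],np.float64(7.5),60],[[-0.1,-22,31],np.float64(7.5),60],[[0.2,-33,35],np.float64(7.5),60],[[0.2,-28,39],np.float64(7.5),60],[[0.2,-23,42],np.float64(7.5),60],[[0.2,-17,45],np.float64(7.5),60],[[0.2,-11,47],np.float64(7.5),60]]
[[[10,-10,40],np.float64(7.5),60],[[10,-4,41],np.float64(7.5),60],[[10,1.1,41],np.float64(7.5),60]]
```

Motion is accurate. Continuing.

Request:
apply_moves --targets '[[[0, -35, 16], 7.5, 60], [[0, -33, 20], 7.5, 60], [[0, -30, 24], 7.5, 60], [[0, -26, 28], 7.5, 60], [[0, -22, 31], 7.5, 60], [[0, -33, 35], 7.5, 60], [[0, -28, 39], 7.5, 60], [[0, -23, 42], 7.5, 60], [[0, -17, 45], 7.5, 60], [[0, -11, 47], 7.5, 60]]'

```text
clock: 2.65
eef_pos: [509.3, -202.6, 329.0]
tool_rot: [-1.044, 1.564, -2.64]
force: [-0.2, -0.4, -0.4]
width: 60.2
```

```bash
python3 - <<'E'
from h import *
pose()
s=st();az=np.degrees(np.arctan2(rot()[1,2],rot()[0,2]))
roll=float(az+111.5)%360
print(roll)
rows([(493,-311.5,280)],[4],50,roll)
E
```

```text
t 2.65 P [ 509.3 -202.6  329. ] azz -91.43 xaxis [-0.006 -0.003 -1.   ] F [-0.2 -0.4 -0.4] w 60.2 q [-0.25  0.48  0.9   1.62 -0.38  1.23 -0.87]
20.066034340247853
[[[12,-3,27],5.0,50],[[12,-0.9,27],5.0,50],[[12,1.5,27],5.0,50],[[12,4,27],5.0,50]]
```

Request:
apply_moves --targets '[[[12, -3, 27], 5, 50], [[12, -1, 27], 5, 50], [[12, 1.5, 27], 5, 50], [[12, 4, 27], 5, 50], [[0, 0, 0], 0, 50]]'

```text
clock: 3.28
eef_pos: [489.9, -317.3, 279.2]
tool_rot: [-0.707, 1.562, -2.671]
force: [0.0, 0.3, -0.8]
width: 49.8
```

```bash
python3 - <<'E'
from h import *
pose();shot('wrist','wrist1.png');pose()
im,d,p=load('wrist');print(proj(p,[492.7,-311.5,64]))
C=cloud(p,d);ok=d>0;x,y,z=np.moveaxis(C,-1,0)
for nm,a,b in(('base',15,42),('fin',54,75)):
    P=C[ok&(abs(x-490)<70)&(abs(y+305)<60)&(z>a)&(z<b)]
    r=cv2.minAreaRect(P[:,:2].astype(np.float32));print(nm,len(P),np.round(r[0],1),np.round(r[1],1),r[2],np.median(P[:,2]))
E
```

```text
t 3.27 P [ 489.9 -317.3  279.2] azz -112.52 xaxis [-0.008 -0.004 -1.   ] F [ 0.   0.3 -0.8] w 49.8 q [-0.03  0.61  0.94  1.61 -0.51  1.19 -0.94]
t 3.33 P [ 490.8 -315.9  279.5] azz -112.37 xaxis [-0.007 -0.003 -1.   ] F [-0.4  0.6 -0. ] w 50.1 q [-0.03  0.61  0.94  1.61 -0.51  1.19 -0.94]
(np.float64(314.8059758811784), np.float64(192.46989287956592))
base 3188 [ 492.5 -311.2] [80.1 60.5] 68.27066802978516 22.857213017200845
fin 500 [ 492.7 -311.1] [11.5 44.1] 67.36869049072266 64.04176706218675
```

The wrist view shows the carrier at pixel (316,186), with the fin vertical between the two rows of caps and the jaws aligned with it. The wrist depth agrees with the other views: (492.6,-311.2), fin top 64, yaw within 0.5°. Descending.

```bash
python3 - <<'E'
from h import *
rows([(492.6,-311.2,70)],[5],44,-0.5)
E
```

```text
[[[42,0.2,-1.2],-0.1,44],[[42,0.2,-1.2],-0.1,44],[[42,0.2,-1.2],-0.1,44],[[42,0.2,-1.2],-0.1,44],[[42,0.2,-1.2],-0.1,44]]
```

Request:
apply_moves --targets '[[[42, 0, -1], 0, 44], [[42, 0, -1], 0, 44], [[42, 0, -1], 0, 44], [[42, 0, -1], 0, 44], [[42, 0, -1], 0, 44], [[0, 0, 0], 0, 44]]'

```text
clock: 4.08
eef_pos: [499.8, -303.5, 66.7]
tool_rot: [2.411, 1.568, 0.468]
force: [0.3, -0.6, 0.1]
width: 43.6
```

```bash
python3 - <<'E'
from h import *
pose()
rows([(492.6,-311.2,42)],[2],44,0)
E
```

```text
t 4.08 P [ 499.8 -303.5   66.7] azz -111.33 xaxis [ 0.002  0.001 -1.   ] F [ 0.3 -0.6  0.1] w 43.6 q [ 0.07  0.83  0.72  1.83 -0.77  0.78 -0.74]
[[[12,-2.0,5],0.0,44],[[12,-2.0,5],0.0,44]]
```

Request:
apply_moves --targets '[[[0, -4, 10], 0.5, 44], [[0, 0, 0], 0, 44]]'

```text
clock: 4.32
eef_pos: [494.0, -312.9, 70.0]
tool_rot: [1.664, 1.564, -0.286]
force: [0.2, -0.5, 0.4]
width: 44.0
```

```bash
python3 - <<'E'
from h import *
pose()
rows([(492.6,-311.2,42)],[2],44,0)
E
```

```text
t 4.33 P [ 494.  -312.9   70. ] azz -111.76 xaxis [ 0.006 -0.002 -1.   ] F [ 0.2 -0.5  0.4] w 44.0 q [ 0.09  0.82  0.72  1.84 -0.77  0.78 -0.73]
[[[14,-1.0,-0.5],0.0,44],[[14,-1.0,-0.5],0.0,44]]
```

Request:
apply_moves --targets '[[[14, -1, -0.5], 0, 44], [[14, -1, -0.5], 0, 44], [[0, 0, 0], 0, 44]]'

```text
clock: 4.7
eef_pos: [494.1, -311.6, 42.3]
tool_rot: [1.664, 1.561, -0.286]
force: [-0.0, -0.2, 0.9]
width: 44.1
```

```bash
python3 - <<'E'
from h import *
pose();shot('wrist','wrist2.png')
rows([(492.6,-311.2,42)],[1],44,0)
E
```

```text
t 4.7 P [ 494.1 -311.6   42.3] azz -111.74 xaxis [ 0.01  -0.003 -1.   ] F [-0.  -0.2  0.9] w 44.1 q [ 0.11  0.86  0.68  1.85 -0.81  0.72 -0.69]
[[[0.8,-1.9,-0.1],0.0,44]]
```

The fin is centred between the pads at pixel (325,290). Closing.

Request:
apply_moves --targets '[[[0, 0, 0], 0, 8], [[0, 0, 0], 0, 8], [[0, 0, 0], 0, 8], [[0, 0, 0], 0, 8], [[0, 0, 0], 0, 8], [[0, 0, 0], 0, 8]]'

```text
clock: 5.5
eef_pos: [494.9, -312.5, 43.4]
tool_rot: [1.575, 1.558, -0.375]
force: [-0.1, -0.2, -0.5]
width: 8.0
```

```bash
python3 - <<'E'
from h import *
pose()
rows([(492.6,-311.2,242)],[6],5,0)
E
```

```text
t 5.5 P [ 494.9 -312.5   43.4] azz -111.73 xaxis [ 0.011 -0.005 -1.   ] F [-0.1 -0.2 -0.5] w 8.0 q [ 0.11  0.85  0.68  1.85 -0.81  0.72 -0.69]
[[[-33,-0.0,-0.1],0.0,5],[[-33,-0.0,-0.1],0.0,5],[[-33,-0.0,-0.1],0.0,5],[[-33,-0.0,-0.1],0.0,5],[[-33,-0.0,-0.1],0.0,5],[[-33,-0.0,-0.1],0.0,5]]
```

```bash
python3 - <<'E'
from h import *
shot('wrist','wrist3.png');pose()
E
```

```text
t 5.55 P [ 494.9 -312.5   43.5] azz -111.73 xaxis [ 0.012 -0.004 -1.   ] F [ 0.8 -0.1 -0.4] w 7.9 q [ 0.11  0.85  0.68  1.85 -0.81  0.72 -0.69]
```

The pads at u≈310 and 340 sit against the fin, but the width reads the commanded 8, so I'll command fully shut for full grip force.

Request:
apply_moves --targets '[[[0, 0, 0], 0, 0], [[0, 0, 0], 0, 0], [[0, 0, 0], 0, 0], [[0, 0, 0], 0, 0], [[0, 0, 0], 0, 0]]'

```text
clock: 6.18
eef_pos: [494.8, -312.5, 43.4]
tool_rot: [1.576, 1.559, -0.374]
force: [0.4, -0.7, -0.4]
width: -0.1
```

```bash
python3 - <<'E'
from h import *
shot('wrist','wrist4.png');pose()
E
```

```text
t 6.22 P [ 494.8 -312.5   43.4] azz -111.74 xaxis [ 0.011 -0.004 -1.   ] F [ 0.7 -0.7  0.3] w -0.4 q [ 0.11  0.85  0.68  1.85 -0.81  0.72 -0.69]
```

```bash
python3 - <<'E'
from h import *
s=st();P=np.array(s['eef_pos']);R=rot()
im,d,p=load('wrist');print('tcp px',proj(p,P),'grasp px',proj(p,P-18.7*R[:,0]))
print('cam in tool',R.T@(-p['R'].T@p['t'].ravel()-P), 'fwd in tool',R.T@p['R'][2])
C=cloud(p,d)
for u,v in[(323,232),(323,243),(324,280),(323,290),(323,300),(310,300),(335,300),(323,330),(330,320),(330,335),(250,210),(268,270)]: print(u,v,np.round(C[v,u],1),np.round((C[v,u]-P)@R,1))
for nm,a,b in(('base',15,42),('fin',50,66)):
    x,y,z=np.moveaxis(C,-1,0)
    Q=C[(d>0)&(abs(x-490)<70)&(abs(y+305)<60)&(z>a)&(z<b)]
    r=cv2.minAreaRect(Q[:,:2].astype(np.float32));print(nm,len(Q),np.round(r[0],1),np.round(r[1],1),r[2])
E
python3 - <<'E'
import sys;sys.path.insert(0,'.')
from h import *
for n in['top','side']:
    im,d,p=shot(n)
    x0=(400,225,470,285) if n=='top' else (330,150,430,230)
    cv2.imwrite('pics/%s_z1.png'%n,cv2.resize(im[x0[1]:x0[3],x0[0]:x0[2]],None,fx=7,fy=7,interpolation=cv2.INTER_CUBIC))
E
```

```text
tcp px (np.float64(322.83524927563207), np.float64(274.51342691434076)) grasp px (np.float64(322.9308186673132), np.float64(290.678054839057))
cam in tool [-175.07921869   73.43644032   -0.42732651] fwd in tool [ 9.57668174e-01 -2.87874105e-01 -4.09628003e-04]
323 232 [ 512.8 -319.8   34.2] [ 9.5 19.3  0.1]
323 243 [ 512.7 -319.7   52.5] [-8.9 19.3  0. ]
324 280 [ 499.9 -315.1   63.9] [-20.4   5.9   0.5]
323 290 [ 504.5 -316.3   84.9] [-41.4  10.9  -0. ]
323 300 [ 505.  -316.5   94.7] [-51.2  11.6  -0.1]
310 300 [ 506.3 -312.    93.7] [-50.1  11.1  -4.8]
335 300 [ 502.7 -320.3   93.3] [-49.7  10.9   4.3]
323 330 [ 504.2 -316.1  114. ] [-70.4  10.9  -0.1]
330 320 [ 503.6 -318.4  108.1] [-64.5  11.1   2.2]
330 335 [ 504.5 -318.5  118.9] [-75.3  12.1   2. ]
250 210 [ 534.7 -286.1   18.5] [ 25.3  27.  -39.3]
268 270 [ 504.4 -285.6   34.6] [  8.8  -1.2 -28.5]
base 12548 [ 492.5 -311.3] [80.4 60.7] 68.44070434570312
fin 1184 [ 505.5 -316.6] [11.9 16.6] 68.00553894042969
```

```bash
python3 - <<'E'
from h import *
s=st();P=np.array(s['eef_pos']);R=rot()
im,d,p=load('wrist');C=cloud(p,d);T=(C-P)@R
for v in range(276,300,2): print(v,[np.round(T[v,u],1).tolist() for u in (308,316,323,330,338)])
cv2.imwrite('pics/w4z.png',cv2.resize(im[270:350,270:376],None,fx=7,fy=7,interpolation=cv2.INTER_NEAREST))
m=(T[...,0]<-25)&(abs(T[...,1])<60)&(d>0); print('front-most finger pts',np.sort(T[...,0][m])[-10:])
E
```

```text
276 [[20.8, -9.6, -8.2], [-20.8, 8.0, -3.0], [-20.7, 8.0, 0.0], [-20.9, 8.1, 3.1], [21.8, -10.1, 8.5]]
278 [[20.7, -10.8, -8.2], [-20.3, 6.9, -3.1], [-19.5, 6.5, 0.0], [-20.7, 7.0, 3.1], [21.9, -11.3, 8.6]]
280 [[20.9, -12.1, -8.2], [-21.0, 6.2, -3.1], [-20.9, 6.2, 0.0], [-21.2, 6.3, 3.1], [21.8, -12.5, 8.6]]
282 [[20.7, -13.2, -8.2], [-20.7, 5.1, -3.1], [-20.2, 4.9, 0.0], [-20.4, 5.0, 3.1], [20.6, -13.2, 8.5]]
284 [[21.1, -14.6, -8.3], [-19.6, 3.6, -3.1], [-20.6, 4.1, 0.0], [-20.7, 4.2, 3.1], [20.6, -14.4, 8.5]]
286 [[-38.4, 11.3, -5.9], [-38.4, 11.3, -2.8], [-37.9, 11.0, -0.0], [-38.7, 11.4, 2.7], [-38.3, 11.2, 5.9]]
288 [[-39.5, 10.9, -5.9], [-39.3, 10.8, -2.8], [-39.1, 10.7, -0.0], [-38.9, 10.6, 2.7], [-40.1, 11.2, 5.8]]
290 [[-43.3, 11.8, -5.7], [-42.1, 11.2, -2.7], [-41.4, 10.9, -0.0], [-42.8, 11.6, 2.6], [-41.2, 10.8, 5.7]]
292 [[-43.0, 10.9, -5.7], [-42.9, 10.8, -2.7], [-43.3, 11.0, -0.0], [-43.4, 11.0, 2.6], [-43.2, 11.0, 5.7]]
294 [[-44.5, 10.8, -5.7], [-45.1, 11.0, -2.7], [-45.7, 11.3, -0.0], [-44.9, 10.9, 2.6], [-45.0, 11.0, 5.6]]
296 [[-46.9, 11.1, -5.6], [-46.4, 10.8, -2.6], [-47.7, 11.5, -0.0], [-46.5, 10.9, 2.6], [-47.7, 11.5, 5.5]]
298 [[-48.1, 10.8, -5.6], [-47.5, 10.6, -2.6], [-47.9, 10.8, -0.0], [-48.9, 11.3, 2.5], [-47.7, 10.7, 5.5]]
front-most finger pts [-36.58528138 -36.51293739 -36.45447384 -36.45303602 -36.44955615
 -36.4338942  -36.07916612 -36.07858699 -35.92323027 -35.35041408]
```

```bash
python3 - <<'E'
from h import *
s=st();P=np.array(s['eef_pos'])
for n in['side','top']:
    im,d,p=load(n)
    for dz in(0,20,37): print(n,dz,np.round(proj(p,P+[0,0,dz]),1))
    C=cloud(p,d);x,y,z=np.moveaxis(C,-1,0);m=(d>0)&(abs(x-P[0])<12)&(abs(y-P[1])<12)&(z>50)&(z<150);print(np.round(np.percentile(z[m],[0,5,20,50,80]),1))
    v,u=np.nonzero(m&(z>68)); print(sorted(zip(np.round(z[m&(z>68)],1),u,v))[:8])
E
```

```text
side 0 [371.9 187.7]
side 20 [372.7 181.8]
side 37 [373.3 176.6]
[ 50.5  52.5  60.2  79.6 103.5]
[(np.float64(73.5), np.int64(370), np.int64(179)), (np.float64(75.7), np.int64(375), np.int64(181)), (np.float64(77.1), np.int64(374), np.int64(181)), (np.float64(78.6), np.int64(374), np.int64(180)), (np.float64(79.5), np.int64(376), np.int64(180)), (np.float64(79.6), np.int64(378), np.int64(178)), (np.float64(82.3), np.int64(375), np.int64(180)), (np.float64(82.7), np.int64(377), np.int64(179))]
top 0 [429.8 254.2]
top 20 [431.4 253.2]
top 37 [432.7 252.3]Traceback (most recent call last):
  File "<stdin>", line 6, in <module>
    return _quantile_unchecked(
        a, q, axis, out, overwrite_input, method, keepdims, weights)
    return _ureduce(a,
                    func=_quantile_ureduce_func,
    ...<5 lines>...
                    overwrite_input=overwrite_input,
                    method=method)
    r = func(a, **kwargs)
    result = _quantile(arr,
                       quantiles=q,
    ...<2 lines>...
                       out=out,
                       weights=wgt)
    slices_having_nans = np.isnan(arr[-1, ...])
                                  ~~~^^^^^^^^^
IndexError: index -1 is out of bounds for axis 0 with size 0
```

Two independent cameras put the shut fingertips at z≈80 while the reported TCP z is 43. The real tips are therefore about 37 mm behind the reported TCP, and the fingers closed above the fin without touching anything. I'll use that offset from here: reopen, then descend 39 mm more.

Request:
apply_moves --targets '[[[0, 0, 0], 0, 44], [[0, 0, 0], 0, 44], [[0, 0, 0], 0, 44], [[0, 0, 0], 0, 44], [[10, -2, 0.5], 0, 44], [[10, 0, 0], 0, 44], [[10, 0, 0], 0, 44], [[9, 0, 0], 0, 44], [[0, 0, 0], 0, 44]]'

```text
clock: 7.45
eef_pos: [492.8, -312.2, 1.0]
tool_rot: [1.589, 1.559, -0.361]
force: [0.0, -0.1, -0.1]
width: 44.3
```

```bash
python3 - <<'E'
from h import *
pose();s=st();P=np.array(s['eef_pos']);R=rot();shot('wrist','wrist5.png')
im,d,p=load('wrist');C=cloud(p,d);T=(C-P)@R
m=(T[...,0]<-25)&(T[...,0]>-60)&(abs(T[...,1])<15)&(d>0)&(C[...,2]>37)
print(np.sort(C[...,2][m&(abs(T[...,2])>15)])[:5])
x,y,z=np.moveaxis(C,-1,0);Q=C[(d>0)&(abs(x-490)<70)&(abs(y+305)<60)&(z>12)&(z<36)];r=cv2.minAreaRect(Q[:,:2].astype(np.float32));print(r)
E
```

```text
t 7.45 P [ 492.8 -312.2    1. ] azz -111.74 xaxis [ 0.011 -0.004 -1.   ] F [ 0.  -0.1 -0.1] w 44.3 q [ 0.15  0.91  0.62  1.87 -0.87  0.64 -0.64]
[37.03101757 37.03368261 37.06064198 37.07770277 37.08577484]
((492.2859191894531, -311.4249572753906), (80.47342681884766, 61.166542053222656), 68.23916625976562)
```

The fin (u 305–340) is now between the pads and centred. Closing with a 2 mm lift for clearance over the caps.

Request:
apply_moves --targets '[[[-2, 0, 0], 0, 0], [[0, 0, 0], 0, 0], [[0, 0, 0], 0, 0], [[0, 0, 0], 0, 0], [[0, 0, 0], 0, 0], [[0, 0, 0], 0, 0]]'

```text
clock: 8.25
eef_pos: [492.9, -312.1, 3.8]
tool_rot: [1.58, 1.559, -0.37]
force: [-0.2, -0.3, -0.3]
width: 11.4
```

```bash
python3 - <<'E'
from h import *
pose()
rows([(492.6,-311.2,60)],[4],0,0)
E
```

```text
t 8.25 P [ 492.9 -312.1    3.8] azz -111.73 xaxis [ 0.011 -0.004 -1.   ] F [-0.2 -0.3 -0.3] w 11.4 q [ 0.14  0.9   0.62  1.87 -0.87  0.65 -0.64]
[[[-14,0.0,-0.2],0.0,0],[[-14,0.0,-0.2],0.0,0],[[-14,0.0,-0.2],0.0,0],[[-14,0.0,-0.2],0.0,0]]
```

Gripped at a width of 11.4, which matches the fin. Lifting.

Request:
apply_moves --targets '[[[-8, 0, 0], 0, 0], [[-14, 0, 0], 0, 0], [[-25, 0, 0], 0, 0], [[-40, 0, 0], 0, 0], [[-40, 0, 0], 0, 0], [[-40, 0, 0], 0, 0], [[-40, 0, 0], 0, 0], [[0, 0, 0], 0, 0]]'

```text
clock: 9.25
eef_pos: [488.9, -311.0, 222.1]
tool_rot: [1.631, 1.559, -0.322]
force: [-0.2, -0.9, -2.6]
width: 11.1
```

```bash
python3 - <<'E'
from h import *
pose();shot('wrist','wrist6.png');shot('side','side6.png')
az=np.degrees(np.arctan2(rot()[1,2],rot()[0,2]))
# bay centre
a=np.radians(8);o=np.array([652.4,43.8]);b=o+32*np.array([np.cos(a),np.sin(a)]);print('bay',b, 'roll',az+82)
rows([(540,-200,240),(690,-100,240),(b[0],b[1],240)],[4,6,5],0,float(az+82))
E
```

```text
t 9.25 P [ 488.9 -311.   222.1] azz -111.87 xaxis [ 0.011 -0.004 -1.   ] F [-0.2 -0.9 -2.6] w 11.1 q [-0.01  0.64  0.89  1.72 -0.57  1.05 -0.88]
bay [684.0885782   48.25353923] roll -29.852675974064027
[[[-5,2.1,-30],-2.0,0],[[-5,3,-30],-2.0,0],[[-5,4,-30],-2.0,0],[[-5,5,-30],-2.0,0],[[0.2,20,-22],-2.0,0],[[0.2,21,-21],-2.0,0],[[0.2,22,-21],-2.0,0],[[0.2,22,-20],-2.0,0],[[0.2,23,-19],-2.0,0],[[0.2,24,-18],-2.0,0]]
[[[0.0,-2.2,-30],-2.0,0],[[0.0,-1.2,-30],-2.0,0],[[0.0,-0.1,-30],-2.0,0],[[0.0,0.9,-30],-2.0,0],[[0.0,1.9,-30],-2.0,0]]
```

The carrier hangs level in the gripper in both the side view (384,128) and the wrist view, with force about -2.6 N. Carrying it over to the bay.

Request:
apply_moves --targets '[[[-5, 2, -30], -2, 0], [[-5, 3, -30], -2, 0], [[-5, 4, -30], -2, 0], [[-5, 5, -30], -2, 0], [[0, 20, -22], -2, 0], [[0, 21, -21], -2, 0], [[0, 22, -21], -2, 0], [[0, 22, -20], -2, 0], [[0, 23, -19], -2, 0], [[0, 24, -18], -2, 0]]'

```text
clock: 10.6
eef_pos: [680.5, -87.5, 217.8]
tool_rot: [-1.974, 1.538, 2.709]
force: [0.2, -0.4, -2.3]
width: 10.9
```

```bash
python3 - <<'E'
from h import *
pose()
az=np.degrees(np.arctan2(rot()[1,2],rot()[0,2]))
rows([(684.1,48.3,240)],[5],0,float(az+82))
E
```

```text
t 10.6 P [680.5 -87.5 217.8] azz -91.7 xaxis [-0.03   0.014 -0.999] F [ 0.2 -0.4 -2.3] w 10.9 q [-0.29  0.8   0.78  1.35 -0.57  1.25 -1.07]
[[[-4,-0.2,-27],-1.9,0],[[-4,0.7,-27],-1.9,0],[[-4,1.6,-27],-1.9,0],[[-4,2.5,-27],-1.9,0],[[-4,3,-27],-1.9,0]]
```

Request:
apply_moves --targets '[[[-8, 0, 0], 0, 0], [[-4, 0, -27], -2, 0], [[-4, 1, -27], -2, 0], [[-4, 1.5, -27], -2, 0], [[-4, 2.5, -27], -2, 0], [[-4, 3, -27], -2, 0], [[0, 0, 0], 0, 0]]'

```text
clock: 11.48
eef_pos: [680.1, 57.4, 241.8]
tool_rot: [-2.087, 1.525, 2.781]
force: [0.3, 0.7, -3.3]
width: 10.9
```

```bash
python3 - <<'E'
from h import *
pose();shot('wrist','wrist7.png');shot('side','side7.png')
az=np.degrees(np.arctan2(rot()[1,2],rot()[0,2]))
rows([(684.1,48.3,240)],[1],0,float(az+82))
E
```

```text
t 11.47 P [680.1  57.4 241.8] azz -81.09 xaxis [-0.043  0.016 -0.999] F [ 0.3  0.7 -3.3] w 10.9 q [-0.48  0.77  0.75  1.32 -0.53  1.29 -1.12]
[[[1.5,4,5],0.6,0]]
```

The carrier is just above the bay, and the bay opening shows at (340,185) in the wrist view. The tool has drifted about 2.6° off vertical. I'll centre it and lower it in smaller steps.

Request:
apply_moves --targets '[[[0, 4, 9], 0.9, 0], [[0, 0, 0], 0, 0], [[25, 0, 0], 0, 0], [[25, 0, 0], 0, 0], [[25, 0, 0], 0, 0], [[25, 0, 0], 0, 0], [[20, 0, 0], 0, 0], [[0, 0, 0], 0, 0]]'

```text
clock: 12.58
eef_pos: [681.1, 35.7, 118.7]
tool_rot: [-1.913, 1.529, 2.92]
force: [0.9, -0.4, -3.3]
width: 10.8
```

```bash
python3 - <<'E'
from h import *
pose();shot('wrist','wrist8.png')
az=np.degrees(np.arctan2(rot()[1,2],rot()[0,2]))
rows([(684.1,48.3,105)],[1],0,float(az+82))
E
```

```text
t 12.57 P [681.1  35.7 118.7] azz -83.06 xaxis [-0.041  0.009 -0.999] F [ 0.9 -0.4 -3.3] w 10.8 q [-0.44  0.89  0.7   1.46 -0.61  1.07 -1.05]
[[[15,4,-12],-1.1,0]]
```

The carrier sits about 12 mm right of the bay's centre: it spans u 230–415 while the bay's edges are at 185–418. Correcting, as computed.

Request:
apply_moves --targets '[[[0, 4, -12], -1.1, 0], [[0, 0, 0], 0, 0]]'

```text
clock: 12.88
eef_pos: [686.5, 49.0, 122.1]
tool_rot: [-1.978, 1.534, 2.877]
force: [-0.3, 0.8, -3.9]
width: 11.1
```

```bash
python3 - <<'E'
from h import *
pose();s=st();P=np.array(s['eef_pos']);R=rot()
im,d,p=shot('wrist','wrist9.png')
C=cloud(p,d);a=np.radians(8);o=np.array([652.4,43.8])
L=(C[...,:2]-o)@np.array([[np.cos(a),-np.sin(a)],[np.sin(a),np.cos(a)]]);z=C[...,2]
T=(C-P)@R
# deck edge of bay: deck pts z~80
m=(d>0)&(abs(z-80)<4)
row=m&(abs(L[...,0]-60)<4)
y=L[...,1][row];print('deck y gap near x=60',y[y>0].min() if (y>0).any() else None,y[y<0].max() if (y<0).any() else None)
col=m&(abs(L[...,1])<30)&(L[...,0]>40);print('far edge x',L[...,0][col].min())
# carrier
m=(d>0)&(T[...,0]<2)&(T[...,0]>-36)&(abs(T[...,1])<45)&(abs(T[...,2])<50)
Q=L[m];print('carrier local y range',np.percentile(Q[:,1],[.5,99.5]),'x max',Q[:,0].max(),'zmin',z[m].min())
az=np.degrees(np.arctan2(R[1,2],R[0,2]))
rows([(684.1,48.3,95)],[1],0,float(az+82))
E
```

```text
t 12.88 P [686.5  49.  122.1] azz -81.85 xaxis [-0.035  0.01  -0.999] F [-0.3  0.8 -3.9] w 11.1 q [-0.46  0.89  0.7   1.44 -0.61  1.08 -1.06]
deck y gap near x=60 64.78738672319355 -63.61314148255512
far edge x 75.11336824211598
carrier local y range [-39.03906408  40.40537027] x max 65.13393575526965 zmin 118.93194993230854
[[[27,-1.3,-1.0],0.2,0]]
```

Centred now: carrier local y -39..+40, bay ±64, far edge 75. Lowering in small steps with checks.

Request:
apply_moves --targets '[[[15, -0.5, 0], 0, 0], [[15, -0.5, 0], 0, 0], [[0, 0, 0], 0, 0]]'

```text
clock: 13.3
eef_pos: [684.0, 47.1, 90.6]
tool_rot: [-1.928, 1.535, 2.925]
force: [-0.6, -0.1, -2.8]
width: 10.8
```

```bash
python3 - <<'E'
from h import *
pose()
az=np.degrees(np.arctan2(rot()[1,2],rot()[0,2]))
rows([(684.1,48.3,55)],[3],0,float(az+82))
E
```

```text
t 13.3 P [684.   47.1  90.6] azz -81.94 xaxis [-0.035  0.008 -0.999] F [-0.6 -0.1 -2.8] w 10.8 q [-0.45  0.92  0.68  1.47 -0.63  1.02 -1.03]
[[[12,0.5,-0.2],0.0,0],[[12,0.5,-0.2],0.0,0],[[12,0.5,-0.2],0.0,0]]
```

Request:
apply_moves --targets '[[[12, 0.5, -1], 0, 0], [[12, 0.5, 0], 0, 0], [[12, 0.5, 0], 0, 0], [[0, 0, 0], 0, 0]]'

```text
clock: 13.8
eef_pos: [683.7, 48.5, 51.2]
tool_rot: [-1.915, 1.534, 2.938]
force: [-0.2, 0.4, -2.9]
width: 11.3
```

```bash
python3 - <<'E'
from h import *
pose()
az=np.degrees(np.arctan2(rot()[1,2],rot()[0,2]))
rows([(684.1,48.3,18)],[4],0,float(az+82))
E
```

```text
t 13.8 P [683.7  48.5  51.2] azz -81.96 xaxis [-0.036  0.007 -0.999] F [-0.2  0.4 -2.9] w 11.3 q [-0.44  0.96  0.65  1.49 -0.66  0.96 -1.01]
[[[8,0.4,0.2],0.0,0],[[8,0.4,0.2],0.0,0],[[8,0.4,0.2],0.0,0],[[8,0.4,0.2],0.0,0]]
```

Request:
apply_moves --targets '[[[8, 0.4, 0], 0, 0], [[8, 0.4, 0], 0, 0], [[8, 0.4, 0], 0, 0], [[6, 0.3, 0], 0, 0], [[0, 0, 0], 0, 0]]'

```text
clock: 14.42
eef_pos: [684.8, 48.8, 19.5]
tool_rot: [-1.918, 1.535, 2.936]
force: [-0.4, 0.0, -2.0]
width: 10.8
```

```bash
python3 - <<'E'
from h import *
pose()
E
```

```text
t 14.43 P [684.8  48.8  19.5] azz -81.95 xaxis [-0.035  0.007 -0.999] F [-0.4  0.  -2. ] w 10.8 q [-0.43  1.    0.63  1.5  -0.69  0.91 -1.  ]
```

Request:
apply_moves --targets '[[[2, 0, 0], 0, 0], [[2, 0, 0], 0, 0], [[0, 0, 0], 0, 0]]'

```text
clock: 14.8
eef_pos: [685.1, 48.7, 15.9]
tool_rot: [-1.922, 1.536, 2.931]
force: [-1.1, -0.5, -2.9]
width: 10.5
```

Request:
apply_moves --targets '[[[1.5, 0, 0], 0, 0], [[0, 0, 0], 0, 0]]'

```text
clock: 15.05
eef_pos: [685.5, 48.8, 15.5]
tool_rot: [-1.938, 1.537, 2.915]
force: [0.0, -0.5, -3.5]
width: 10.8
```

Request:
apply_moves --targets '[[[1.5, 0, 0], 0, 0], [[0, 0, 0], 0, 0]]'

```text
clock: 15.3
eef_pos: [685.5, 48.8, 15.4]
tool_rot: [-1.956, 1.537, 2.898]
force: [0.1, 0.0, -1.7]
width: 10.9
```

Request:
apply_moves --targets '[[[1.5, 0, 0], 0, 0], [[0, 0, 0], 0, 0]]'

```text
clock: 15.55
eef_pos: [685.5, 48.9, 15.4]
tool_rot: [-1.975, 1.537, 2.878]
force: [-0.0, 0.4, -1.6]
width: 11.1
```

Request:
apply_moves --targets '[[[3, 0, 0], 0, 0], [[0, 0, 0], 0, 0]]'

```text
clock: 15.8
eef_pos: [685.6, 48.9, 15.5]
tool_rot: [-2.011, 1.538, 2.842]
force: [-0.2, -1.3, -3.8]
width: 11.2
```

```bash
python3 - <<'E'
from h import *
pose();shot('wrist','wrist10.png');shot('side','side10.png')
im=load('side')[0];cv2.imwrite('pics/side10z.png',cv2.resize(im[160:340,150:330],None,fx=3.3,fy=3.3,interpolation=cv2.INTER_CUBIC))
E
```

```text
t 15.8 P [685.6  48.9  15.5] azz -81.93 xaxis [-0.032  0.01  -0.999] F [-0.2 -1.3 -3.8] w 11.2 q [-0.43  1.    0.62  1.5  -0.7   0.9  -0.99]
```

```bash
python3 - <<'E'
from h import *
im,d,p=load('wrist');C=cloud(p,d)
for u,v in[(253,262),(390,258),(255,305),(388,303),(270,245),(370,245),(300,250)]: print(u,v,np.round(C[v-2:v+3,u-2:u+3].reshape(-1,3).mean(0),1))
im,d,p=load('side');C=cloud(p,d)
for X,Y in[(253,453),(283,456),(313,458)]:
    u,v=int(150+X/3.3),int(160+Y/3.3);print(u,v,np.round(C[v-1:v+2,u-1:u+2].reshape(-1,3).mean(0),1))
E
```

```text
253 262 [701.2  79.2  46.4]
390 258 [710.6  24.6  45.6]
255 305 [682.2  76.7  47. ]
388 303 [690.9  21.7  46.3]
270 245 [707.   73.8  40. ]
370 245 [711.4  31.8  35.2]
300 250 [704.   61.3  33.1]
226 297 [700.3  81.7  46.5]
235 298 [682.3  78.3  46.3]
244 298 [665.2  72.6  46. ]
```

Request:
apply_moves --targets '[[[4, 0, 0], 0, 0]]'

```text
clock: 16.02
eef_pos: [685.4, 49.4, 14.7]
tool_rot: [-2.054, 1.536, 2.8]
force: [-15.4, 4.1, 40.3]
width: 10.9
```

Caps read z≈46 (expected 45) in both views, and the force rose to 40 N, so the carrier is seated on the floor. Relax and release.

Request:
apply_moves --targets '[[[0, 0, 0], 0, 0], [[0, 0, 0], 0, 15], [[0, 0, 0], 0, 30], [[0, 0, 0], 0, 40], [[0, 0, 0], 0, 40], [[0, 0, 0], 0, 40]]'

```text
clock: 16.77
eef_pos: [686.1, 49.3, 13.5]
tool_rot: [-2.047, 1.537, 2.807]
force: [0.0, 0.1, 0.5]
width: 40.1
```

```bash
python3 - <<'E'
from h import *
pose();shot('wrist','wrist11.png')
im,d,p=load('wrist');C=cloud(p,d)
for u,v in[(253,262),(390,258),(255,305),(388,303)]: print(u,v,np.round(C[v-2:v+3,u-2:u+3].reshape(-1,3).mean(0),1))
E
```

```text
t 16.77 P [686.1  49.3  13.5] azz -81.89 xaxis [-0.031  0.011 -0.999] F [0.  0.1 0.5] w 40.1 q [-0.42  1.01  0.62  1.5  -0.7   0.9  -0.99]
253 262 [702.   79.5  45.3]
390 258 [711.7  25.4  45.1]
255 305 [695.6  74.   67.5]
388 303 [702.   27.3  65. ]
```

Request:
apply_moves --targets '[[[-12, 0, 0], 0, 40], [[-15, 0, 0], 0, 40], [[-15, 0, 0], 0, 40], [[-15, 0, 0], 0, 40], [[-30, 0, 0], 0, 40], [[-30, 0, 0], 0, 40], [[-40, 0, 0], 0, 40], [[-40, 0, 0], 0, 40], [[-40, 0, 0], 0, 40], [[0, 0, 0], 0, 40]]'

```text
clock: 18.08
eef_pos: [694.5, 45.4, 268.1]
tool_rot: [-2.111, 1.544, 2.742]
force: [-0.1, -0.3, -0.5]
width: 40.0
```

```bash
python3 - <<'E'
from h import *
pose()
im,d,p=shot('wrist','wrist12.png');C=cloud(p,d);x,y,z=np.moveaxis(C,-1,0)
Q=C[(d>0)&(abs(x-684)<70)&(abs(y-48)<60)&(z>25)&(z<50)];r=cv2.minAreaRect(Q[:,:2].astype(np.float32));print(r,np.percentile(Q[:,2],[10,50,95]))
Q=C[(d>0)&(abs(x-684)<50)&(abs(y-48)<60)&(z>68)&(z<78)];r=cv2.minAreaRect(Q[:,:2].astype(np.float32));print(r,np.median(Q[:,2]))
shot('side','side12.png')
E
```

```text
t 18.07 P [694.5  45.4 268.1] azz -81.96 xaxis [-0.024  0.01  -1.   ] F [-0.1 -0.3 -0.5] w 40.0 q [-0.46  0.77  0.77  1.26 -0.52  1.34 -1.14]
((682.4742431640625, 48.90595245361328), (79.85517883300781, 129.6121826171875), 7.923670768737793) [31.06442385 33.15938092 46.32087682]
((683.9693603515625, 47.94031524658203), (119.55775451660156, 99.13623809814453), 89.86141204833984) 73.97337847963297
```

The carrier sits flat and central in the bay: pixel (320,195), base top 33, caps 46, fin 74. The tool can't be tilted by command. My plan is to push the studs with the back of the forward finger, fully opened, so the vertical gripper body stays short of the bridge. I'll move behind the right stud and measure the finger profile first.

```bash
python3 - <<'E'
from h import *
az=np.degrees(np.arctan2(rot()[1,2],rot()[0,2]))
rows([(430,-72,270)],[9],85,float(az-8))
E
```

```text
[[[0.1,-31,9],-10.0,85],[[0.1,-32,3],-10.0,85],[[0.1,-32,-2.1],-10.0,85],[[0.1,-31,-8],-10.0,85],[[0.1,-29,-13],-10.0,85],[[0.1,-27,-18],-10.0,85],[[0.1,-23,-22],-10.0,85],[[0.1,-19,-26],-10.0,85],[[0.1,-14,-29],-10.0,85]]
```

Request:
apply_moves --targets '[[[0, -31, 9], -10, 85], [[0, -32, 3], -10, 85], [[0, -32, -2], -10, 85], [[0, -31, -8], -10, 85], [[0, -29, -13], -10, 85], [[0, -27, -18], -10, 85], [[0, -23, -22], -10, 85], [[0, -19, -26], -10, 85], [[0, -14, -29], -10, 85], [[0, 0, 0], 0, 85]]'

```text
clock: 19.42
eef_pos: [411.7, -77.8, 260.9]
tool_rot: [2.779, 1.51, 2.976]
force: [0.4, 0.1, -0.6]
width: 84.9
```

```bash
python3 - <<'E'
from h import *
pose();s=st();P=np.array(s['eef_pos']);R=rot();im,d,p=shot('wrist','wrist13.png')
C=cloud(p,d);T=(C-P)@R
m=(d>0)&(T[...,0]<-35)&(abs(T[...,1])<70)
for a in range(-180,-35,8):
    q=T[m&(T[...,0]>=a)&(T[...,0]<a+8)]
    if len(q): print(a,len(q),'z',np.round([q[:,2].min(),q[:,2].max()],1),'y',np.round([q[:,1].min(),q[:,1].max()],1))
E
```

```text
t 19.43 P [411.7 -77.8 260.9] azz 11.32 xaxis [-0.059  0.01  -0.998] F [ 0.4  0.1 -0.6] w 84.9 q [-0.22  0.27  0.44  1.99 -0.13  0.97  0.48]
-132 3812 z [-29.6  29.8] y [14.3 21.4]
-124 11545 z [-62.7  62.1] y [ 4.7 20.1]
-116 13552 z [-68.8  68.5] y [-4.6 18.9]
-108 11589 z [-74.   74.4] y [-12.5  18.6]
-100 11056 z [-75.2  74.4] y [-12.7  15.2]
-92 1962 z [-72.6  71.7] y [ 2.7 14.7]
-84 2134 z [-55.9  56.1] y [-6.2 12.4]
-76 2170 z [-56.7  56.6] y [-11.1  12.2]
-68 1831 z [-56.4  56.4] y [-11.   12.2]
-60 1493 z [-56.1  56.5] y [-11.1  12.3]
-52 664 z [-53.2  53.8] y [-11.   11.8]
```

The open profile is: finger backs ±56 mm down to the tips (tool x -50), and knuckles ±75 at tool x -92 to -124. These would pass below the bridge, but the tool has drifted 3.4° the wrong way. I need it leaning back. I'll stretch past the outward reach limit in free air, where the arm may trade orientation for reach, and see whether it leans.

```bash
python3 - <<'E'
from h import *
rows([(860,-78,290)],[8],20,3)
E
```

```text
[[[-7,-11,54],0.4,20],[[-7,-11,55],0.4,20],[[-7,-10,55],0.4,20],[[-7,-10,55],0.4,20],[[-7,-9,55],0.4,20],[[-7,-9,55],0.4,20],[[-7,-9,55],0.4,20],[[-7,-8,55],0.4,20]]
```

Request:
apply_moves --targets '[[[-7, -11, 54], 0.4, 0], [[-7, -11, 55], 0.4, 0], [[-7, -10, 55], 0.4, 0], [[-7, -10, 55], 0.4, 0], [[-7, -9, 55], 0.4, 0], [[-7, -9, 55], 0.4, 0], [[-7, -9, 55], 0.4, 0], [[-7, -8, 55], 0.4, 0]]'

```text
clock: 20.48
eef_pos: [843.2, -68.9, 278.7]
tool_rot: [2.7, 1.51, 2.835]
force: [2.3, -1.6, 1.3]
width: -0.4
```

```bash
python3 - <<'E'
from h import *
pose()
E
```

```text
t 20.48 P [843.2 -68.9 278.7] azz 7.79 xaxis [-0.058  0.018 -0.998] F [ 2.3 -1.6  1.3] w -0.4 q [-0.01  1.08  0.42  0.36 -0.38  1.78  0.27]
```

Request:
apply_moves --targets '[[[0, 0, 50], 0, 0], [[0, 0, 50], 0, 0], [[0, 0, 50], 0, 0]]'

```text
clock: 20.85
eef_pos: [832.8, -61.1, 290.8]
tool_rot: [2.715, 1.458, 2.809]
force: [4.8, 79.6, 1.5]
width: -0.1
```

```bash
python3 - <<'E'
from h import *
pose()
E
```

```text
t 20.85 P [832.8 -61.1 290.8] azz 5.48 xaxis [-0.107  0.037 -0.994] F [ 4.8 79.6  1.5] w -0.1 q [-0.01  1.19  1.14  0.18 -1.1   1.98  0.25]
```

Request:
apply_moves --targets '[[[0, 0, 0], 0, 0]]'

```text
clock: 20.98
eef_pos: [832.7, -61.5, 287.5]
tool_rot: [2.754, 1.455, 2.845]
force: [-0.3, 1.0, -0.1]
width: 0.0
```

```bash
python3 - <<'E'
from h import *
pose();shot('side','side14.png')
E
```

```text
t 20.98 P [832.7 -61.5 287.5] azz 5.37 xaxis [-0.111  0.034 -0.993] F [-0.3  1.  -0.1] w 0.0 q [-0.01  1.19  1.13  0.19 -1.09  1.98  0.25]
```

The arm is in free air, and the 79 N was only a transient from hitting joint limits. By the joint sums (q6 saturated at 1.98), rising here should tip the tool the wanted way. I'll do it gently.

Request:
apply_moves --targets '[[[-25, 0, 0], 0, 0], [[-25, 0, 0], 0, 0], [[-25, 0, 0], 0, 0], [[-25, 0, 0], 0, 0]]'

```text
clock: 21.52
eef_pos: [815.6, -52.9, 356.3]
tool_rot: [2.473, 1.48, 2.574]
force: [-0.1, -0.1, -0.5]
width: -0.3
```

```bash
python3 - <<'E'
from h import *
pose()
E
```

```text
t 21.52 P [815.6 -52.9 356.3] azz 5.92 xaxis [-0.077  0.049 -0.996] F [-0.1 -0.1 -0.5] w -0.3 q [ 0.04  1.06  0.12  0.19 -0.16  1.98  0.15]
```

Request:
apply_moves --targets '[[[-35, 0, 0], 0, 0], [[-35, 0, 0], 0, 0], [[-35, 0, 0], 0, 0], [[-35, 0, 0], 0, 0], [[-35, 0, 0], 0, 0]]'

```text
clock: 22.15
eef_pos: [803.9, -54.8, 474.7]
tool_rot: [0.512, 1.486, 0.613]
force: [-0.1, 0.1, -0.4]
width: -0.1
```

```bash
python3 - <<'E'
from h import *
pose()
E
```

```text
t 22.15 P [803.9 -54.8 474.7] azz 5.71 xaxis [ 0.069  0.049 -0.996] F [-0.1  0.1 -0.4] w -0.1 q [ 0.05  0.91  0.12  0.18 -0.16  1.98  0.15]
```

That works: the lean went from -4.4° to +4° the right way. Continuing upward.

Request:
apply_moves --targets '[[[-35, 0, 0], 0, 0], [[-35, 0, 0], 0, 0], [[-35, 0, 0], 0, 0], [[-35, 0, 0], 0, 0], [[-35, 0, 0], 0, 0], [[-35, 0, 0], 0, 0], [[-35, 0, 0], 0, 0], [[-35, 0, 0], 0, 0]]'

```text
clock: 23.15
eef_pos: [749.1, -61.7, 657.7]
tool_rot: [0.022, 1.266, 0.117]
force: [0.9, 1.2, 0.1]
width: 0.3
```

```bash
python3 - <<'E'
from h import *
pose()
E
```

```text
t 23.15 P [749.1 -61.7 657.7] azz 5.36 xaxis [ 0.298  0.035 -0.954] F [0.9 1.2 0.1] w 0.3 q [ 0.06  0.68  0.11  0.19 -0.16  1.98  0.15]
```

Request:
apply_moves --targets '[[[-35, 0, 10], 0.4, 0], [[-35, 0, 10], 0.4, 0], [[-35, 0, 10], 0.4, 0], [[-35, 0, 12], 0.4, 0], [[-35, 0, 12], 0.4, 0], [[-35, 0, 12], 0.4, 0], [[-35, 0, 14], 0.4, 0]]'

```text
clock: 24.02
eef_pos: [674.3, -54.1, 795.5]
tool_rot: [0.012, 1.075, 0.05]
force: [0.2, -0.3, 0.7]
width: -0.0
```

```bash
python3 - <<'E'
from h import *
pose()
im,d,p=shot('top','top15.png');C=cloud(p,d);x,y,z=np.moveaxis(C,-1,0)
E
```

```text
t 24.02 P [674.3 -54.1 795.5] azz 2.07 xaxis [ 0.475  0.024 -0.88 ] F [ 0.2 -0.3  0.7] w -0.0 q [ 0.05  0.49  0.17  0.19 -0.2   1.98  0.09]
```

The lean is now 28°. A bit more, to reach about 36°.

Request:
apply_moves --targets '[[[-35, 0, 15], 0, 0], [[-35, 0, 16], 0, 0], [[-35, 0, 18], 0, 0], [[-35, 0, 18], 0, 0], [[-35, 0, 20], 0, 0]]'

```text
clock: 24.7
eef_pos: [607.5, -47.2, 883.0]
tool_rot: [-0.008, 0.939, 0.027]
force: [-0.4, 0.4, 0.9]
width: 0.2
```

```bash
python3 - <<'E'
from h import *
pose()
E
```

```text
t 24.7 P [607.5 -47.2 883. ] azz 2.08 xaxis [ 0.59   0.016 -0.807] F [-0.4  0.4  0.9] w 0.2 q [ 0.01  0.36  0.33  0.18 -0.32  1.98  0.09]
```

The lean is 36°. Now turn the jaws horizontal (-90°), with the camera on the robot side, and come down behind the right stud.

```bash
cat >> h.py <<'E'
A=np.radians(8);O=np.array([652.4,43.8]);UX=np.array([np.cos(A),np.sin(A)]);UY=np.array([-np.sin(A),np.cos(A)])
def w(lx,ly,z): return np.r_[O+lx*UX+ly*UY,z]
def loc(X): X=np.array(X);return np.round(np.r_[(X[:2]-O)@UX,(X[:2]-O)@UY,X[2:]],1)
def tip(): return np.array(st()['eef_pos'])-37*rot()[:,0]
E
python3 - <<'E'
from h import *
L=loc([487.7,105.5,125]);Rr=loc([518,-59.3,125]);print('studs local',L,Rr,'tip',loc(tip()))
x=rot()[:,0]
t=w(Rr[0]-50,-84,330)+37*x
rows([(560,-60,600),t],[6,6],0,-90)
E
```

```text
studs local [-154.5   84.   125. ] [-147.4  -83.4  125. ] tip [-78.8 -81.4 912.8]
[[[33,-1.6,-34],-7.5,0],[[33,2.8,-34],-7.5,0],[[33,7,-34],-7.5,0],[[33,12,-32],-7.5,0],[[33,16,-31],-7.5,0],[[33,20,-28],-7.5,0],[[33,27,-28],-7.5,0],[[33,31,-24],-7.5,0],[[33,33,-20],-7.5,0],[[33,36,-15],-7.5,0]]
[[[33,37,-10],-7.5,0],[[33,39,-6],-7.5,0]]
```

Request:
apply_moves --targets '[[[33, -2, -34], -7.5, 0], [[33, 3, -34], -7.5, 0], [[33, 7, -34], -7.5, 0], [[33, 12, -32], -7.5, 0], [[33, 16, -31], -7.5, 0], [[33, 20, -28], -7.5, 0], [[33, 27, -28], -7.5, 0]]'

```text
clock: 25.58
eef_pos: [556.4, -43.8, 589.5]
tool_rot: [-0.876, 0.908, 0.022]
force: [-0.0, 0.2, -0.2]
width: -0.1
```

```bash
python3 - <<'E'
from h import *
pose();R=rot();print(np.round(R,3),loc(tip()))
az=np.degrees(np.arctan2(R[2,2],np.linalg.norm(R[:2,2])));print('z elev',az)
# roll needed so tool z is horizontal
y,z=R[:,1],R[:,2]; th=-np.degrees(np.arctan2(z[2],-y[2]));print('roll',th)
t=w(-147.4-50,-84,330)+37*R[:,0]
rows([t],[6],0,float(th))
E
```

```text
t 25.57 P [556.4 -43.8 589.5] azz 57.97 xaxis [ 0.615  0.014 -0.788] F [-0.   0.2 -0.2] w -0.1 q [-0.35 -0.12  0.35  1.69  0.03  0.91  0.9 ]
[[ 0.615 -0.62   0.488]
 [ 0.014  0.627  0.779]
 [-0.788 -0.473  0.394]] [-129.9  -70.7  618.7]
z elev 23.18836982006466
roll -39.801875951455216
[[[31,27,-27],-6.6,0],[[31,30,-24],-6.6,0],[[31,33,-20],-6.6,0],[[31,35,-16],-6.6,0],[[31,36,-12],-6.6,0],[[31,38,-8],-6.6,0]]
```

Request:
apply_moves --targets '[[[31, 27, -27], -6.6, 0], [[31, 30, -24], -6.6, 0], [[31, 33, -20], -6.6, 0], [[31, 35, -16], -6.6, 0], [[31, 36, -12], -6.6, 0], [[31, 38, -8], -6.6, 0], [[0, 0, 0], 0, 0]]'

```text
clock: 26.45
eef_pos: [495.9, -57.0, 350.1]
tool_rot: [-1.444, 0.914, 0.063]
force: [0.1, 0.3, 1.0]
width: 0.1
```

```bash
python3 - <<'E'
from h import *
pose();R=rot();print(np.round(R,3),loc(tip()))
y,z=R[:,1],R[:,2]; th=-np.degrees(np.arctan2(z[2],-y[2]));print('roll',th)
t=w(-147.4-45,-84,120)+37*R[:,0]
rows([t],[5],0,float(th))
shot('wrist','wrist16.png');shot('side','side16.png')
E
```

```text
t 26.45 P [495.9 -57.  350.1] azz 87.84 xaxis [ 0.609  0.039 -0.792] F [0.1 0.3 1. ] w 0.1 q [-0.23 -0.06  0.37  2.31 -0.42  0.27  2.03]
[[ 0.609 -0.792  0.038]
 [ 0.039  0.077  0.996]
 [-0.792 -0.605  0.077]] [-191.6  -76.3  379.4]
roll -7.279845620346956
[[[41,31,-6],-1.5,0],[[41,31,-5],-1.5,0],[[41,31,-4],-1.5,0],[[41,32,-3],-1.5,0],[[41,32,-2.3],-1.5,0]]
```

```bash
python3 - <<'E'
from h import *
from scipy.optimize import least_squares
D=[(.628,1.517,.996,np.hypot(210.5,615),199),(1.06,.19,1.98,817.3,356.3),(.91,.18,1.98,805.8,474.7),(.68,.19,1.98,751.6,657.7),(.49,.19,1.98,676.5,795.5)]
def fk(p,q):
    a=q[0];b=a+q[1];c=b+q[2]
    return p[0]*np.sin(a)+p[1]*np.sin(b)+p[2]*np.sin(c)+p[4]*np.cos(c), p[3]+p[0]*np.cos(a)+p[1]*np.cos(b)+p[2]*np.cos(c)-p[4]*np.sin(c)
f=lambda p: np.ravel([[fk(p,q)[0]-q[3],fk(p,q)[1]-q[4]] for q in D])
s=least_squares(f,[400,380,250,350,0]);p=s.x;print(np.round(p),np.round(s.fun,1))
for lean in (36,30,25):
  c=np.pi-np.radians(lean)
  for lx in(-180,-165,-150,-135,-120,-105,-78):
    for zt in (105,):
      t=w(lx,-84,zt);x=np.array([np.sin(np.radians(lean)),0,-np.cos(np.radians(lean))]);P=t+37*x
      r=np.hypot(P[0],P[1]);wr=r-p[2]*np.sin(c)-p[4]*np.cos(c);wz=P[2]-p[3]-p[2]*np.cos(c)+p[4]*np.sin(c)
      Dd=(wr**2+wz**2-p[0]**2-p[1]**2)/(2*p[0]*p[1]);
      if abs(Dd)>1: print(lean,lx,'unreach');continue
      q4=np.arccos(Dd);q2=np.arctan2(wr,wz)-np.arctan2(p[1]*np.sin(q4),p[0]+p[1]*np.cos(q4));print(lean,lx,'r',round(r),np.round([q2,q4,c-q2-q4],2))
E
```

```text
[556. 387. 375. 335.   2.] [-0.1  0.  -0.2 -1.5  1.1  5.7 -0.2 -1.2  0.7 -2.9]
36 -180 r 512 [ 0.7   2.61 -0.79]
36 -165 r 526 [ 0.69  2.57 -0.75]
36 -150 r 541 [ 0.68  2.53 -0.71]
36 -135 r 555 [ 0.68  2.5  -0.67]
36 -120 r 570 [ 0.68  2.46 -0.63]
36 -105 r 584 [ 0.68  2.42 -0.59]
36 -78 r 611 [ 0.69  2.35 -0.53]
30 -180 r 508 [ 0.62  2.52 -0.53]
30 -165 r 523 [ 0.62  2.49 -0.49]
30 -150 r 537 [ 0.63  2.45 -0.46]
30 -135 r 552 [ 0.63  2.41 -0.42]
30 -120 r 567 [ 0.63  2.38 -0.39]
30 -105 r 581 [ 0.64  2.34 -0.36]
30 -78 r 607 [ 0.65  2.27 -0.3 ]
25 -180 r 506 [ 0.59  2.45 -0.33]
25 -165 r 520 [ 0.59  2.41 -0.3 ]
25 -150 r 535 [ 0.6   2.38 -0.27]
25 -135 r 549 [ 0.61  2.34 -0.24]
25 -120 r 564 [ 0.61  2.3  -0.21]
25 -105 r 578 [ 0.62  2.27 -0.18]
25 -78 r 605 [ 0.64  2.2  -0.13]
```

At the studs this lean would need q6 below its minimum in the present wrist branch. With q5 turned by about π, as its range allows, it is feasible. If I roll on until q7 hits its limit, q5 should turn while I'm still in free air.

Request:
apply_moves --targets '[[[0, 0, 0], -10, 0], [[0, 0, 0], -10, 0], [[0, 0, 0], -10, 0], [[0, 0, 0], -10, 0], [[0, 0, 0], -10, 0], [[0, 0, 0], -10, 0], [[0, 0, 0], -10, 0]]'

```text
clock: 27.42
eef_pos: [504.2, -51.6, 362.3]
tool_rot: [-2.7, 0.893, 0.074]
force: [-0.0, -0.2, 1.0]
width: 0.1
```

```bash
python3 - <<'E'
from h import *
pose()
E
```

```text
t 27.43 P [504.2 -51.6 362.3] azz 153.01 xaxis [ 0.625  0.046 -0.779] F [-0.  -0.2  1. ] w 0.1 q [-0.77 -0.12  0.84  2.3  -0.07  0.25  2.93]
```

Request:
apply_moves --targets '[[[0, 0, 0], -10, 0], [[0, 0, 0], -10, 0], [[0, 0, 0], -10, 0], [[0, 0, 0], -10, 0], [[0, 0, 0], -10, 0]]'

```text
clock: 28.05
eef_pos: [510.9, -46.6, 367.3]
tool_rot: [2.695, 0.881, 0.09]
force: [0.0, 0.4, 0.1]
width: 0.2
```

```bash
python3 - <<'E'
from h import *
pose()
E
```

```text
t 28.05 P [510.9 -46.6 367.3] azz -142.98 xaxis [ 0.634  0.057 -0.771] F [0.  0.4 0.1] w 0.2 q [-1.28 -0.31  1.12  2.29  0.81  0.38  2.93]
```

Request:
apply_moves --targets '[[[0, 0, 0], -10, 0], [[0, 0, 0], -10, 0], [[0, 0, 0], -10, 0], [[0, 0, 0], -10, 0]]'

```text
clock: 28.55
eef_pos: [520.7, -21.2, 340.6]
tool_rot: [1.962, 0.828, 0.054]
force: [0.2, -0.1, -0.1]
width: 0.2
```

```bash
python3 - <<'E'
from h import *
pose()
E
```

```text
t 28.55 P [520.7 -21.2 340.6] azz -103.82 xaxis [ 0.676  0.036 -0.736] F [ 0.2 -0.1 -0.1] w 0.2 q [-1.57 -0.37  1.23  2.39  1.43  0.47  2.94]
```

q5 is turning as hoped (1.43), and the jaws are nearly horizontal again with the camera on the upper side. I'll go to the pre-contact point from here, which needs only about 22° more roll.

```bash
cat >> h.py <<'E'
def info():
    pose();R=rot();y,z=R[:,1],R[:,2]
    # roll so that tool z horizontal, nearest
    th=np.degrees(np.arctan2(z[2],y[2]));th=th if abs(th)<90 else th-np.sign(th)*180
    # R' z = z cos t - y sin t
    print('tip loc',loc(tip()),'lean',round(float(np.degrees(np.arcsin(R[0,0]))),1),'roll to level',round(float(th),1),'z',np.round(R[:,2],2));return R,float(th)
E
python3 - <<'E'
from h import *
R,th=info()
t=w(-197,-84,300)+37*R[:,0]
rows([t],[5],0,th)
E
```

```text
t 28.55 P [520.7 -21.2 340.6] azz -103.82 xaxis [ 0.676  0.036 -0.736] F [ 0.2 -0.1 -0.1] w 0.2 q [-1.57 -0.37  1.23  2.39  1.43  0.47  2.94]
tip loc [-164.4  -43.9  367.9] lean 42.5 roll to level -22.4 z [-0.23 -0.94 -0.26]
[[[6,-9,13],-4.5,0],[[6,-10,12],-4.5,0],[[6,-11,11],-4.5,0],[[6,-12,11],-4.5,0],[[6,-13,10],-4.5,0]]
```

Request:
apply_moves --targets '[[[6, -9, 13], -5, 0], [[6, -10, 12], -5, 0], [[6, -11, 11], -5, 0], [[6, -12, 11], -4.5, 0], [[6, -13, 10], -4.5, 0]]'

```text
clock: 29.18
eef_pos: [531.1, -14.0, 334.4]
tool_rot: [1.587, 0.751, 0.061]
force: [1.2, 0.2, -0.2]
width: 0.1
```

```bash
python3 - <<'E'
from h import *
R,th=info()
t=w(-190,-84,200)+37*R[:,0]
rows([t],[6],0,th)
E
```

```text
t 29.18 P [531.1 -14.  334.4] azz -87.15 xaxis [ 0.73   0.045 -0.682] F [ 1.2  0.2 -0.2] w 0.1 q [-1.67 -0.37  1.32  2.46  1.81  0.48  2.94]
tip loc [-155.1  -38.2  359.7] lean 46.9 roll to level -0.9 z [ 0.05 -1.   -0.01]
[[[14,-23,8],-0.2,0],[[14,-23,8],-0.2,0],[[14,-23,8],-0.2,0],[[14,-23,8],-0.2,0],[[14,-23,8],-0.2,0],[[14,-23,8],-0.2,0]]
```

```bash
python3 - <<'E'
from h import *
rows([(600,-30,300)],[4],0,0)
E
```

```text
[[[18,5,5],0.0,0],[[18,5,5],0.0,0],[[18,5,5],0.0,0],[[18,5,5],0.0,0]]
```

Request:
apply_moves --targets '[[[18, 5, 5], 0, 0], [[18, 5, 5], 0, 0], [[18, 5, 5], 0, 0], [[18, 5, 5], 0, 0]]'

```text
clock: 29.68
eef_pos: [544.1, -16.4, 347.2]
tool_rot: [1.595, 0.729, 0.056]
force: [0.4, 0.3, -0.6]
width: -0.0
```

```bash
python3 - <<'E'
from h import *
R,th=info()
shot('side','side17.png')
E
```

```text
t 29.68 P [544.1 -16.4 347.2] azz -87.74 xaxis [ 0.745  0.041 -0.666] F [ 0.4  0.3 -0.6] w -0.0 q [-1.66 -0.37  1.32  2.44  1.81  0.47  2.94]
tip loc [-143.2  -42.2  371.9] lean 48.1 roll to level -1.4 z [ 0.04 -1.   -0.02]
```

This corner has several joints at their limits. I'll unroll a little to free q7 and see which way q5 goes.

Request:
apply_moves --targets '[[[20, 5, 5], 10, 0], [[20, 5, 5], 10, 0], [[20, 5, 5], 10, 0], [[20, 5, 5], 10, 0]]'

```text
clock: 30.22
eef_pos: [557.5, -33.9, 361.1]
tool_rot: [2.308, 0.736, 0.036]
force: [-0.1, -1.1, 0.1]
width: 0.4
```

```bash
python3 - <<'E'
from h import *
R,th=info()
E
```

```text
t 30.23 P [557.5 -33.9 361.1] azz -119.28 xaxis [ 0.741  0.027 -0.671] F [-0.1 -1.1  0.1] w 0.4 q [-1.62 -0.37  1.32  2.38  1.68  0.45  2.39]
tip loc [-132.   -60.9  385.9] lean 47.8 roll to level -42.2 z [-0.42 -0.76 -0.5 ]
```

Request:
apply_moves --targets '[[[60, 0, 0], 0, 0], [[60, 0, 0], 0, 0], [[60, 0, 0], 0, 0]]'

```text
clock: 30.6
eef_pos: [563.2, -18.6, 364.1]
tool_rot: [2.289, 0.743, 0.013]
force: [0.2, -0.6, -0.6]
width: 0.0
```

```bash
python3 - <<'E'
from h import *
R,th=info()
E
```

```text
t 30.6 P [563.2 -18.6 364.1] azz -119.84 xaxis [ 0.736  0.009 -0.676] F [ 0.2 -0.6 -0.6] w 0.0 q [-1.7  -0.37  1.32  2.36  1.62  0.52  2.39]
tip loc [-124.   -46.   389.1] lean 47.4 roll to level -41.1 z [-0.44 -0.76 -0.48]
```

```bash
cat > kin.py <<'E'
import numpy as np
from scipy.spatial.transform import Rotation as Ro
from scipy.optimize import least_squares
import itertools
# q, P, xaxis, azz
D=[([-1.307,.629,.038,1.518,-.027,.996,-.02],[210.3,614.3,198.1],[0,0,-1],71.1),
([-.83,.41,.5,1.59,-.21,1.2,-.53],[506.1,238.2,328.7],[-.004,-.004,-1],-14.0),
([-.25,.48,.9,1.62,-.38,1.23,-.87],[509.3,-202.6,329],[-.006,-.003,-1],-91.43),
([.11,.86,.68,1.85,-.81,.72,-.69],[494.1,-311.6,42.3],[.01,-.003,-1],-111.74),
([-.48,.77,.75,1.32,-.53,1.29,-1.12],[680.1,57.4,241.8],[-.043,.016,-.999],-81.09),
([-.22,.27,.44,1.99,-.13,.97,.48],[411.7,-77.8,260.9],[-.059,.01,-.998],11.32),
([-.01,1.19,1.13,.19,-1.09,1.98,.25],[832.7,-61.5,287.5],[-.111,.034,-.993],5.37),
([.05,.49,.17,.19,-.2,1.98,.09],[674.3,-54.1,795.5],[.475,.024,-.88],2.07),
([-.35,-.12,.35,1.69,.03,.91,.9],[556.4,-43.8,589.5],[.615,.014,-.788],57.97),
([-1.28,-.31,1.12,2.29,.81,.38,2.93],[510.9,-46.6,367.3],[.634,.057,-.771],-142.98),
([-1.66,-.37,1.32,2.44,1.81,.47,2.94],[544.1,-16.4,347.2],[.745,.041,-.666],-87.74),
([-1.7,-.37,1.32,2.36,1.62,.52,2.39],[563.2,-18.6,364.1],[.736,.009,-.676],-119.84)]
def E(ax,a): return Ro.from_euler(ax,a).as_matrix()
def fk(p,q,sg):
    q=np.array(q)*sg
    T=E('z',p[6]+q[0]);pos=np.array([0,0,p[3]])
    T=T@E('y',q[1]);pos=pos+T@[p[4],0,p[0]]
    T=T@E('z',q[2])@E('y',q[3]);pos=pos+T@[p[5],0,p[1]]
    T=T@E('z',q[4])@E('y',q[5]);pos=pos+T@[0,0,p[2]]
    T=T@E('z',q[6]+p[7])
    return pos,T   # tool x = T[:,2]
def res(p,sg):
    r=[]
    for q,P,x,a in D:
        pos,T=fk(p,q,sg);zt=T[:,0];dz=np.array([np.cos(np.radians(a)),np.sin(np.radians(a))])
        h=zt[:2]/np.linalg.norm(zt[:2])
        r+=list(pos-P)+list(100*(T[:,2]-x))+list(100*(h-dz))
    return np.array(r)
def fit():
    best=None
    for s in itertools.product([1,-1],repeat=4):
        sg=np.array([s[0],1,s[1],1,s[2],1,s[3]])
        for y0 in(0,1.57,3.14,-1.57):
          for g in (0,1.57,3.14,-1.57):
            r=least_squares(res,[556,387,375,335,0,0,y0,g],args=(sg,),max_nfev=15)
            if best is None or r.cost<best[0]: best=(r.cost,sg,r.x)
    r=least_squares(res,best[2],args=(best[1],))
    return r.cost,best[1],r.x
if __name__=='__main__':
    c,sg,p=fit();print(c,sg,np.round(p,3));print(np.round(res(p,sg).reshape(-1,8),1));np.savez('kin.npz',p=p,sg=sg)
E
python3 kin.py
```

```text
219.25857722202682 [-1  1 -1  1 -1  1 -1] [ 5.48779e+02  3.89751e+02  3.89207e+02  3.47361e+02 -6.03900e+00
 -8.97200e+00 -3.60000e-02 -3.17800e+00]
[[-4.6  1.5  2.7 -0.1 -0.1  0.  -0.1  0. ]
 [-5.3  7.5  0.2 -0.2  0.5  0.   0.   0.2]
 [ 1.1 -3.1 -2.2  0.  -0.9  0.   0.3 -0. ]
 [-1.9 -2.2 -8.2  0.  -0.3  0.   0.2 -0.1]
 [ 1.2 -2.8 -0.6  0.7  0.3 -0.   0.4  0.1]
 [ 0.3  6.  -3.3 -0.  -0.2 -0.   0.1 -0.3]
 [-2.4 -3.9  0.1  0.2  0.7 -0.   0.  -0.4]
 [-4.7  2.1  4.1 -0.7 -2.1 -0.4 -0.   0.2]
 [ 1.9  3.7 -0.3 -0.6 -2.6 -0.5  0.5 -0.3]
 [ 1.2 -1.7  3.1  0.4 -2.5  0.2  0.4 -0.5]
 [-1.6 -2.9  1.7  0.1 -2.5  0.1 -0.8 -0. ]
 [-1.6 -4.2  2.9  0.1 -2.7  0.  -0.5  0.3]]
```

```bash
cat > plan.py <<'E'
from h import *
import kin
z=np.load('kin.npz');KP,SG=z['p'],z['sg']
LO=np.array([-3.06,-.37,-1.25,.18,-1.1,.23,-2.94]);HI=np.array([3.06,2.12,1.32,2.47,4.24,1.98,2.94])
def err(q,P,R):
    pos,T=kin.fk(KP,q,SG)
    Rt=np.stack([T[:,2],np.cross(T[:,0],T[:,2]),T[:,0]],1)
    return np.r_[(pos-P)/10, Ro.from_matrix(Rt@R.T).as_rotvec()*10]
def ik(q0,P,R,reg=0.02):
    f=lambda q: np.r_[err(q,P,R),reg*(q-q0)]
    r=least_squares(f,np.clip(q0,LO+1e-3,HI-1e-3),bounds=(LO,HI));return r.x,np.linalg.norm(err(r.x,P,R))
from scipy.optimize import least_squares
def pose_R(lean,zs,az=8.):
    a=np.radians(az);u=np.array([np.cos(a),np.sin(a),0]);l=np.radians(lean)
    x=np.sin(l)*u+np.array([0,0,-np.cos(l)])
    if zs in(1,-1): zz=zs*np.array([-np.sin(a),np.cos(a),0])
    else: zz=(1 if zs==0 else -1)*(np.cos(l)*u+np.array([0,0,np.sin(l)]))
    return np.stack([x,np.cross(zz,x),zz],1)
def target(lx,ly,zt,R): return w(lx,ly,zt)+37*R[:,0]
def multi(P,R,n=40,seed=0):
    g=np.random.default_rng(seed);out=[]
    for i in range(n):
        q,e=ik(LO+(HI-LO)*g.random(7),P,R,0.0)
        if e<.05: out.append(q)
    return out
E
python3 - <<'E'
from plan import *
for zs in(1,-1):
  for lean in (35,25,15):
    R=pose_R(lean,zs)
    for lx,ly in((-78,-84),(-78,84),(-175,-84)):
        o=multi(target(lx,ly,100,R),R,30)
        print(zs,lean,lx,ly,len(o),[np.round(q,2).tolist() for q in o[:3]])
print(st()['qpos'])
E
```

```text
1 35 -78 -84 15 [[0.52, 0.75, -0.51, 2.35, 2.91, 0.48, -0.96], [-0.6, 1.2, 1.31, 2.35, 4.22, 1.37, -2.7], [0.63, 0.8, -0.68, 2.35, 2.69, 0.53, -0.7]]
1 35 -78 84 12 [[-0.2, 0.68, -0.1, 2.4, 2.94, 0.56, -1.48], [-1.02, 1.14, 1.26, 2.41, 4.1, 1.09, -2.94], [0.21, 0.8, -0.7, 2.4, 2.43, 0.76, -0.86]]
1 35 -175 -84 0 []
1 25 -78 -84 15 [[0.86, 1.05, -1.22, 2.21, 1.81, 0.83, 0.21], [0.52, 0.72, -0.57, 2.21, 2.09, 0.27, -0.2], [-0.04, 0.65, 0.23, 2.21, 4.24, 0.29, -2.45]]
1 25 -78 84 9 [[-0.02, 0.66, -0.34, 2.25, 2.23, 0.3, -0.73], [-0.72, 0.73, 0.66, 2.26, 4.24, 0.42, -2.87], [0.28, 0.79, -0.81, 2.26, 1.93, 0.6, -0.36]]
1 25 -175 -84 15 [[0.66, 0.69, -0.65, 2.44, 2.48, 0.38, -0.54], [0.68, 0.7, -0.68, 2.44, 2.43, 0.4, -0.48], [-0.29, 0.71, 0.71, 2.44, 4.24, 0.67, -2.37]]
1 15 -78 -84 17 [[0.46, 0.71, -0.54, 2.05, 1.0, 0.33, 0.85], [0.32, 0.67, -0.33, 2.05, 0.63, 0.23, 1.19], [0.5, 0.73, -0.61, 2.06, 1.08, 0.37, 0.78]]
1 15 -78 84 13 [[-0.47, 0.65, 0.32, 2.1, -0.87, 0.23, 2.3], [0.26, 0.77, -0.77, 2.1, 1.34, 0.55, 0.21], [-0.49, 0.66, 0.34, 2.1, -0.91, 0.24, 2.33]]
1 15 -175 -84 11 [[0.54, 
[... 752 characters left out ...]
1 25 -175 -84 11 [[0.8, 0.78, -0.88, 2.44, 2.2, 0.51, 2.89], [-0.29, 0.71, 0.71, 2.44, 4.24, 0.67, 0.77], [0.81, 0.79, -0.9, 2.44, 2.18, 0.53, 2.92]]
-1 15 -78 -84 16 [[0.81, 1.05, -1.23, 2.06, 1.47, 0.91, -2.64], [0.01, 0.65, 0.11, 2.05, -0.63, 0.23, -0.74], [-0.01, 0.65, 0.15, 2.05, -0.7, 0.24, -0.67]]
-1 15 -78 84 13 [[-0.48, 0.65, 0.32, 2.1, -0.87, 0.23, -0.84], [-0.48, 0.65, 0.32, 2.1, -0.87, 0.23, -0.84], [-0.04, 0.65, -0.3, 2.1, 0.94, 0.25, -2.58]]
-1 15 -175 -84 9 [[0.89, 0.92, -1.18, 2.3, 1.56, 0.77, -2.8], [0.54, 0.63, -0.54, 2.29, 1.45, 0.23, -2.72], [0.54, 0.63, -0.54, 2.29, 1.45, 0.23, -2.72]]
[-1.7003166  -0.37381639  1.32348706  2.36054836  1.6223196   0.51984068
  2.39337382]
```

```bash
cat >> plan.py <<'E'
def fkR(q):
    pos,T=kin.fk(KP,q,SG);return pos,np.stack([T[:,2],np.cross(T[:,0],T[:,2]),T[:,0]],1)
W=np.diag([.1,.1,.1,10,10,10])
def row(q,sh,roll,reg=0.02):
    P,R=fkR(q);return ik(q,P+R@np.array(sh,float),R@Ro.from_euler('x',roll,degrees=True).as_matrix(),reg)[0]
def sim(q,rs,reg=0.02):
    q=np.array(q,float)
    for r in rs: q=row(q,r[0],r[1],reg)
    return q
E
python3 - <<'E'
from plan import *
q0=[-1.307,.629,.038,1.518,-.027,.996,-.02]
c1=[[[-25,-36,-13],8.3],[[-25,-37,-7],8.3],[[-25,-38,-2],8.3],[[-25,-38,4],8.3],[[-6,-56,0],8.3],[[-6,-55,8],8.3],[[-6,-53,16],8.3],[[-6,-51,23],8.3],[[-6,-47,30],8.3],[[0,-49,11],8.3]]
c2=[[[0,-35,16],7.5],[[0,-33,20],7.5],[[0,-30,24],7.5],[[0,-26,28],7.5],[[0,-22,31],7.5],[[0,-33,35],7.5],[[0,-28,39],7.5],[[0,-23,42],7.5],[[0,-17,45],7.5],[[0,-11,47],7.5]]
a=[-.23,-.06,.37,2.31,-.42,.27,2.03]
for reg in (0.3,0.02):
    q=sim(q0,c1,reg);print(np.round(q,2),'real [-.83 .41 .5 1.59 -.21 1.2 -.53]')
    q=sim(q,c2,reg);print(np.round(q,2),'real [-.25 .48 .9 1.62 -.38 1.23 -.87]')
    q=sim(a,[[[0,0,0],-10]]*7,reg);print(np.round(q,2),'real -.77 -.12 .84 2.3 -.07 .25 2.93')
    q=sim(q,[[[0,0,0],-10]]*5,reg);print(np.round(q,2),'real [-1.28 -.31 1.12 2.29 .81 .38 2.93]')
    b=[.04,1.06,.12,.19,-.16,1.98,.15]
    q=sim(b,[[[-35,0,0],0]]*5,reg);print(np.round(q,2),'real .05 .91 .12 .18 -.16 1.98 .15');print(fkR(q)[1][:,0])
E
```

```text
[-0.83  0.41  0.49  1.58 -0.2   1.2  -0.51] real [-.83 .41 .5 1.59 -.21 1.2 -.53]
[-0.27  0.49  0.86  1.58 -0.38  1.25 -0.86] real [-.25 .48 .9 1.62 -.38 1.23 -.87]
[-0.67 -0.08  0.75  2.31 -0.13  0.25  2.94] real -.77 -.12 .84 2.3 -.07 .25 2.93
[-1.26 -0.23  1.15  2.32  0.71  0.33  2.94] real [-1.28 -.31 1.12 2.29 .81 .38 2.93]
[ 0.05  0.85  0.14  0.18 -0.19  1.95  0.15] real .05 .91 .12 .18 -.16 1.98 .15
[ 0.16043074  0.03860561 -0.98629183]
[-0.83  0.41  0.49  1.58 -0.2   1.2  -0.51] real [-.83 .41 .5 1.59 -.21 1.2 -.53]
[-0.27  0.49  0.86  1.58 -0.38  1.25 -0.86] real [-.25 .48 .9 1.62 -.38 1.23 -.87]
[-0.78 -0.1   0.85  2.31 -0.12  0.25  2.94] real -.77 -.12 .84 2.3 -.07 .25 2.93
[-1.29 -0.26  1.18  2.32  0.73  0.34  2.94] real [-1.28 -.31 1.12 2.29 .81 .38 2.93]
[ 0.01  0.87  0.72  0.18 -0.71  1.98  0.21] real .05 .91 .12 .18 -.16 1.98 .15
[ 0.16032596  0.03847741 -0.98631388]
```

My kinematic model, fitted to the logged poses, reproduces the arm's own behaviour closely. I'll use it offline (the robot's clock stands still) to find a short route into the elbow-out branch where the lean is reachable.

```bash
nproc; cat > search.py <<'E'
from plan import *
import sys,time,multiprocessing as mp
def jacfast(q):
    # numeric jac
    P,R=fkR(q);J=np.zeros((6,7))
    for i in range(7):
        d=np.zeros(7);d[i]=1e-5;p2,r2=fkR(q+d)
        J[:3,i]=(p2-P)/1e-5;J[3:,i]=Ro.from_matrix(r2@R.T).as_rotvec()/1e-5
    return P,R,J
def step(q,Pt,Rt):
    # bounded damped GN, 3 iterations
    from scipy.optimize import lsq_linear
    qq=q.copy()
    for _ in range(3):
        P,R,J=jacfast(qq)
        e=np.r_[(Pt-P)*.1,Ro.from_matrix(Rt@R.T).as_rotvec()*10]
        if np.linalg.norm(e)<.03: break
        Jw=W@J
        A_=np.vstack([Jw,.05*np.eye(7)]);b=np.r_[e,.05*(q-qq)]
        lo=np.maximum(LO-qq,-.3)-1e-9;hi=np.minimum(HI-qq,.3)+1e-9
        qq=qq+lsq_linear(A_,b,bounds=(lo,hi),method='bvls').x
        qq=np.clip(qq,LO,HI)
    return qq
def rowf(q,sh,roll):
    P,R=fkR(q);return step(q,P+R@sh,R@Ro.from_euler('x',roll,degrees=True).as_matrix())
def go(q,Pt,rolltot,n=None,vmax=45,log=None):
    """world target pos, total roll; returns q,rows; feedback each row"""
    P,R=fkR(q);n=n or max(1,int(np.ceil(max(np.linalg.norm(Pt-P)/vmax,abs(rolltot)/10))))
    for i in range(n):
        P,R=fkR(q);d=(Pt-P)/(n-i);m=np.linalg.norm(d)
        if m>55:d*=55/m
        sh=R.T@d
        if log is not None: log.append([np.round(sh,1).tolist(),round(rolltot/n,1)])
        q=rowf(q,sh,rolltot/n)
    return q,n
def level(R,zs):
    # roll to bring tool z to horizontal with sign zs along +uy
    y,z=R[:,1],R[:,2];th=np.degrees(np.arctan2(z[2],y[2]))
    c=[((t+180)%360)-180 for t in(th,th+180)]
    for t in c:
        zz=R@Ro.from_euler('x',t,degrees=True).as_matrix()[:,2]
        if zz[:2]@UY*zs>0: return t
    return c[0]
def lean(R): return np.degrees(np.arcsin(np.r_[UX,0]@R[:,0]))
def final(q,ly=-84):
    best=None;n=0
    R=fkR(q)[1]
    for zs in(1,-1):
        P,R=fkR(q);
        t1=w(-178,ly,260)+37*R[:,0];q1,n1=go(q,t1,level(R,zs))
        P,R=fkR(q1);q2,n2=go(q1,w(-178,ly,112)+37*R[:,0],level(R,zs))
        P,R=fkR(q2);tp=P-37*R[:,0];e=np.linalg.norm(tp-w(-178,ly,112))
        sc=lean(R)-e*.5-10*abs(R[2,2])
        if best is None or sc>best[0]: best=(sc,zs,n1+n2,q2,lean(R),e)
    return best
def cand(a):
    seed,q0=a;g=np.random.default_rng(seed);q=np.array(q0);mv=[];n=0
    k=g.integers(1,5)
    for i in range(k):
        r=g.uniform(430,800);az=g.uniform(-1.2,1.2);z=g.uniform(360,750);Pt=np.array([r*np.cos(az),r*np.sin(az),z]);ro=g.choice([0,1])*g.uniform(-180,180)
        q,m=go(q,Pt,ro);mv.append((np.round(Pt).tolist(),round(float(ro))));n+=m
        if n>70: return (-99,)
    try: f=final(q)
    except Exception as e: return (-99,)
    return (f[0]-.1*max(0,n+f[2]-50),seed,n+f[2],mv,np.round(q,2).tolist(),f[1],np.round(f[3],2).tolist(),f[4],f[5])
if __name__=='__main__':
    q0=np.array(st()['qpos']);t0=time.time();res=[]
    with mp.Pool() as p:
        for r in p.imap_unordered(cand,[(s,q0) for s in range(int(sys.argv[1]),int(sys.argv[2]))]):
            if r[0]>-90: res.append(r)
            if time.time()-t0>520: p.terminate();break
    res.sort(key=lambda r:-r[0]);print(len(res),time.time()-t0)
    for r in res[:8]: print(r)
E
OMP_NUM_THREADS=1 timeout 570 python3 search.py 0 1500
```

```text
4
1482 381.481684923172
(np.float64(60.52131486087375), 1231, 40, [([454.0, 100.0, 631.0], -175), ([671.0, 33.0, 594.0], 0)], [-0.21, 0.15, 0.64, 2.21, 4.24, 1.09, 2.9], -1, [1.63, 1.72, -0.99, 2.38, 4.24, 0.23, 2.51], np.float64(60.69876139379198), np.float64(0.338847859381455))
(np.float64(56.85938008839394), 1149, 71, [([522.0, 513.0, 682.0], -64), ([638.0, -374.0, 566.0], 0), ([365.0, -290.0, 483.0], 111), ([327.0, -532.0, 529.0], -74)], [2.43, 0.73, -1.25, 2.34, 4.24, 0.8, 0.84], -1, [1.4, 1.4, -0.74, 2.45, 4.23, 0.6, 2.36], np.float64(59.57004553747832), np.float64(1.0678433676186483))
(np.float64(56.71924052568918), 42, 34, [([386.0, 449.0, 632.0], -146)], [-2.46, 0.6, 1.32, 2.33, 2.0, 0.98, 2.94], 1, [-0.76, 2.12, 0.44, 2.43, 1.66, 1.98, 2.94], np.float64(65.4334360740311), np.float64(14.555479539440633))
(np.float64(56.64589537486731), 464, 37, [([224.0, 561.0, 428.0], -161)], [-2.72, 0.75, 1.32, 2.37, 2.07, 0.49, 2.94], 1, [-0.76, 2.12, 0.44, 2.41, 1.65, 1.98, 2.94], np.float64(64.80119577578557), np.float64(13.205865710337399))
(np.float64(56.1900490526844), 164, 48, [([53
[... 312 characters left out ...]
8.0, 605.0, 729.0], -175), ([416.0, 408.0, 369.0], -130)], [-1.57, 2.12, 1.16, 2.47, 1.78, 1.73, 2.94], -1, [-0.79, 2.12, 0.45, 2.47, 1.68, 1.98, 2.94], np.float64(67.7322535664973), np.float64(16.556595743718876))
(np.float64(55.676158734866), 670, 52, [([457.0, -377.0, 740.0], 0), ([556.0, 533.0, 419.0], -135)], [-1.65, 1.08, 0.61, 1.64, 1.48, 1.39, 2.94], 1, [-0.76, 2.12, 0.44, 2.38, 1.62, 1.98, 2.94], np.float64(63.61447133933148), np.float64(12.120866682937827))
(np.float64(55.57671322272872), 79, 34, [([241.0, 388.0, 374.0], -149)], [-2.29, 0.15, 0.45, 2.46, 1.34, 1.03, 2.94], 1, [-0.93, 2.12, 0.47, 2.47, 1.73, 1.73, 2.94], np.float64(64.14939621335243), np.float64(13.408766092555927))
```

```bash
python3 - <<'E'
s=open('search.py').read()
s=s.replace("sc=lean(R)-e*.5-10*abs(R[2,2])","L=lean(R);marg=np.minimum(q2-LO,HI-q2);marg[3]=1;lat=abs(np.r_[UY,0]@R[:,0]);sc=-max(0,24-L)*2-max(0,L-40)*2-e-40*max(0,lat-.08)-30*max(0,q2[1]-1.0)-20*max(0,.06-marg.min())-10*abs(R[2,2])")
s=s.replace("f[0]-.1*max(0,n+f[2]-50)","f[0]-.25*max(0,n+f[2]-30)")
open('search.py','w').write(s)
E
OMP_NUM_THREADS=1 timeout 575 python3 search.py 0 2000
```

```text
1536 520.1843984127045
(np.float64(-5.5710719819950185), 865, 30, [([519.0, 456.0, 520.0], -23)], [-1.22, 0.27, 0.1, 1.57, 0.83, 1.04, 2.94], -1, [0.22, 0.56, -0.1, 2.47, 3.2, 0.34, 1.59], np.float64(26.268432716067394), np.float64(5.377794358741599))
(np.float64(-5.62580137268103), 467, 29, [([486.0, 445.0, 517.0], 85)], [-1.86, 0.31, 0.91, 1.64, 0.57, 0.91, 1.22], 1, [0.2, 0.55, -0.08, 2.47, 3.22, 0.34, -1.57], np.float64(26.21878832860817), np.float64(5.444069547616139))
(np.float64(-5.7166269161473515), 827, 26, [([578.0, 307.0, 469.0], 8)], [-1.72, 0.24, 1.06, 1.88, 0.6, 0.57, 2.7], 1, [0.22, 0.56, -0.08, 2.47, 3.32, 0.34, -1.63], np.float64(26.613750188731675), np.float64(5.414906952060785))
(np.float64(-5.964749991454916), 1441, 29, [([564.0, 345.0, 544.0], -4)], [-1.69, 0.19, 0.91, 1.68, 0.6, 0.82, 2.94], 1, [0.2, 0.55, -0.09, 2.47, 3.18, 0.34, -1.54], np.float64(26.169659776640046), np.float64(5.798865908348318))
(np.float64(-6.11647443765478), 497, 30, [([507.0, 425.0, 568.0], 0)], [-1.82, 0.27, 0.91, 1.55, 0.54, 0.98, 2.82], -1, [0.22, 0.56, -0.11, 2.47, 3.13, 0.34, 1.64], np.float64(26.212565343042712), np.float64(5.929866907479895))
(np.float64(-6.178366328058853), 988, 32, [([475.0, 511.0, 582.0], 0)], [-1.78, 0.39, 0.81, 1.35, 0.47, 1.11, 2.81], 1, [0.19, 0.55, -0.07, 2.47, 3.23, 0.34, -1.59], np.float64(26.18599851031778), np.float64(5.504469081710314))
(np.float64(-6.192613664695847), 1402, 29, [([460.0, 369.0, 457.0], 0)], [-1.92, 0.18, 0.87, 1.93, 0.82, 0.83, 2.43], 1, [0.17, 0.55, -0.06, 2.47, 3.15, 0.34, -1.55], np.float64(25.833602894741013), np.float64(5.508955970666138))
(np.float64(-6.19766914810319), 291, 28, [([507.0, 337.0, 377.0], 0)], [-1.8, 0.31, 0.96, 2.08, 0.88, 0.5, 2.36], 1, [0.16, 0.55, -0.06, 2.47, 3.15, 0.34, -1.56], np.float64(25.802030168128447), np.float64(5.452901113788181))
```

The search shows a simple route: swing to the left, about (520,400,520), then return. From there the model lands in the q5≈π branch with a lean of about 26°. Doing the first leg.

```bash
python3 - <<'E'
from search import *
q=np.array(st()['qpos']);info()
for Pt,ro in(((510,425,560),0),((507,380,480),0),((540,380,500),0)):
    lg=[];q1,n=go(q,np.array(Pt,float),ro,log=lg);f=final(q1);print(Pt,n,np.round(q1,2),f[1:3],np.round(f[3],2),f[4:],lg)
E
```

```text
t 30.6 P [563.2 -18.6 364.1] azz -119.84 xaxis [ 0.736  0.009 -0.676] F [ 0.2 -0.6 -0.6] w 0.0 q [-1.7  -0.37  1.32  2.36  1.62  0.52  2.39]
tip loc [-124.   -46.   389.1] lean 47.4 roll to level -41.1 z [-0.44 -0.76 -0.48]
(510, 425, 560) 11 [-1.82  0.28  0.91  1.56  0.54  0.96  2.81] (-1, 18) [ 0.2   0.55 -0.08  2.47  3.2   0.34  1.58] (np.float64(26.161945417782533), np.float64(5.718689315895266)) [[[-16.1, -18.5, -37.4], 0.0], [[-16.1, -18.5, -37.4], 0.0], [[-16.1, -18.5, -37.4], 0.0], [[-16.1, -18.5, -37.4], 0.0], [[-16.1, -18.5, -37.4], 0.0], [[-16.1, -18.6, -37.4], 0.0], [[-16.1, -18.6, -37.4], 0.0], [[-16.1, -18.6, -37.4], 0.0], [[-16.1, -18.6, -37.4], 0.0], [[-16.1, -18.6, -37.4], 0.0], [[-16.1, -18.6, -37.4], 0.0]]
(507, 380, 480) 10 [-1.86  0.24  0.95  1.82  0.68  0.77  2.64] (-1, 16) [ 0.21  0.55 -0.09  2.47  3.21  0.34  1.58] (np.float64(26.242707644224062), np.float64(5.408875495523625)) [[[-12.4, -22.2, -33.8], 0.0], [[-12.4, -22.2, -33.9], 0.0], [[-12.4, -22.2, -33.9], 0.0], [[-12.4, -22.2, -33.9], 0.0], [[-12.4, -22.2, -33.9], 0.0], [[-12.4, -22.2, -33.9], 0.0], [[-12.4, -22.2, -33.9], 0.0], [[-12.4, -22.2, -33.9], 0.0], [[-12.4, -22.3, -33.9], 0.0], [[-12.4, -22.3, -33.8], 0.0]]
(540, 380, 500) 10 [-1.8   0.28  0.99  1.74  0.57  0.75  2.79] (1, 19) [ 0.2   0.55 -0.07  2.47  3.27  0.34 -1.61] (np.float64(26.362926499144347), np.float64(5.388833103268044)) [[[-11.4, -19.4, -36.2], 0.0], [[-11.4, -19.4, -36.2], 0.0], [[-11.4, -19.4, -36.2], 0.0], [[-11.4, -19.4, -36.3], 0.0], [[-11.4, -19.4, -36.3], 0.0], [[-11.4, -19.4, -36.2], 0.0], [[-11.4, -19.4, -36.2], 0.0], [[-11.4, -19.4, -36.2], 0.0], [[-11.3, -19.5, -36.2], 0.0], [[-11.3, -19.5, -36.2], 0.0]]
```

Request:
apply_moves --targets '[[[-13, -21, -35], 0, 0], [[-13, -21, -35], 0, 0], [[-13, -21, -35], 0, 0], [[-13, -21, -35], 0, 0], [[-13, -21, -35], 0, 0], [[-13, -21, -35], 0, 0], [[-13, -21, -35], 0, 0], [[-13, -21, -35], 0, 0], [[-13, -21, -35], 0, 0], [[-13, -21, -35], 0, 0]]'

```text
clock: 31.85
eef_pos: [503.2, 399.1, 504.7]
tool_rot: [2.272, 0.749, 0.014]
force: [0.2, 0.5, 1.5]
width: 0.1
```

```bash
cat >> search.py <<'E'
def run(zs,wps):
    q=np.array(st()['qpos']);lg=[]
    print('model err',np.round(fkR(q)[0]-st()['eef_pos'],1))
    for (lx,ly,z) in wps:
        P,R=fkR(q);q,n=go(q,w(lx,ly,z)+37*R[:,0],level(R,zs),log=lg)
        R=fkR(q)[1];print('->',(lx,ly,z),n,np.round(q,2),'lean',round(lean(R),1),'tip',loc(fkR(q)[0]-37*R[:,0]),'lat',round(float(np.r_[UY,0]@R[:,0]),3))
    for i in range(0,len(lg),10): print(str(lg[i:i+10]).replace(' ',''))
    return q
E
python3 - <<'E'
from search import *
info()
for zs in(1,-1): run(zs,[(-178,-84,260),(-178,-84,112),(-78,-84,100)])
E
```

```text
t 31.85 P [503.2 399.1 504.7] azz -119.1 xaxis [ 0.732  0.01  -0.681] F [0.2 0.5 1.5] w 0.1 q [-1.85  0.23  0.93  1.75  0.64  0.84  2.71]
tip loc [-125.2  376.1  529.9] lean 47.1 roll to level -40.2 z [-0.43 -0.77 -0.47]
model err [  2.8 -10.7   0.5]
-> (-178, -84, 260) 15 [ 0.86  0.27 -0.87  2.47  2.3   0.23 -0.64] lean 35.9 tip [-172.5  -84.   264.8] lat -0.121
-> (-178, -84, 112) 4 [ 0.2   0.55 -0.07  2.47  3.27  0.34 -1.61] lean 26.3 tip [-175.4  -83.7  116.7] lat -0.065
-> (-78, -84, 100) 3 [ 0.02  0.65  0.08  2.24  3.57  0.23 -1.94] lean 26.4 tip [-78.1 -84.  100. ] lat -0.065
[[[13.2,8.9,31.4],np.float64(9.5)],[[13.2,14.0,29.5],np.float64(9.5)],[[13.2,18.6,26.8],np.float64(9.5)],[[13.2,22.8,23.4],np.float64(9.5)],[[13.2,26.3,19.3],np.float64(9.5)],[[13.2,29.1,14.7],np.float64(9.5)],[[13.2,31.1,9.7],np.float64(9.5)],[[13.2,32.3,4.5],np.float64(9.5)],[[13.2,32.6,-0.9],np.float64(9.5)],[[13.2,32.0,-6.2],np.float64(9.5)]]
[[[13.1,30.0,-12.0],np.float64(9.5)],[[13.9,27.5,-16.8],np.float64(9.5)],[[14.7,24.1,-21.1],np.float64(9.5)],[[15.1,20.3,-24.8],np.float64(9.5)],[[15.4,16.2,-27.
[... 614 characters left out ...]
00. ] lat -0.066
[[[16.5,11.1,39.2],np.float64(-3.2)],[[16.5,9.0,39.8],np.float64(-3.2)],[[16.5,6.7,40.2],np.float64(-3.2)],[[16.5,4.5,40.5],np.float64(-3.2)],[[16.5,2.3,40.7],np.float64(-3.2)],[[16.5,-0.0,40.8],np.float64(-3.2)],[[16.5,-2.3,40.7],np.float64(-3.2)],[[16.5,-4.5,40.5],np.float64(-3.2)],[[16.7,-6.7,40.2],np.float64(-3.2)],[[18.1,-8.5,39.6],np.float64(-3.2)]]
[[[19.5,-10.8,39.0],np.float64(-3.2)],[[20.0,-13.2,38.4],np.float64(-3.2)],[[29.8,-24.0,-0.4],np.float64(0.4)],[[30.9,-22.9,-0.2],np.float64(0.4)],[[31.9,-22.0,0.3],np.float64(0.4)],[[34.7,-19.1,2.6],np.float64(0.4)],[[19.4,25.9,-6.0],np.float64(-0.9)],[[19.4,26.0,-5.6],np.float64(-0.9)],[[19.4,26.1,-5.1],np.float64(-0.9)]]
```

The model matches again. At the first contact point the lean is limited to about 26° because of q4. I'll simulate which contact heights and x positions keep the most lean.

```bash
python3 - <<'E'
from search import *
def q(wps,zs=-1):
    q=np.array(st()['qpos']);n=0
    for (lx,ly,z) in wps:
        P,R=fkR(q);q,m=go(q,w(lx,ly,z)+37*R[:,0],level(R,zs));n+=m
        R=fkR(q)[1];print('  ->',(lx,ly,z),m,np.round(q,2),'lean',round(lean(R),1),'tip',loc(fkR(q)[0]-37*R[:,0]),'lat',round(float(np.r_[UY,0]@R[:,0]),3),'tz',round(R[2,2],2))
print('A');q([(-150,-84,260),(-167,-84,114),(-130,-84,114),(-167,84,114),(-78,84,105)])
print('B');q([(-120,-84,250),(-120,-84,114),(-78,-84,105),(-78,84,105)])
print('B2');q([(-120,-84,250),(-105,-84,114),(-78,-84,105),(-105,84,110),(-78,84,105)])
print('C');q([(-150,84,260),(-172,84,114),(-130,84,114),(-167,-84,114),(-78,84,105)])
print('D');q([(-167,-84,260),(-167,-84,114),(-90,-84,112),(-40,-84,300),(20,-84,500),(-100,-84,300),(-100,-84,110)])
E
```

```text
A
  -> (-150, -84, 260) 12 [ 0.32  0.24 -0.21  2.47  3.31  0.26  1.5 ] lean 39.5 tip [-148.5  -82.4  265.1] lat -0.106 tz -0.0
  -> (-167, -84, 114) 4 [ 0.27  0.57 -0.1   2.47  3.39  0.39  1.49] lean 29.1 tip [-164.3  -83.1  120.5] lat -0.027 tz -0.05
  -> (-130, -84, 114) 1 [ 0.22  0.6  -0.08  2.39  3.41  0.35  1.54] lean 29.1 tip [-130.  -84.  114.] lat -0.027 tz -0.0
  -> (-167, 84, 114) 4 [-0.32  0.55  0.02  2.47  2.91  0.33  1.58] lean 25.6 tip [-164.9   84.   115.1] lat -0.026 tz 0.0
  -> (-78, 84, 105) 2 [-0.2   0.63 -0.11  2.26  2.5   0.23  2.03] lean 25.7 tip [-78.  84. 105.] lat -0.025 tz -0.0
B
  -> (-120, -84, 250) 12 [ 0.22  0.31 -0.12  2.47  3.3   0.39  1.5 ] lean 42.7 tip [-119.7  -82.3  255. ] lat -0.109 tz -0.0
  -> (-120, -84, 114) 4 [ 0.22  0.63 -0.1   2.47  3.3   0.58  1.56] lean 36.2 tip [-118.9  -82.4  122.1] lat -0.055 tz -0.03
  -> (-78, -84, 105) 1 [ 0.18  0.69 -0.08  2.38  3.3   0.55  1.59] lean 36.2 tip [-78. -84. 105.] lat -0.055 tz 0.0
  -> (-78, 84, 105) 4 [-0.31  0.68 -0.02  2.41  2.86  0.59  1.58] lean 36.2 tip [-78.  84. 105.] lat -0.054 tz -0.0
B2
  
[... 1326 characters left out ...]
-> (-167, -84, 114) 4 [0.09 0.56 0.08 2.47 3.49 0.4  1.32] lean 28.2 tip [-164.5  -83.6  119.1] lat -0.063 tz -0.03
  -> (-90, -84, 112) 2 [0.05 0.62 0.05 2.29 3.49 0.28 1.31] lean 28.2 tip [-90. -84. 112.] lat -0.063 tz -0.0
  -> (-40, -84, 300) 5 [-0.32  0.33  0.48  2.23  4.24  0.23  0.49] lean 40.3 tip [-46.7 -82.2 294.5] lat -0.11 tz 0.02
  -> (20, -84, 500) 5 [-0.88  0.19  1.03  2.1   4.24  0.23  0.39] lean 57.7 tip [ 12.6 -82.2 490.1] lat -0.157 tz 0.01
  -> (-100, -84, 300) 5 [0.09 0.25 0.04 2.47 3.39 0.49 1.38] lean 50.6 tip [-95.7 -85.1 309.3] lat -0.126 tz -0.01
  -> (-100, -84, 110) 5 [ 0.28  0.69 -0.17  2.47  3.26  0.7   1.64] lean 40.6 tip [-96.  -84.2 121.6] lat -0.051 tz -0.04
```

Good: in this branch the lean can be regained cheaply by going up and out. The plan is phase 1 at about 27° lean to bring both studs to about -95, then re-lean to about 37° for the last part. Moving, with the camera on the robot side.

```bash
python3 - <<'E'
from search import *
run(1,[(-155,-84,270),(-171,-84,112)])
E
```

```text
model err [  2.8 -10.7   0.5]
-> (-155, -84, 270) 15 [ 0.29  0.21 -0.17  2.47  3.37  0.24 -1.7 ] lean 39.8 tip [-152.2  -83.5  273.9] lat -0.114
-> (-171, -84, 112) 4 [ 0.26  0.56 -0.1   2.47  3.38  0.38 -1.65] lean 28.4 tip [-167.7  -83.5  118.5] lat -0.031
[[[13.9,10.0,30.2],np.float64(9.5)],[[13.9,14.8,28.2],np.float64(9.5)],[[13.9,19.2,25.4],np.float64(9.5)],[[13.9,23.1,21.9],np.float64(9.5)],[[13.9,26.4,17.8],np.float64(9.5)],[[13.9,29.0,13.2],np.float64(9.5)],[[13.9,30.8,8.3],np.float64(9.5)],[[13.9,31.7,3.1],np.float64(9.5)],[[13.9,31.8,-2.2],np.float64(9.5)],[[13.9,31.0,-7.4],np.float64(9.5)]]
[[[14.1,29.4,-12.2],np.float64(9.5)],[[14.4,27.0,-16.9],np.float64(9.5)],[[14.9,23.7,-21.2],np.float64(9.5)],[[15.3,19.9,-24.8],np.float64(9.5)],[[15.5,15.8,-27.7],np.float64(9.5)],[[27.8,29.8,-0.7],np.float64(0.1)],[[30.4,28.0,-1.7],np.float64(0.1)],[[33.2,25.7,-3.3],np.float64(0.1)],[[36.9,22.7,-6.6],np.float64(0.1)]]
```

Request:
apply_moves --targets '[[[14, 10, 30], 9.5, 0], [[14, 15, 28], 9.5, 0], [[14, 19, 25], 9.5, 0], [[14, 23, 22], 9.5, 0], [[14, 26, 18], 9.5, 0], [[14, 29, 13], 9.5, 0], [[14, 31, 8], 9.5, 0], [[14, 32, 3], 9.5, 0]]'

```text
clock: 32.85
eef_pos: [520.3, 184.3, 361.9]
tool_rot: [-2.714, 0.739, 0.031]
force: [0.6, -0.0, 0.7]
width: 0.3
```

```bash
python3 - <<'E'
from search import *
info();run(1,[(-155,-84,270),(-171,-84,112)])
E
```

```text
t 32.85 P [520.3 184.3 361.9] azz 147.7 xaxis [ 0.739  0.023 -0.673] F [ 0.6 -0.   0.7] w 0.3 q [-1.89  0.13  1.31  2.34  1.43  0.3   0.81]
tip loc [-138.4  160.5  386.8] lean 47.6 roll to level 65.5 z [-0.63  0.4  -0.67]
model err [ 4.  -9.3 -4.6]
-> (-155, -84, 270) 7 [ 0.35  0.21 -0.23  2.47  3.37  0.24 -1.68] lean 40.0 tip [-151.8  -83.4  273.9] lat -0.106
-> (-171, -84, 112) 4 [ 0.28  0.57 -0.11  2.47  3.41  0.38 -1.65] lean 28.6 tip [-167.9  -83.3  118.7] lat -0.019
[[[12.4,35.1,-3.2],np.float64(9.7)],[[12.4,34.1,-9.0],np.float64(9.7)],[[12.8,32.3,-14.4],np.float64(9.7)],[[13.4,29.5,-19.5],np.float64(9.7)],[[14.0,25.6,-24.2],np.float64(9.7)],[[14.4,21.2,-28.2],np.float64(9.7)],[[14.5,16.4,-31.3],np.float64(9.7)],[[27.7,29.9,-0.6],np.float64(0.2)],[[30.3,28.2,-1.6],np.float64(0.2)],[[33.2,25.9,-3.4],np.float64(0.2)]]
[[[37.0,23.0,-7.2],np.float64(0.2)]]
```

Request:
apply_moves --targets '[[[8, 24, -1], 6.5, 0], [[8, 24, -4], 6.5, 0], [[8, 23, -6], 6.5, 0], [[8, 23, -9], 6.5, 0]]'

```text
clock: 33.35
eef_pos: [524.7, 115.1, 324.7]
tool_rot: [-2.371, 0.743, 0.026]
force: [-0.6, 0.0, -0.2]
width: -0.1
```

```bash
python3 - <<'E'
from search import *
info();run(1,[(-155,-84,270),(-171,-84,112)])
E
```

```text
t 33.35 P [524.7 115.1 324.7] azz 126.37 xaxis [ 0.736  0.019 -0.676] F [-0.6  0.  -0.2] w -0.1 q [-1.29  0.1   0.86  2.46  2.12  0.29 -0.11]
tip loc [-143.6   91.5  349.7] lean 47.4 roll to level 45.9 z [-0.5   0.68 -0.53]
model err [ 0.2 -3.  -5.6]
-> (-155, -84, 270) 5 [ 0.4   0.22 -0.3   2.47  3.25  0.24 -1.57] lean 39.8 tip [-151.5  -83.8  273.4] lat -0.112
-> (-171, -84, 112) 4 [ 0.11  0.57  0.11  2.47  3.66  0.42 -1.93] lean 28.5 tip [-167.3  -83.2  118.6] lat -0.027
[[[12.2,31.7,-16.6],np.float64(9.6)],[[12.9,28.6,-21.5],np.float64(9.6)],[[13.8,24.7,-25.7],np.float64(9.6)],[[14.1,20.0,-29.5],np.float64(9.6)],[[14.3,15.1,-32.3],np.float64(9.6)],[[27.5,29.9,-0.4],np.float64(0.2)],[[30.1,28.2,-1.2],np.float64(0.2)],[[33.2,25.9,-3.4],np.float64(0.2)],[[37.8,22.2,-7.5],np.float64(0.2)]]
```

q5 is 2.12 and swinging smoothly. Continuing.

Request:
apply_moves --targets '[[[10, 25, -13], 7.5, 0], [[10, 23, -17], 7.5, 0], [[10, 21, -20], 7.5, 0], [[11, 18, -23], 7.5, 0], [[12, 15, -26], 7.5, 0], [[12, 12, -27], 7.5, 0]]'

```text
clock: 34.1
eef_pos: [561.6, 11.5, 293.2]
tool_rot: [-1.902, 0.753, 0.022]
force: [0.3, 1.0, -0.3]
width: 0.4
```

```bash
python3 - <<'E'
from search import *
info();run(1,[(-160,-84,230),(-171,-84,112)])
shot('wrist','wrist18.png')
E
```

```text
t 34.1 P [561.6  11.5 293.2] azz 104.45 xaxis [ 0.729  0.016 -0.684] F [ 0.3  1.  -0.3] w 0.4 q [-0.02  0.17 -0.11  2.46  2.84  0.31 -1.01]
tip loc [-121.2  -16.2  318.5] lean 46.8 roll to level 19.0 z [-0.24  0.94 -0.24]
model err [ 7.5  8.2 -4.8]
-> (-160, -84, 230) 3 [ 0.29  0.29 -0.13  2.47  3.54  0.26 -1.82] lean 36.6 tip [-157.4  -82.6  236.7] lat -0.07
-> (-171, -84, 112) 3 [ 0.15  0.58  0.1   2.47  3.73  0.45 -1.91] lean 29.1 tip [-167.5  -84.   116.3] lat -0.001
[[[10.5,36.4,-15.4],np.float64(7.0)],[[13.2,34.4,-19.4],np.float64(7.0)],[[17.4,32.2,-24.6],np.float64(7.0)],[[30.6,28.5,-1.9],np.float64(-0.6)],[[33.7,26.2,-3.9],np.float64(-0.6)],[[38.6,22.5,-8.7],np.float64(-0.6)]]
```

Request:
apply_moves --targets '[[[8, 28, -14], 5, 0], [[10, 27, -16], 5, 0], [[12, 26, -18], 5, 0], [[12, 24, -20], 4, 0]]'

```text
clock: 34.65
eef_pos: [568.3, -45.0, 236.4]
tool_rot: [-1.731, 0.788, 0.02]
force: [0.4, 0.7, -2.5]
width: 0.0
```

```bash
python3 - <<'E'
from search import *
info();run(1,[(-168,-84,160),(-172,-84,110)])
E
```

```text
t 34.65 P [568.3 -45.  236.4] azz 97.7 xaxis [ 0.705  0.014 -0.709] F [ 0.4  0.7 -2.5] w 0.0 q [ 0.87  0.5  -1.12  2.47  2.31  0.6  -0.46]
tip loc [-121.6  -73.2  262.6] lean 44.8 roll to level 9.2 z [-0.13  0.98 -0.11]
model err [14.3 11.9  4.1]
-> (-168, -84, 160) 3 [ 0.19  0.45  0.01  2.47  3.66  0.35 -1.91] lean 31.6 tip [-162.9  -84.   167.2] lat -0.032
-> (-172, -84, 110) 2 [ 0.17  0.58  0.07  2.47  3.73  0.42 -1.86] lean 28.1 tip [-172.7  -80.8  113.5] lat 0.01
[[[11.5,40.2,-2.5],np.float64(3.8)],[[16.0,39.4,-5.4],np.float64(3.8)],[[22.1,38.0,-10.5],np.float64(3.8)],[[22.0,18.8,-1.8],np.float64(-2.2)],[[25.6,17.5,-5.3],np.float64(-2.2)]]
```

Request:
apply_moves --targets '[[[12, 40, -3], 4, 0], [[16, 39, -5], 3, 0], [[18, 38, -8], 2, 0]]'

```text
clock: 35.02
eef_pos: [572.1, -95.2, 138.7]
tool_rot: [-1.561, 0.85, 0.029]
force: [0.6, -0.2, -0.1]
width: -0.5
```

```bash
python3 - <<'E'
from search import *
info();run(1,[(-172,-84,110)])
E
```

```text
t 35.02 P [572.1 -95.2 138.7] azz 91.26 xaxis [ 0.66   0.019 -0.751] F [ 0.6 -0.2 -0.1] w -0.5 q [ 0.99  0.9  -1.25  2.47  2.27  0.87 -0.32]
tip loc [-123.2 -123.8  166.5] lean 41.3 roll to level -0.5 z [-0.02  1.    0.01]
model err [14.3 10.2 12.9]
-> (-172, -84, 110) 3 [ 0.17  0.58  0.07  2.47  3.71  0.44 -1.91] lean 29.2 tip [-167.6  -84.9  116.8] lat 0.001
[[[2.3,32.2,7.9],np.float64(0.5)],[[6.5,32.2,7.4],np.float64(0.5)],[[12.4,32.0,4.5],np.float64(0.5)]]
```

Request:
apply_moves --targets '[[[-8, 35, 10], 0, 0], [[-8, 35, 10], 0, 0], [[-5, 32, 10], 0, 0], [[0, 25, 8], 0, 0]]'

```text
clock: 35.52
eef_pos: [549.5, -86.6, 92.4]
tool_rot: [-1.52, 0.936, 0.091]
force: [-0.2, 1.0, -0.4]
width: -0.2
```

```bash
python3 - <<'E'
from search import *
info();run(1,[(-174,-84,110)])
E
```

```text
t 35.52 P [549.5 -86.6  92.4] azz 92.89 xaxis [ 0.59   0.054 -0.805] F [-0.2  1.  -0.4] w -0.2 q [ 0.98  1.   -1.25  2.47  2.22  0.89 -0.23]
tip loc [-141.9 -113.7  122.2] lean 36.2 roll to level -2.9 z [-0.05  1.    0.03]
model err [14.4 10.7 14.4]
-> (-174, -84, 110) 2 [ 0.17  0.58  0.1   2.47  3.8   0.45 -1.93] lean 28.7 tip [-171.7  -82.   115.6] lat 0.021
[[[-3.9,27.9,7.7],np.float64(-0.4)],[[0.9,26.9,6.8],np.float64(-0.4)]]
```

Request:
apply_moves --targets '[[[-24, 26, -2], 0, 0], [[-24, 26, -2], 0, 0], [[-24, 26, -2], 0, 0]]'

```text
clock: 35.9
eef_pos: [500.8, -121.4, 121.9]
tool_rot: [-1.474, 0.989, 0.154]
force: [-0.2, -0.4, -0.0]
width: -0.3
```

```bash
python3 - <<'E'
from search import *
info();run(1,[(-174,-84,110)])
E
```

```text
t 35.9 P [ 500.8 -121.4  121.9] azz 94.21 xaxis [ 0.543  0.085 -0.835] F [-0.2 -0.4 -0. ] w -0.3 q [ 1.17  0.84 -1.25  2.47  2.09  0.62 -0.06]
tip loc [-193.5 -142.8  152.8] lean 32.9 roll to level -5.6 z [-0.07  1.    0.05]
model err [17.8 10.8 11.2]
-> (-174, -84, 110) 2 [ 0.29  0.58 -0.05  2.47  3.67  0.42 -1.72] lean 29.0 tip [-172.   -83.5  113. ] lat 0.032
[[[22.4,16.7,24.0],np.float64(-1.7)],[[26.0,12.5,23.6],np.float64(-1.7)]]
```

Request:
apply_moves --targets '[[[6, 3, 30], -2, 0], [[6, 3, 30], -2, 0], [[10, 5, 8], -1, 0]]'

```text
clock: 36.28
eef_pos: [520.7, -65.8, 109.8]
tool_rot: [-1.563, 1.008, 0.153]
force: [0.3, -0.9, -0.8]
width: 0.1
```

```bash
python3 - <<'E'
from search import *
R,th=info();t=w(-176,-84,107)+37*R[:,0];rows([t],[2],0,th)
E
```

```text
t 36.27 P [520.7 -65.8 109.8] azz 98.38 xaxis [ 0.527  0.081 -0.846] F [ 0.3 -0.9 -0.8] w 0.1 q [ 0.98  0.88 -1.25  2.47  2.07  0.75 -0.1 ]
tip loc [-165.4  -90.5  141.1] lean 31.8 roll to level -0.5 z [-0.15  0.99  0.  ]
[[[12,14,3],-0.2,0],[[12,14,3],-0.2,0]]
```

Request:
apply_moves --targets '[[[2, 20, 3], 0, 0], [[6, 18, 3], 0, 0], [[8, 8, 0], 0, 0]]'

```text
clock: 36.65
eef_pos: [515.7, -72.7, 78.0]
tool_rot: [-1.547, 1.032, 0.176]
force: [0.1, -0.0, -0.5]
width: -0.3
```

```bash
python3 - <<'E'
from search import *
R,th=info();t=w(-174,-84,107)+37*R[:,0];rows([t],[2],0,th)
shot('wrist','wrist19.png')
im,d,p=load('wrist');C=cloud(p,d)
E
```

```text
t 36.65 P [515.7 -72.7  78. ] azz 98.92 xaxis [ 0.505  0.09  -0.859] F [ 0.1 -0.  -0.5] w -0.3 q [ 0.99  0.98 -1.25  2.47  2.09  0.82 -0.06]
tip loc [-170.5  -97.1  109.7] lean 30.3 roll to level -1.3 z [-0.16  0.99  0.01]
[[[0.4,2.1,7],-0.7,0],[[0.4,2.1,7],-0.7,0]]
```

The tip is behind the right stud at a lean of 30°. In the wrist picture the fingers are at (323,290), over the channel between the right rail and the cover. Centre on the stud and push right.

```bash
cat >> h.py <<'E'
def tt(wps,ns,roll=0.):
    x=rot()[:,0];rows([w(*p)+37*x for p in wps],ns,0,roll)
E
python3 - <<'E'
from h import *
tt([(-172,-84,107),(-152,-84,107)],[2,3],-1)
E
```

```text
[[[0.5,0.8,7],-0.2,0],[[0.5,0.8,7],-0.2,0],[[3,-6,-0.1],-0.2,0],[[3,-6,-0.2],-0.2,0],[[3,-6,-0.2],-0.2,0]]
```

Request:
apply_moves --targets '[[[0.5, 1, 7], 0, 0], [[0.5, 1, 7], 0, 0], [[3, -6, 0], 0, 0], [[3, -6, 0], 0, 0]]'

```text
clock: 37.2
eef_pos: [529.6, -58.8, 76.2]
tool_rot: [-1.541, 1.042, 0.18]
force: [-1.3, -1.7, -1.4]
width: 0.3
```

```bash
python3 - <<'E'
from h import *
R,th=info();print('F along ux',np.dot(st()['force'][:2],UX))
tt([(-152,-84,107)],[2])
E
```

```text
t 37.2 P [529.6 -58.8  76.2] azz 98.85 xaxis [ 0.496  0.09  -0.863] F [-1.3 -1.7 -1.4] w 0.3 q [ 0.93  0.98 -1.24  2.43  2.06  0.82 -0.06]
tip loc [-154.6  -85.2  108.2] lean 29.8 roll to level -1.7 z [-0.15  0.99  0.02]
F along ux -1.5393689247121556
[[[1.2,-0.8,0.6],0.0,0],[[1.2,-0.8,0.6],0.0,0]]
```

Request:
apply_moves --targets '[[[3, -4, 0.5], 0, 0], [[0, 0, 0], 0, 0]]'

```text
clock: 37.45
eef_pos: [534.4, -57.8, 75.8]
tool_rot: [-1.543, 1.043, 0.178]
force: [-1.8, -1.2, 1.4]
width: 0.1
```

```bash
cat >> h.py <<'E'
def studs(f=None):
    out={}
    for n in['side']:
        im,d,p=shot(n,f);C=cloud(p,d);X=C[...,:2]-O;lx=X@UX;ly=X@UY;z=C[...,2];g=im.max(2)
        for s in(1,-1):
            m=(d>0)&(abs(ly-84*s-(2 if s>0 else 2))<14)&(lx>-175)&(lx<-40)&(z>108)&(z<131)&(g<110)
            if m.sum()>5: out[s]=(int(m.sum()),np.round([lx[m].min(),lx[m].max(),np.median(lx[m]),np.median(ly[m])],1).tolist())
    print('studs',out)
E
python3 - <<'E'
from h import *
R,th=info();print('F along ux',np.dot(st()['force'][:2],UX));studs('side20.png')
im=load('side')[0];cv2.imwrite('pics/side20z.png',cv2.resize(im[180:360,240:400],None,fx=4,fy=3.3,interpolation=cv2.INTER_CUBIC))
E
```

```text
t 37.45 P [534.4 -57.8  75.8] azz 98.84 xaxis [ 0.496  0.089 -0.864] F [-1.8 -1.2  1.4] w 0.1 q [ 0.93  0.98 -1.23  2.42  2.05  0.81 -0.05]
tip loc [-149.6  -84.9  107.8] lean 29.7 roll to level -1.6 z [-0.15  0.99  0.01]
F along ux -1.9199279671551326
studs {1: (42, [-160.5, -149.3, -155.0, 89.0]), -1: (128, [-165.2, -123.4, -144.3, -76.1])}
```

The right stud is now at about -131 (tip + 18.6) and the left at -155, a lead of 24. Switching to the left stud.

```bash
python3 - <<'E'
from search import *
run(1,[(-170,-80,120),(-184,84,118)])
E
```

```text
model err [13.4 12.1 13.7]
-> (-170, -80, 120) 1 [ 0.65  0.63 -0.59  2.47  2.78  0.36 -0.82] lean 28.4 tip [-172.7  -79.2  121.3] lat 0.017
-> (-184, 84, 118) 4 [-0.27  0.52  0.06  2.47  3.38  0.25 -1.86] lean 22.9 tip [-180.8   82.8  119.5] lat 0.05
[[[-16.5,31.3,-5.6],np.float64(0.5)],[[0.1,2.7,40.8],np.float64(-0.4)],[[1.5,2.0,40.1],np.float64(-0.4)],[[3.0,0.6,38.5],np.float64(-0.4)],[[3.7,-0.8,37.7],np.float64(-0.4)]]
```

Request:
apply_moves --targets '[[[-11, 15, 0], 0, 0], [[-14, 18, 0], 0, 0], [[-3, 8, 38], 0, 0], [[0, 5, 42], 0, 0], [[1, 2, 42], 0, 0]]'

```text
clock: 38.12
eef_pos: [512.6, 45.1, 92.4]
tool_rot: [-1.511, 1.077, 0.205]
force: [0.3, 0.3, -0.1]
width: 0.1
```

```bash
python3 - <<'E'
from h import *
R,th=info()
tt([(-182,84,114)],[2],th)
E
```

```text
t 38.12 P [512.6  45.1  92.4] azz 98.7 xaxis [ 0.464  0.096 -0.881] F [ 0.3  0.3 -0.1] w 0.1 q [ 0.65  0.89 -1.25  2.46  1.95  0.89 -0.3 ]
tip loc [-155.7   19.6  125. ] lean 27.7 roll to level -3.4 z [-0.15  0.99  0.03]
[[[-0.4,14,32],-1.7,0],[[-0.4,13,33],-1.7,0]]
```

Request:
apply_moves --targets '[[[-12, 18, 6], -1, 0], [[-6, 14, 14], -1, 0], [[0, 6, 30], -1, 0]]'

```text
clock: 38.5
eef_pos: [493.6, 92.7, 102.6]
tool_rot: [-1.556, 1.104, 0.217]
force: [0.2, 0.4, 0.9]
width: 0.3
```

```bash
python3 - <<'E'
from h import *
R,th=info()
tt([(-182,84,112)],[1],th)
E
```

```text
t 38.5 P [493.6  92.7 102.6] azz 101.72 xaxis [ 0.44   0.097 -0.893] F [0.2 0.4 0.9] w 0.3 q [ 0.52  0.83 -1.25  2.47  1.86  0.89 -0.33]
tip loc [-167.1   69.2  135.7] lean 26.1 roll to level -0.8 z [-0.2   0.98  0.01]
[[[15,23,16],-0.8,0]]
```

Request:
apply_moves --targets '[[[-7, 16, 14], 0, 0], [[4, 14, 2], 0, 0], [[8, 10, 0], 0, 0]]'

```text
clock: 38.88
eef_pos: [484.2, 107.5, 90.2]
tool_rot: [-1.561, 1.129, 0.214]
force: [0.5, -0.1, 0.5]
width: -0.3
```

```bash
python3 - <<'E'
from h import *
R,th=info()
tt([(-178,84,110),(-135,84,107)],[1,4],th)
E
```

```text
t 38.88 P [484.2 107.5  90.2] azz 101.75 xaxis [ 0.418  0.091 -0.904] F [ 0.5 -0.1  0.5] w -0.3 q [ 0.46  0.87 -1.25  2.47  1.84  0.93 -0.36]
tip loc [-173.5   85.3  123.6] lean 24.7 roll to level -0.6 z [-0.2   0.98  0.  ]
[[[10,10,-1.1],-0.1,0],[[5,-9,-0.7],-0.1,0],[[5,-9,-0.7],-0.1,0],[[5,-9,-0.8],-0.1,0],[[5,-9,-0.8],-0.1,0]]
```

Request:
apply_moves --targets '[[[6, 14, 0], 0, 0], [[6, 6, 0], 0, 0]]'

```text
clock: 39.12
eef_pos: [483.5, 106.1, 71.9]
tool_rot: [-1.56, 1.144, 0.212]
force: [-0.5, 0.6, -0.4]
width: 0.1
```

```bash
python3 - <<'E'
from h import *
R,th=info();studs()
tt([(-135,84,108)],[4],th)
E
```

```text
t 39.12 P [483.5 106.1  71.9] azz 101.59 xaxis [ 0.404  0.087 -0.91 ] F [-0.5  0.6 -0.4] w 0.1 q [ 0.45  0.93 -1.25  2.47  1.86  0.98 -0.36]
tip loc [-173.8   84.1  105.6] lean 23.8 roll to level -0.6 z [-0.2   0.98  0.  ]
studs {1: (124, [-174.8, -149.5, -160.0, 89.5]), -1: (57, [-138.3, -123.6, -132.4, -77.2])}
[[[3,-9,-0.6],-0.2,0],[[3,-9,-0.6],-0.2,0],[[3,-9,-0.7],-0.2,0],[[3,-9,-0.7],-0.2,0]]
```

Request:
apply_moves --targets '[[[3, -9, -0.5], 0, 0], [[3, -9, -0.5], 0, 0], [[3, -9, -0.5], 0, 0]]'

```text
clock: 39.55
eef_pos: [510.0, 111.1, 72.6]
tool_rot: [-1.552, 1.151, 0.222]
force: [-2.4, 0.1, -0.9]
width: 0.1
```

```bash
python3 - <<'E'
from h import *
R,th=info();print('F along ux',np.dot(st()['force'][:2],UX))
tt([(-130,84,108)],[3],th)
E
```

```text
t 39.55 P [510.  111.1  72.6] azz 101.72 xaxis [ 0.397  0.09  -0.913] F [-2.4  0.1 -0.9] w 0.1 q [ 0.46  0.93 -1.23  2.39  1.83  0.93 -0.27]
tip loc [-146.7   85.2  106.4] lean 23.4 roll to level -1.1 z [-0.2   0.98  0.01]
F along ux -2.3463774126016466
[[[1.8,-5,-0.7],-0.4,0],[[1.8,-5,-0.8],-0.4,0],[[1.8,-5,-0.8],-0.4,0]]
```

Request:
apply_moves --targets '[[[2, -6, -0.7], 0, 0], [[2, -6, -0.7], 0, 0], [[1, -3, 0], 0, 0]]'

```text
clock: 39.92
eef_pos: [527.3, 112.2, 74.5]
tool_rot: [-1.555, 1.151, 0.217]
force: [-3.7, -0.6, -2.0]
width: -0.2
```

```bash
python3 - <<'E'
from h import *
R,th=info();print('F along ux',np.dot(st()['force'][:2],UX));studs()
E
```

```text
t 39.92 P [527.3 112.2  74.5] azz 101.62 xaxis [ 0.398  0.088 -0.913] F [-3.7 -0.6 -2. ] w -0.2 q [ 0.47  0.93 -1.21  2.35  1.8   0.92 -0.21]
tip loc [-129.4   84.   108.3] lean 23.4 roll to level -0.9 z [-0.2   0.98  0.01]
F along ux -3.797232432493581
studs {1: (130, [-138.1, -105.9, -118.2, 91.3]), -1: (55, [-139.8, -126.5, -132.9, -75.9])}
```

Left is at about -111 and right at about -133. Switching to the right stud, passing over the cover and staying behind.

Request:
apply_moves --targets '[[[-10, 16, 0], 0, 0], [[-9, 16, -4], 0, 0], [[-1, 3, -42], 0, 0], [[0, 2, -44], 0, 0], [[0, 0, -44], 0, 0]]'

```text
clock: 40.6
eef_pos: [520.1, -26.0, 80.9]
tool_rot: [-1.561, 1.136, 0.22]
force: [0.3, -0.3, -0.2]
width: 0.0
```

```bash
python3 - <<'E'
from h import *
R,th=info()
tt([(-160,-84,110)],[1],th)
E
```

```text
t 40.6 P [520.1 -26.   80.9] azz 102.12 xaxis [ 0.411  0.092 -0.907] F [ 0.3 -0.3 -0.2] w 0.0 q [ 0.82  0.86 -1.15  2.38  1.87  0.69  0.04]
tip loc [-156.3  -51.9  114.5] lean 24.2 roll to level -0.5 z [-0.21  0.98  0.  ]
[[[1.4,7,-32],-0.5,0]]
```

Request:
apply_moves --targets '[[[2, 5, -30], 0, 0], [[0, 0, 0], 0, 0], [[4, -7, 0], 0, 0], [[3, -8, 0], 0, 0], [[3, -8, 0], 0, 0], [[3, -8, 0], 0, 0]]'

```text
clock: 41.35
eef_pos: [559.2, -55.0, 78.6]
tool_rot: [-1.582, 1.135, 0.194]
force: [-2.6, -1.7, -1.5]
width: 0.0
```

```bash
python3 - <<'E'
from h import *
R,th=info();print('F along ux',np.dot(st()['force'][:2],UX))
tt([(-112,-84,107)],[2],th)
E
```

```text
t 41.35 P [559.2 -55.   78.6] azz 101.73 xaxis [ 0.414  0.081 -0.907] F [-2.6 -1.7 -1.5] w 0.0 q [ 0.83  0.86 -1.09  2.28  1.8   0.63  0.2 ]
tip loc [-121.6  -85.7  112.2] lean 24.4 roll to level 0.7 z [-0.2   0.98 -0.  ]
F along ux -2.7836985814570756
[[[4,-3,0.5],0.3,0],[[4,-3,0.6],0.3,0]]
```

Request:
apply_moves --targets '[[[5, -4, 0], 0, 0], [[4, -4, 0.5], 0, 0]]'

```text
clock: 41.6
eef_pos: [570.8, -51.2, 74.0]
tool_rot: [-1.584, 1.135, 0.194]
force: [-4.4, -2.6, 3.1]
width: -0.0
```

```bash
python3 - <<'E'
from h import *
R,th=info();print('F along ux',np.dot(st()['force'][:2],UX));studs()
E
```

```text
t 41.6 P [570.8 -51.2  74. ] azz 101.81 xaxis [ 0.414  0.081 -0.907] F [-4.4 -2.6  3.1] w -0.0 q [ 0.81  0.88 -1.08  2.25  1.8   0.63  0.21]
tip loc [-109.6  -83.6  107.6] lean 24.5 roll to level 0.7 z [-0.2   0.98 -0.01]
F along ux -4.709794218978263
studs {1: (42, [-118.6, -105.9, -113.5, 91.9]), -1: (123, [-125.3, -85.3, -101.8, -74.1])}
```

Right is at -91 and left at -112. Back to the left stud.

Request:
apply_moves --targets '[[[-12, 14, 0], 0, 0], [[-12, 14, 4], 0, 0], [[-1, 5, 42], 0, 0], [[0, 3, 44], 0, 0], [[0, 2, 44], 0, 0]]'

```text
clock: 42.28
eef_pos: [497.5, 72.1, 82.7]
tool_rot: [-1.572, 1.128, 0.2]
force: [0.5, 0.8, -0.7]
width: -0.2
```

```bash
python3 - <<'E'
from h import *
R,th=info()
tt([(-138,84,110)],[1],th)
E
```

```text
t 42.27 P [497.5  72.1  82.7] azz 101.57 xaxis [ 0.42   0.085 -0.904] F [ 0.5  0.8 -0.7] w -0.2 q [ 0.54  0.86 -1.19  2.46  1.9   0.86 -0.3 ]
tip loc [-165.2   48.7  116.2] lean 24.8 roll to level 0.1 z [-0.2   0.98 -0.  ]
[[[18,-24,34],0.1,0]]
```

Request:
apply_moves --targets '[[[2, 0, 34], 0, 0], [[9, -12, 0], 0, 0], [[6, -13, 0], 0, 0], [[4, -9, 0], 0, 0], [[4, -9, 0], 0, 0]]'

```text
clock: 42.9
eef_pos: [536.0, 121.5, 79.9]
tool_rot: [-1.557, 1.128, 0.228]
force: [-3.3, 1.3, -0.4]
width: 0.2
```

```bash
python3 - <<'E'
from h import *
R,th=info();print('F along ux',np.dot(st()['force'][:2],UX))
tt([(-95,84,107)],[3],th)
E
```

```text
t 42.9 P [536.  121.5  79.9] azz 102.34 xaxis [ 0.417  0.097 -0.904] F [-3.3  1.3 -0.4] w 0.2 q [ 0.43  0.88 -1.16  2.34  1.84  0.86 -0.24]
tip loc [-120.3   91.7  113.3] lean 24.7 roll to level -0.8 z [-0.21  0.98  0.01]
F along ux -3.0572937331447467
[[[5,-7,-3],-0.3,0],[[5,-7,-3],-0.3,0],[[5,-6,-3],-0.3,0]]
```

Request:
apply_moves --targets '[[[5, -7, -3], 0, 0], [[5, -7, -2], 0, 0], [[4, -4, -2], 0, 0]]'

```text
clock: 43.28
eef_pos: [558.8, 120.0, 74.7]
tool_rot: [-1.55, 1.13, 0.236]
force: [-4.4, 1.0, 2.4]
width: 0.2
```

```bash
python3 - <<'E'
from search import *
R,th=info();print('F along ux',np.dot(st()['force'][:2],UX));studs('side21.png')
run(1,[(-120,60,130),(-90,0,330),(-60,-84,380),(-95,-84,250),(-100,-84,110),(-78,-84,105)])
E
```

```text
t 43.27 P [558.8 120.   74.7] azz 102.47 xaxis [ 0.415  0.1   -0.904] F [-4.4  1.   2.4] w 0.2 q [ 0.44  0.9  -1.13  2.28  1.82  0.84 -0.18]
tip loc [-97.8  87.  108.1] lean 24.5 roll to level -1.2 z [-0.22  0.98  0.01]
F along ux -4.231637338564175
studs {1: (126, [-103.9, -72.0, -84.0, 91.7]), -1: (55, [-101.2, -87.2, -94.2, -76.8])}
model err [ 5.1 13.4 11.8]
-> (-120, 60, 130) 2 [ 0.56  0.86 -1.16  2.36  1.84  0.79 -0.17] lean 25.2 tip [-120.   60.  130.] lat 0.025
-> (-90, 0, 330) 5 [ 0.89  0.42 -1.25  2.05  0.75  0.61  0.97] lean 25.2 tip [-8.990e+01 -1.000e-01  3.301e+02] lat 0.025
-> (-60, -84, 380) 3 [ 1.01  0.45 -1.25  1.86  0.57  0.74  1.3 ] lean 25.2 tip [-60. -84. 380.] lat 0.025
-> (-95, -84, 250) 3 [ 0.84  0.49 -0.95  2.12  0.82  0.38  1.1 ] lean 25.2 tip [-95.  -84.  250.1] lat 0.025
-> (-100, -84, 110) 4 [ 0.76  0.8  -0.89  2.26  1.9   0.45  0.11] lean 25.2 tip [-100.2  -84.1  110.1] lat 0.027
-> (-78, -84, 105) 1 [ 0.72  0.82 -0.87  2.2   1.86  0.44  0.16] lean 25.3 tip [-78.  -83.7 104.9] lat 0.027
[[[-11.5,12.6,-18.7],np.float64(0.5)],[[-11.5,12.4,-18.8],np.float64(0.5)],[[-33.9,-21.9,-12.3],np.float64(0.0)],[[-33.9,-21.9,-12.3],np.float64(0.0)],[[-33.9,-21.9,-12.3],np.float64(0.0)],[[-33.9,-21.9,-12.4],np.float64(0.0)],[[-33.8,-22.0,-12.4],np.float64(0.0)],[[-11.5,-14.6,-28.5],np.float64(-0.0)],[[-11.5,-14.6,-28.5],np.float64(-0.0)],[[-11.5,-14.6,-28.5],np.float64(-0.0)]]
[[[34.2,29.0,0.7],np.float64(0.0)],[[34.2,29.0,0.7],np.float64(0.0)],[[34.3,29.0,0.7],np.float64(0.0)],[[31.1,16.1,0.1],np.float64(0.0)],[[31.2,16.1,0.1],np.float64(0.0)],[[31.2,16.1,-0.0],np.float64(0.0)],[[33.9,16.6,0.4],np.float64(0.0)],[[14.1,-17.8,-1.3],np.float64(-0.2)]]
```

Left is at about -79 and right at -92. Now I need more lean for the last part, so I'll search offline for a short re-lean route from the present pose.

```bash
cat > s2.py <<'E'
from search import *
def tip_of(q):
    P,R=fkR(q);return P-37*R[:,0],R
def cand2(a):
    seed,q0=a;g=np.random.default_rng(seed);q=np.array(q0);mv=[];n=0
    q,m=go(q,w(-135,60,150)+37*fkR(q)[1][:,0],0);n+=m
    q,m=go(q,w(-135,40,300)+37*fkR(q)[1][:,0],0);n+=m
    for i in range(g.integers(1,4)):
        r=g.uniform(480,850);az=g.uniform(-.9,.9);z=g.uniform(330,850);Pt=np.array([r*np.cos(az),r*np.sin(az),z]);ro=float(g.choice([0,0,1])*g.uniform(-150,150))
        q,m=go(q,Pt,ro,vmax=50);mv.append((np.round(Pt).tolist(),round(ro)));n+=m
        if n>48: return (-99,)
    best=(-99,)
    for zs in(1,-1):
      for ly in(-84,):
        q1,a1=go(q,w(-112,ly,290)+37*fkR(q)[1][:,0],level(fkR(q)[1],zs))
        q2,a2=go(q1,w(-118,ly,112)+37*fkR(q1)[1][:,0],level(fkR(q1)[1],zs))
        t,R=tip_of(q2);e=np.linalg.norm(t-w(-118,ly,112));L=lean(R);lat=abs(np.r_[UY,0]@R[:,0])
        sc=-2*max(0,35-L)-2*max(0,L-45)-.5*max(0,e-12)-40*max(0,lat-.15)-20*max(0,q2[1]-1.0)-.3*(n+a1+a2)
        if sc>best[0]: best=(sc,seed,n+a1+a2,mv,zs,np.round(q,2).tolist(),np.round(q2,2).tolist(),round(L,1),round(e,1),round(lat,2))
    return best
if __name__=='__main__':
    q0=np.array(st()['qpos']);t0=time.time();res=[]
    with mp.Pool() as p:
        for r in p.imap_unordered(cand2,[(s,q0) for s in range(int(sys.argv[1]),int(sys.argv[2]))]):
            if r[0]>-90: res.append(r)
            if time.time()-t0>500: p.terminate();break
    res.sort(key=lambda r:-r[0]);print(len(res),time.time()-t0)
    for r in res[:10]: print(r)
E
OMP_NUM_THREADS=1 timeout 570 python3 s2.py 0 2500
```

```text
2016 500.0125343799591
(np.float64(-9.312795719426768), 1963, 28, [([743.0, 72.0, 341.0], -110)], -1, [0.59, 0.71, -1.25, 1.58, 0.93, 0.98, 2.86], [-0.02, 0.64, 0.13, 2.47, 3.27, 0.59, 1.4], np.float64(34.5), np.float64(5.4), np.float64(0.14))
(-9.9, 291, 33, [([596.0, 280.0, 353.0], 0)], -1, [0.21, 0.47, -1.13, 1.77, 0.85, 0.92, 0.55], [0.15, 0.65, -0.08, 2.47, 3.14, 0.61, 1.61], np.float64(35.2), np.float64(1.8), np.float64(0.12))
(-9.9, 1394, 33, [([496.0, 259.0, 332.0], 0)], -1, [0.34, 0.3, -1.21, 2.02, 0.77, 0.77, 0.48], [0.14, 0.65, -0.07, 2.47, 3.13, 0.61, 1.61], np.float64(35.1), np.float64(1.8), np.float64(0.12))
(-10.2, 472, 34, [([569.0, 333.0, 352.0], 0)], -1, [0.07, 0.47, -1.1, 1.75, 0.87, 0.96, 0.43], [0.05, 0.64, 0.07, 2.47, 3.29, 0.6, 1.45], np.float64(35.2), np.float64(3.4), np.float64(0.11))
(np.float64(-10.207213692711564), 1626, 31, [([555.0, 181.0, 347.0], 0)], -1, [0.57, 0.33, -1.24, 1.96, 0.7, 0.76, 0.75], [0.26, 0.65, -0.26, 2.47, 2.91, 0.6, 1.81], np.float64(34.5), np.float64(5.5), np.float64(0.13))
(np.float64(-10.228143184333353), 1091, 32, [([536.0, 36.0, 
[... 315 characters left out ...]
, 0.65, -0.25, 2.47, 2.91, 0.6, 1.81], np.float64(34.5), np.float64(5.5), np.float64(0.13))
(np.float64(-10.355426788120493), 1192, 29, [([762.0, 284.0, 478.0], -69)], -1, [0.09, 0.72, -1.23, 1.1, 0.96, 1.38, 2.06], [-0.07, 0.64, 0.17, 2.47, 3.26, 0.59, 1.36], np.float64(34.3), np.float64(6.2), np.float64(0.16))
(-10.5, 94, 35, [([711.0, 300.0, 354.0], 0)], -1, [0.09, 0.65, -1.04, 1.48, 0.91, 1.04, 0.66], [0.13, 0.65, -0.05, 2.47, 3.19, 0.61, 1.58], np.float64(35.3), np.float64(1.8), np.float64(0.11))
(-10.5, 1464, 35, [([402.0, 356.0, 333.0], 0)], -1, [-0.01, 0.28, -1.18, 2.02, 0.81, 0.89, 0.15], [0.04, 0.64, 0.06, 2.47, 3.27, 0.6, 1.46], np.float64(35.0), np.float64(3.3), np.float64(0.12))
```

```bash
cat > leg.py <<'E'
from search import *
def leg(pts,show=True):
    """pts: list of (P world or ('t',lx,ly,z), roll or ('L',zs))"""
    q=np.array(st()['qpos']);lg=[]
    for t,ro in pts:
        P,R=fkR(q)
        Pt=w(*t[1:])+37*R[:,0] if t[0]=='t' else np.array(t,float)
        ro=level(R,ro[1]) if isinstance(ro,tuple) else ro
        q,n=go(q,Pt,ro,log=lg);R=fkR(q)[1]
        print('->',t,n,'roll',round(float(ro)),np.round(q,2),'lean',round(lean(R),1),'tip',loc(fkR(q)[0]-37*R[:,0]),'lat',round(float(np.r_[UY,0]@R[:,0]),2))
    for i in range(0,len(lg),10): print([[np.round(a).astype(int).tolist(),round(float(b),1)] for a,b in lg[i:i+10]])
    return q
E
python3 - <<'E'
from leg import *
leg([(('t',-135,60,150),0),(('t',-135,40,300),0),((560,280,350),0),(('t',-112,-84,290),('L',-1)),(('t',-118,-84,112),('L',-1)),(('t',-78,-84,105),('L',-1)),(('t',-110,84,112),('L',-1)),(('t',-78,84,105),('L',-1))])
E
```

```text
-> ('t', -135, 60, 150) 2 roll 0 [ 0.59  0.8  -1.19  2.38  1.79  0.77 -0.13] lean 25.2 tip [-135.   60.  150.] lat 0.02
-> ('t', -135, 40, 300) 4 roll 0 [ 0.85  0.37 -1.25  2.2   0.85  0.51  0.79] lean 25.2 tip [-135.1   40.1  300.1] lat 0.03
-> (560, 280, 350) 6 roll 0 [ 0.24  0.41 -1.15  1.85  0.83  0.89  0.51] lean 25.2 tip [-74.4 245.8 383.5] lat 0.03
-> ('t', -112, -84, 290) 18 roll -179 [ 0.74  0.29 -0.81  2.35  1.95  0.23  2.94] lean 37.0 tip [-118.6  -78.3  285.4] lat -0.13
-> ('t', -118, -84, 112) 4 roll 10 [ 0.16  0.65 -0.1   2.47  3.11  0.61  1.64] lean 35.2 tip [-116.5  -84.5  112.8] lat -0.12
-> ('t', -78, -84, 105) 1 roll 0 [ 0.13  0.68 -0.09  2.38  3.08  0.55  1.64] lean 35.2 tip [-78. -84. 105.] lat -0.12
-> ('t', -110, 84, 112) 4 roll 0 [-0.35  0.66 -0.07  2.46  2.64  0.63  1.62] lean 35.2 tip [-110.   84.  112.] lat -0.12
-> ('t', -78, 84, 105) 1 roll 0 [-0.35  0.68 -0.05  2.38  2.64  0.57  1.65] lean 35.2 tip [-78.  84. 105.] lat -0.12
[[[-24, 15, -18], 0.0], [[-24, 15, -18], 0.0], [[-34, -16, -5], 0.0], [[-34, -16, -5], 0.0], [[-34, -16, -5], 0.0], [[-34, -16, -6], 0.0], [[-7, -18, 33], 0.0], [[-7, -18, 33], 0.0], [[-7, -18, 33], 0.0], [[-7, -18, 33], 0.0]]
[[[-7, -18, 33], 0.0], [[-7, -18, 33], 0.0], [[3, 5, -18], -10.0], [[3, 8, -17], -10.0], [[3, 11, -15], -10.0], [[3, 14, -13], -10.0], [[3, 16, -10], -10.0], [[3, 17, -8], -10.0], [[3, 18, -4], -10.0], [[3, 19, -1], -10.0]]
[[[3, 19, 2], -10.0], [[3, 18, 5], -10.0], [[3, 17, 8], -10.0], [[3, 15, 11], -10.0], [[3, 13, 14], -10.0], [[4, 11, 15], -10.0], [[4, 8, 17], -10.0], [[4, 6, 18], -10.0], [[4, 3, 19], -10.0], [[4, -1, 19], -10.0]]
[[[34, -26, -3], 2.4], [[34, -26, -2], 2.4], [[35, -26, -1], 2.4], [[35, -26, 1], 2.4], [[28, 26, -8], -0.2], [[-11, -12, -40], -0.0], [[-11, -12, -40], -0.0], [[-11, -12, -40], -0.0], [[-11, -12, -40], -0.0], [[24, 21, -6], -0.0]]
```

Request:
apply_moves --targets '[[[-20, 18, 0], 0, 0], [[-24, 12, -18], 0, 0], [[-34, -14, -5], 0, 0], [[-34, -16, -5], 0, 0], [[-34, -16, -5], 0, 0], [[-34, -16, -5], 0, 0], [[-7, -18, 33], 0, 0], [[-7, -18, 33], 0, 0], [[-7, -18, 33], 0, 0], [[-7, -18, 33], 0, 0]]'

```text
clock: 44.58
eef_pos: [555.9, 194.0, 313.5]
tool_rot: [-1.601, 1.126, 0.157]
force: [-0.2, 0.1, 0.1]
width: -0.1
```

```bash
python3 - <<'E'
from leg import *
info()
leg([((560,280,350),0),(('t',-112,-84,290),('L',-1)),(('t',-118,-84,112),('L',-1)),(('t',-78,-84,105),('L',-1))])
leg([(('t',-112,-84,290),('L',-1)),(('t',-118,-84,112),('L',-1)),(('t',-78,-84,105),('L',-1))])
E
```

```text
t 44.58 P [555.9 194.  313.5] azz 100.52 xaxis [ 0.425  0.067 -0.903] F [-0.2  0.1  0.1] w -0.1 q [ 0.41  0.4  -1.19  1.97  0.88  0.8   0.5 ]
tip loc [-90.6 161.9 346.9] lean 25.2 roll to level 1.7 z [-0.18  0.98 -0.01]
-> (560, 280, 350) 2 roll 0 [ 0.21  0.43 -1.16  1.84  0.88  0.94  0.43] lean 25.5 tip [-74.6 247.1 383.4] lat -0.01
-> ('t', -112, -84, 290) 18 roll -176 [ 0.68  0.28 -0.76  2.34  1.88  0.23  2.94] lean 36.3 tip [-118.   -79.   285.7] lat -0.14
-> ('t', -118, -84, 112) 4 roll 7 [ 0.28  0.65 -0.3   2.47  2.87  0.61  1.85] lean 34.4 tip [-119.5  -84.9  117.1] lat -0.14
-> ('t', -78, -84, 105) 1 roll 0 [ 0.24  0.69 -0.27  2.37  2.83  0.56  1.87] lean 34.4 tip [-78. -84. 105.] lat -0.14
[[[-12, -12, 36], 0.0], [[-12, -12, 36], 0.0], [[4, 5, -18], -9.8], [[4, 8, -17], -9.8], [[4, 11, -15], -9.8], [[4, 13, -13], -9.8], [[4, 15, -11], -9.8], [[4, 17, -8], -9.8], [[4, 18, -5], -9.8], [[4, 19, -2], -9.8]]
[[[4, 19, 1], -9.8], [[4, 18, 4], -9.8], [[4, 17, 7], -9.8], [[4, 16, 10], -9.8], [[4, 14, 13], -9.8], [[4, 12, 15], -9.8], [[4, 9, 16], -9.8], [[4, 6, 18], -9.8], [[4, 4, 19
[... 293 characters left out ...]
 4 roll 7 [ 0.28  0.65 -0.3   2.47  2.87  0.61  1.85] lean 34.4 tip [-119.5  -84.9  117.1] lat -0.14
-> ('t', -78, -84, 105) 1 roll 0 [ 0.24  0.69 -0.27  2.37  2.83  0.56  1.87] lean 34.4 tip [-78. -84. 105.] lat -0.14
[[[3, 4, -14], -9.8], [[3, 6, -13], -9.8], [[3, 8, -12], -9.8], [[3, 10, -11], -9.8], [[3, 12, -9], -9.8], [[3, 13, -7], -9.8], [[3, 14, -4], -9.8], [[3, 14, -2], -9.8], [[3, 15, 1], -9.8], [[3, 14, 3], -9.8]]
[[[3, 14, 5], -9.8], [[3, 12, 8], -9.8], [[3, 11, 10], -9.8], [[3, 9, 11], -9.8], [[3, 8, 13], -9.8], [[3, 6, 14], -9.8], [[3, 4, 14], -9.8], [[4, 0, 14], -9.8], [[35, -26, -2], 1.8], [[35, -26, -1], 1.8]]
[[[35, -26, 0], 1.8], [[36, -26, -1], 1.8], [[33, 26, -10], 0.1]]
```

```bash
python3 - <<'E'
from leg import *
for a in [(-90,-84,330),(-60,-84,380),(-112,-84,330),(-135,-60,330),(-90,-40,400)]:
    q=np.array(st()['qpos'])
    for t in(a,(-118,-84,150),(-116,-84,110)):
        P,R=fkR(q);q,n=go(q,w(*t)+37*R[:,0],level(R,-1));
    R=fkR(q)[1];print(a,np.round(q,2),round(lean(R),1),loc(fkR(q)[0]-37*R[:,0]),round(float(np.r_[UY,0]@R[:,0]),2))
E
```

```text
(-90, -84, 330) [ 0.05  0.66 -0.07  2.47  2.92  0.63  1.62] 34.0 [-115.4  -84.   110.5] -0.2
(-60, -84, 380) [-0.11  0.69 -0.04  2.47  2.59  0.72  1.58] 32.6 [-116.2  -84.7  112.5] -0.34
(-112, -84, 330) [ 0.04  0.66 -0.07  2.47  2.89  0.64  1.62] 33.9 [-115.4  -84.   110.5] -0.21
(-135, -60, 330) [ 0.    0.67 -0.04  2.47  2.87  0.64  1.59] 33.6 [-115.5  -84.1  110.6] -0.23
(-90, -40, 400) [-0.23  0.74  0.01  2.47  2.48  0.8   1.49] 32.5 [-115.5  -83.7  110.4] -0.42
```

Request:
apply_moves --targets '[[[3, 4, -14], -10, 0], [[3, 6, -13], -10, 0], [[3, 8, -12], -10, 0], [[3, 10, -11], -10, 0], [[3, 12, -9], -10, 0], [[3, 13, -7], -10, 0], [[3, 14, -4], -10, 0], [[3, 14, -2], -10, 0], [[3, 15, 1], -10, 0]]'

```text
clock: 45.7
eef_pos: [573.0, 56.7, 283.5]
tool_rot: [3.026, 1.118, 0.122]
force: [0.2, 0.3, -0.4]
width: 0.1
```

```bash
python3 - <<'E'
from leg import *
info()
leg([(('t',-112,-84,290),('L',-1)),(('t',-118,-84,112),('L',-1)),(('t',-78,-84,105),('L',-1))])
E
```

```text
t 45.7 P [573.   56.7 283.5] azz -165.67 xaxis [ 0.434  0.053 -0.899] F [ 0.2  0.3 -0.4] w 0.1 q [ 0.74  0.43 -1.23  2.06  0.93  0.66  2.33]
tip loc [-93.   24.1 316.7] lean 25.7 roll to level -83.4 z [-0.87 -0.22 -0.43]
-> ('t', -112, -84, 290) 9 roll -81 [ 0.67  0.27 -0.74  2.34  1.85  0.23  2.94] lean 36.0 tip [-117.6  -79.4  286. ] lat -0.15
-> ('t', -118, -84, 112) 4 roll 6 [ 0.32  0.66 -0.35  2.47  2.81  0.62  1.91] lean 34.3 tip [-119.8  -85.5  117.2] lat -0.14
-> ('t', -78, -84, 105) 1 roll 0 [ 0.27  0.7  -0.32  2.37  2.77  0.57  1.93] lean 34.3 tip [-78. -84. 105.] lat -0.14
[[[2, 13, 6], -9.0], [[2, 12, 8], -9.0], [[2, 10, 10], -9.0], [[2, 9, 11], -9.0], [[2, 7, 12], -9.0], [[2, 5, 13], -9.0], [[2, 3, 14], -9.0], [[2, 1, 14], -9.0], [[4, -2, 14], -9.0], [[35, -26, -2], 1.5]]
[[[35, -26, -1], 1.5], [[35, -26, 0], 1.5], [[35, -26, 0], 1.5], [[33, 26, -12], 0.2]]
```

Request:
apply_moves --targets '[[[2, 13, 6], -9.5, 0], [[2, 12, 8], -9.5, 0], [[2, 10, 10], -9.5, 0], [[2, 9, 11], -9.5, 0], [[2, 7, 12], -9.5, 0], [[2, 5, 13], -9.5, 0], [[2, 3, 14], -9.5, 0], [[2, 1, 14], -9, 0]]'

```text
clock: 46.7
eef_pos: [559.3, -26.2, 186.8]
tool_rot: [1.677, 1.042, -0.015]
force: [1.4, -0.1, -3.0]
width: 0.1
```

```bash
python3 - <<'E'
from leg import *
info()
leg([(('t',-118,-84,112),('L',-1)),(('t',-78,-84,105),('L',-1))])
leg([(('t',-112,-84,290),('L',-1)),(('t',-118,-84,112),('L',-1)),(('t',-78,-84,105),('L',-1))])
E
```

```text
t 46.7 P [559.3 -26.2 186.8] azz -96.09 xaxis [ 0.504 -0.007 -0.863] F [ 1.4 -0.1 -3. ] w 0.1 q [ 0.68  0.51 -0.97  2.31  1.67  0.48  2.94]
tip loc [-120.4  -53.5  218.7] lean 30.3 roll to level -6.1 z [-0.11 -0.99 -0.05]
-> ('t', -118, -84, 112) 3 roll -4 [ 0.73  0.84 -0.96  2.4   2.17  0.73  2.7 ] lean 29.7 tip [-118.  -84.  112.] lat -0.09
-> ('t', -78, -84, 105) 1 roll 0 [ 0.68  0.86 -0.93  2.3   2.12  0.7   2.76] lean 29.7 tip [-78. -84. 105.] lat -0.09
[[[32, -18, 16], -1.3], [[32, -18, 15], -1.3], [[32, -18, 15], -1.3], [[26, 30, -8], -0.0]]
-> ('t', -112, -84, 290) 2 roll -4 [ 0.74  0.29 -0.82  2.33  1.79  0.23  2.94] lean 36.0 tip [-115.6  -82.4  286.5] lat -0.13
-> ('t', -118, -84, 112) 4 roll 1 [ 0.14  0.64 -0.08  2.47  3.12  0.58  1.61] lean 34.7 tip [-119.5  -84.4  117.1] lat -0.12
-> ('t', -78, -84, 105) 1 roll 0 [ 0.1   0.68 -0.07  2.37  3.09  0.53  1.61] lean 34.7 tip [-78. -84. 105.] lat -0.12
[[[-28, 20, 20], -2.0], [[-28, 22, 20], -2.0], [[34, -27, 0], 0.1], [[34, -27, 0], 0.1], [[34, -27, 0], 0.1], [[35, -27, 1], 0.1], [[33, 26, -9], -0.2]]
```

Request:
apply_moves --targets '[[[-30, 20, 16], -1.5, 0], [[-30, 21, 12], -1.5, 0], [[-30, 20, 2], -1, 0]]'

```text
clock: 47.08
eef_pos: [552.3, -52.6, 238.1]
tool_rot: [1.578, 0.966, -0.063]
force: [-0.5, 0.4, 0.7]
width: -0.1
```

```bash
python3 - <<'E'
from leg import *
info()
leg([(('t',-118,-84,112),('L',-1)),(('t',-78,-84,105),('L',-1)),(('t',-110,84,112),('L',-1)),(('t',-78,84,105),('L',-1))])
E
```

```text
t 47.08 P [552.3 -52.6 238.1] azz -93.94 xaxis [ 0.567 -0.036 -0.823] F [-0.5  0.4  0.7] w -0.1 q [ 0.57  0.3  -0.67  2.33  1.75  0.24  2.94]
tip loc [-133.1  -77.3  268.5] lean 34.6 roll to level -0.4 z [-0.07 -1.   -0.  ]
-> ('t', -118, -84, 112) 4 roll 2 [ 0.65  0.82 -0.86  2.46  2.38  0.8   2.42] lean 33.5 tip [-118.  -84.  112.] lat -0.13
-> ('t', -78, -84, 105) 1 roll 0 [ 0.6   0.85 -0.83  2.36  2.34  0.76  2.48] lean 33.5 tip [-78. -84. 105.] lat -0.13
-> ('t', -110, 84, 112) 4 roll 0 [ 0.2   0.85 -0.91  2.44  2.1   1.02  2.23] lean 33.5 tip [-110.   84.  112.] lat -0.13
-> ('t', -78, 84, 105) 1 roll 0 [ 0.2   0.87 -0.89  2.36  2.1   0.99  2.3 ] lean 33.5 tip [-78.  84. 105.] lat -0.13
[[[33, -21, 3], 0.4], [[33, -21, 3], 0.4], [[33, -21, 4], 0.4], [[33, -21, 4], 0.4], [[28, 28, -10], -0.1], [[-12, -14, -39], -0.0], [[-12, -14, -39], -0.0], [[-12, -14, -39], -0.0], [[-12, -14, -39], -0.0], [[23, 22, -8], -0.0]]
```

Request:
apply_moves --targets '[[[-30, 26, 4], 0, 0], [[-30, 28, 4], 0, 0]]'

```text
clock: 47.32
eef_pos: [556.0, -55.8, 278.7]
tool_rot: [1.565, 0.896, -0.087]
force: [0.1, -0.2, -0.1]
width: -0.1
```

```bash
python3 - <<'E'
from leg import *
info()
leg([(('t',-118,-84,112),('L',-1)),(('t',-78,-84,105),('L',-1)),(('t',-110,84,112),('L',-1)),(('t',-78,84,105),('L',-1))])
E
```

```text
t 47.33 P [556.  -55.8 278.7] azz -94.73 xaxis [ 0.623 -0.054 -0.781] F [ 0.1 -0.2 -0.1] w -0.1 q [ 0.67  0.23 -0.77  2.33  1.73  0.23  2.94]
tip loc [-131.8  -80.   307.6] lean 38.5 roll to level 0.3 z [-0.08 -1.    0.  ]
-> ('t', -118, -84, 112) 5 roll 2 [ 0.08  0.65 -0.03  2.47  3.07  0.61  1.58] lean 34.6 tip [-116.3  -84.4  113.2] lat -0.15
-> ('t', -78, -84, 105) 1 roll 0 [ 0.05  0.68 -0.03  2.38  3.04  0.55  1.58] lean 34.6 tip [-78. -84. 105.] lat -0.15
-> ('t', -110, 84, 112) 4 roll 0 [-0.44  0.66  0.01  2.45  2.59  0.59  1.56] lean 34.6 tip [-110.   84.  112.] lat -0.15
-> ('t', -78, 84, 105) 1 roll 0 [-0.43  0.68  0.03  2.37  2.59  0.54  1.59] lean 34.6 tip [-78.  84. 105.] lat -0.15
[[[31, -24, 2], 0.5], [[31, -24, 2], 0.5], [[31, -24, 2], 0.5], [[31, -24, 2], 0.5], [[36, -23, 2], 0.5], [[28, 25, -10], 0.2], [[-12, -14, -38], -0.0], [[-12, -14, -38], -0.0], [[-12, -14, -38], -0.0], [[-12, -14, -38], -0.0]]
[[[24, 21, -8], -0.0]]
```

Request:
apply_moves --targets '[[[31, -24, 2], 0.5, 0], [[31, -24, 2], 0.5, 0], [[31, -24, 2], 0.5, 0], [[31, -24, 2], 0.5, 0]]'

```text
clock: 47.82
eef_pos: [571.7, -73.2, 140.5]
tool_rot: [1.569, 0.882, -0.119]
force: [0.8, 1.3, -2.5]
width: -0.1
```

```bash
python3 - <<'E'
from h import *
R,th=info();tt([(-120,-84,106)],[1],th)
E
```

```text
t 47.83 P [571.7 -73.2 140.5] azz -96.74 xaxis [ 0.631 -0.076 -0.772] F [ 0.8  1.3 -2.5] w -0.1 q [ 0.77  0.8  -1.14  2.47  2.18  0.93  2.58]
tip loc [-118.9  -98.6  169.1] lean 39.1 roll to level 0.1 z [-0.12 -0.99  0.  ]
[[[46,-44,-14],0.1,0]]
```

Request:
apply_moves --targets '[[[23, -21, -6], 0, 0], [[20, -17, -6], 0, 0]]'

```text
clock: 48.08
eef_pos: [581.4, -68.1, 80.2]
tool_rot: [1.564, 0.892, -0.135]
force: [0.4, 0.8, 0.4]
width: -0.3
```

```bash
python3 - <<'E'
from h import *
R,th=info();tt([(-118,-84,104)],[1],th);shot('wrist','wrist22.png')
E
```

```text
t 48.08 P [581.4 -68.1  80.2] azz -97.41 xaxis [ 0.622 -0.084 -0.778] F [0.4 0.8 0.4] w -0.3 q [ 0.76  1.08 -1.24  2.46  2.2   1.23  2.65]
tip loc [-108.3  -94.7  109. ] lean 38.5 roll to level 0.4 z [-0.13 -0.99  0.  ]
[[[-4,-13,-8],0.4,0]]
```

The wrist view shows the right stud's top at (281,275), with the fingertips at (322,290) just behind it and about 11 mm to its right. The bridge is ahead with clear space. Back off slightly, shift left, and push.

Request:
apply_moves --targets '[[[-5, -10, -6], 0, 0], [[1, -2, -7], 0, 0]]'

```text
clock: 48.38
eef_pos: [578.5, -61.8, 73.2]
tool_rot: [1.548, 0.902, -0.163]
force: [-2.1, -7.9, 1.9]
width: -0.2
```

```bash
python3 - <<'E'
from h import *
R,th=info();tt([(-85,-84,103)],[4],th)
E
```

```text
t 48.38 P [578.5 -61.8  73.2] azz -98.33 xaxis [ 0.612 -0.101 -0.784] F [-2.1 -7.9  1.9] w -0.2 q [ 0.72  1.1  -1.24  2.47  2.18  1.27  2.63]
tip loc [-109.8  -87.5  102.3] lean 37.7 roll to level 1.3 z [-0.14 -0.99  0.01]
[[[3,5,-2.6],0.3,0],[[3,5,-2.6],0.3,0],[[3,5,-2.6],0.3,0],[[3,5,-2.7],0.3,0]]
```

Request:
apply_moves --targets '[[[-7, -10, 2], 0, 0], [[-3, -4, -6], 0, 0]]'

```text
clock: 48.62
eef_pos: [576.2, -57.1, 76.8]
tool_rot: [1.543, 0.907, -0.169]
force: [-0.1, 0.5, -0.6]
width: -0.0
```

```bash
python3 - <<'E'
from h import *
R,th=info();shot('wrist','wrist23.png');tt([(-85,-84,105)],[4],th)
E
```

```text
t 48.62 P [576.2 -57.1  76.8] azz -98.42 xaxis [ 0.607 -0.104 -0.788] F [-0.1  0.5 -0.6] w -0.0 q [ 0.71  1.08 -1.25  2.47  2.16  1.27  2.62]
tip loc [-111.2  -82.4  105.9] lean 37.4 roll to level 1.6 z [-0.15 -0.99  0.02]
[[[4,5,-1.1],0.4,0],[[4,5,-1.1],0.4,0],[[4,5,-1.1],0.4,0],[[4,5,-1.2],0.4,0]]
```

The fingertip is now directly behind the stud, at (306,255). Pushing right.

Request:
apply_moves --targets '[[[4, 5, -1], 0, 0], [[4, 5, -1], 0, 0], [[4, 5, -1], 0, 0], [[4, 5, -1], 0, 0]]'

```text
clock: 49.18
eef_pos: [602.9, -55.6, 77.1]
tool_rot: [1.541, 0.908, -0.168]
force: [-3.1, -1.4, 2.0]
width: 0.0
```

```bash
python3 - <<'E'
from h import *
R,th=info();print(np.dot(st()['force'][:2],UX));shot('wrist','wrist24.png');tt([(-78,-84,105)],[2],th)
E
```

```text
t 49.17 P [602.9 -55.6  77.1] azz -98.24 xaxis [ 0.607 -0.103 -0.788] F [-3.1 -1.4  2. ] w 0.0 q [ 0.71  1.08 -1.24  2.4   2.15  1.22  2.68]
tip loc [-84.5 -84.6 106.3] lean 37.4 roll to level 1.7 z [-0.14 -0.99  0.02]
-3.2336254256833814
[[[2.1,1.6,-1.1],0.9,0],[[2.1,1.6,-1.2],0.9,0]]
```

Request:
apply_moves --targets '[[[3, 3, -1], 0, 0], [[1, 1.5, 0], 0, 0]]'

```text
clock: 49.48
eef_pos: [607.6, -54.6, 76.6]
tool_rot: [1.541, 0.91, -0.165]
force: [-11.6, -1.2, 9.0]
width: -0.3
```

```bash
python3 - <<'E'
from leg import *
R,th=info();print(np.dot(st()['force'][:2],UX));studs('side24.png')
leg([(('t',-105,-80,114),0),(('t',-110,84,114),('L',-1)),(('t',-78,84,105),('L',-1))])
E
```

```text
t 49.48 P [607.6 -54.6  76.6] azz -98.1 xaxis [ 0.605 -0.101 -0.789] F [-11.6  -1.2   9. ] w -0.3 q [ 0.71  1.08 -1.24  2.38  2.14  1.22  2.7 ]
tip loc [-79.7 -84.4 105.8] lean 37.3 roll to level 1.7 z [-0.14 -0.99  0.02]
-11.619630281094754
studs {1: (47, [-91.7, -77.2, -85.4, 89.6]), -1: (55, [-86.1, -66.7, -75.8, -77.0])}
-> ('t', -105, -80, 114) 1 roll 0 [ 0.69  1.02 -1.13  2.47  2.23  1.16  2.56] lean 35.3 tip [-105.   -80.   114.1] lat -0.21
-> ('t', -110, 84, 114) 4 roll 4 [-0.25  0.69 -0.33  2.43  2.25  0.76  1.82] lean 34.6 tip [-109.6   84.1  114.2] lat -0.21
-> ('t', -78, 84, 105) 1 roll 0 [-0.24  0.72 -0.31  2.36  2.25  0.73  1.86] lean 34.6 tip [-78.  84. 105.] lat -0.21
[[[-13, -31, 14], 0.0], [[-9, -9, -39], 0.9], [[-8, -10, -39], 0.9], [[-8, -11, -39], 0.9], [[-8, -12, -39], 0.9], [[25, 18, -11], 0.4]]
```

The force rose to 11.6 N with right at about -62 and left at about -84, so the lead is near the wedge limit. Going to the left stud.

Request:
apply_moves --targets '[[[-9, -16, 0], 0, 0], [[-9, -17, 0], 0, 0], [[-7, -8, -36], 0.5, 0], [[-6, -9, -40], 0.5, 0], [[-6, -9, -40], 0.5, 0]]'

```text
clock: 50.15
eef_pos: [573.2, -38.7, 73.2]
tool_rot: [1.321, 0.833, -0.525]
force: [1.4, -80.0, 19.1]
width: 0.4
```

```bash
python3 - <<'E'
from h import *
R,th=info();tt([(-114,84,112)],[2],th)
E
```

```text
t 50.15 P [573.2 -38.7  73.2] azz -109.37 xaxis [ 0.582 -0.337 -0.74 ] F [  1.4 -80.   19.1] w 0.4 q [ 0.38  1.11 -1.17  2.43  1.97  1.58  2.36]
tip loc [-109.6  -55.4  100.5] lean 35.6 roll to level 14.3 z [-0.33 -0.93  0.17]
[[[-34,-15,-59],7.2,0],[[-34,-22,-57],7.2,0]]
```

The fingers caught the side of the cover (80 N sideways). Relieving at once by moving right and up.

Request:
apply_moves --targets '[[[0, 0, 5], 0, 0], [[-12, 8, 4], 4, 0]]'

```text
clock: 50.4
eef_pos: [570.6, -52.8, 90.1]
tool_rot: [1.376, 0.822, -0.551]
force: [1.3, 0.5, 0.6]
width: -0.2
```

```bash
python3 - <<'E'
from leg import *
R,th=info();studs('side25.png')
im=load('side')[0];cv2.imwrite('pics/side25z.png',cv2.resize(im[180:360,240:400],None,fx=4,fy=3.3,interpolation=cv2.INTER_CUBIC))
leg([(('t',-115,-60,150),('L',-1)),(('t',-112,84,150),('L',-1)),(('t',-112,84,110),('L',-1)),(('t',-78,84,105),('L',-1))])
E
```

```text
t 50.4 P [570.6 -52.8  90.1] azz -113.32 xaxis [ 0.58  -0.356 -0.733] F [1.3 0.5 0.6] w -0.2 q [ 0.4   1.06 -1.17  2.43  1.94  1.56  2.3 ]
tip loc [-113.9  -68.2  117.2] lean 35.5 roll to level 11.2 z [-0.39 -0.91  0.13]
studs {1: (48, [-91.8, -77.1, -85.5, 89.4]), -1: (17, [-70.3, -66.8, -68.7, -80.8])}
-> ('t', -115, -60, 150) 2 roll 13 [ 0.43  1.05 -1.23  2.43  1.91  1.58  2.11] lean 30.8 tip [-115.1  -60.   150. ] lat -0.45
-> ('t', -112, 84, 150) 4 roll 0 [ 0.07  1.07 -1.23  2.31  1.72  1.69  1.95] lean 30.8 tip [-112.   84.  150.] lat -0.45
-> ('t', -112, 84, 110) 1 roll 0 [ 0.04  1.15 -1.17  2.32  1.79  1.7   1.89] lean 30.8 tip [-112.   84.  110.] lat -0.45
-> ('t', -78, 84, 105) 1 roll 0 [ 0.07  1.16 -1.16  2.24  1.83  1.67  1.98] lean 30.8 tip [-78.  84. 105.] lat -0.45
[[[-5, 5, 3], 6.4], [[-5, 5, 2], 6.4], [[-16, -17, -28], 0.0], [[-16, -17, -28], 0.0], [[-16, -17, -28], 0.0], [[-16, -17, -28], 0.0], [[29, -27, 0], -0.0], [[21, 15, -22], 0.0]]
```

```bash
python3 - <<'E'
from leg import *
tt([(-116,-60,138),(-116,84,138),(-114,84,108)],[1,4,1])
leg([(('t',-116,-60,138),0),(('t',-116,84,138),0),(('t',-114,84,108),0),(('t',-78,84,105),0)])
E
```

```text
[[[-18,8,-2.2],0.0,0],[[-16,-11,-30],0.0,0],[[-16,-11,-30],0.0,0],[[-16,-11,-30],0.0,0],[[-16,-11,-30],0.0,0],[[23,-19,-5],0.0,0]]
-> ('t', -116, -60, 138) 1 roll 0 [ 0.41  1.05 -1.18  2.44  1.94  1.56  2.3 ] lean 30.8 tip [-116.  -60.  138.] lat -0.45
-> ('t', -116, 84, 138) 4 roll 0 [ 0.05  1.08 -1.2   2.32  1.73  1.67  2.14] lean 30.8 tip [-116.   84.  138.] lat -0.45
-> ('t', -114, 84, 108) 1 roll 0 [ 0.03  1.14 -1.15  2.32  1.79  1.68  2.1 ] lean 30.8 tip [-114.   84.  108.] lat -0.45
-> ('t', -78, 84, 105) 1 roll 0 [ 0.06  1.15 -1.14  2.24  1.83  1.65  2.2 ] lean 30.8 tip [-78.  84. 105.] lat -0.45
[[[-2, 1, 5], 0.0], [[-16, -11, -30], 0.0], [[-16, -11, -30], 0.0], [[-16, -11, -30], 0.0], [[-16, -11, -30], 0.0], [[23, -19, -6], 0.0], [[21, 22, -19], 0.0]]
```

Request:
apply_moves --targets '[[[-18, 8, -2], 0, 0], [[-17, -10, -30], 0, 0], [[-16, -11, -30], 0, 0], [[-16, -11, -30], 0, 0], [[-16, -11, -28], 0, 0]]'

```text
clock: 51.08
eef_pos: [547.7, 101.3, 115.0]
tool_rot: [1.394, 0.821, -0.536]
force: [0.4, -0.4, 0.5]
width: 0.3
```

```bash
python3 - <<'E'
from h import *
R,th=info();tt([(-114,84,108)],[2]);print(st()['force'])
E
```

```text
t 51.08 P [547.7 101.3 115. ] azz -113.26 xaxis [ 0.586 -0.348 -0.732] F [ 0.4 -0.4  0.5] w 0.3 q [ 0.03  1.01 -1.2   2.32  1.68  1.63  2.14]
tip loc [-115.4   87.3  142.1] lean 35.9 roll to level 10.1 z [-0.39 -0.91  0.12]
[[[14,-10,-1.0],0.0,0],[[14,-10,-1.0],0.0,0]]
[ 0.3893494  -0.38701945  0.51970455]
```

Request:
apply_moves --targets '[[[13, -12, -1], 0, 0], [[13, -12, -1], 0, 0]]'

```text
clock: 51.32
eef_pos: [547.8, 105.1, 78.9]
tool_rot: [1.404, 0.822, -0.523]
force: [-0.6, -0.2, -0.1]
width: 0.4
```

```bash
python3 - <<'E'
from h import *
R,th=info();shot('wrist','wrist26.png');tt([(-84,84,106)],[4])
E
```

```text
t 51.33 P [547.8 105.1  78.9] azz -112.91 xaxis [ 0.59  -0.34  -0.732] F [-0.6 -0.2 -0.1] w 0.4 q [-0.    1.09 -1.15  2.33  1.75  1.65  2.08]
tip loc [-114.9   90.7  106. ] lean 36.2 roll to level 9.6 z [-0.39 -0.92  0.11]
[[[4,6,-2.7],0.0,0],[[4,6,-2.7],0.0,0],[[4,6,-2.7],0.0,0],[[4,6,-2.7],0.0,0]]
```

The left stud's base is at (300,265), directly along the push direction from the fingertips at (322,290). Pushing left.

Request:
apply_moves --targets '[[[4, 6, -3], 0, 0], [[4, 6, -3], 0, 0], [[4, 6, -3], 0, 0], [[4, 5, -3], 0, 0]]'

```text
clock: 51.88
eef_pos: [577.9, 104.3, 76.8]
tool_rot: [1.399, 0.83, -0.526]
force: [-2.7, 1.1, -1.7]
width: 0.2
```

```bash
python3 - <<'E'
from h import *
R,th=info();print(np.dot(st()['force'][:2],UX));studs();tt([(-76,84,106)],[2])
E
```

```text
t 51.88 P [577.9 104.3  76.8] azz -112.83 xaxis [ 0.583 -0.339 -0.738] F [-2.7  1.1 -1.7] w 0.2 q [ 0.04  1.09 -1.14  2.26  1.79  1.61  2.18]
tip loc [-85.   85.7 104.2] lean 35.7 roll to level 9.8 z [-0.39 -0.92  0.12]
-2.5600596472592336
studs {1: (71, [-95.7, -67.4, -72.6, 86.6]), -1: (8, [-69.0, -66.1, -68.0, -82.3])}
[[[1.8,3,-1.4],0.0,0],[[1.8,3,-1.4],0.0,0]]
```

Request:
apply_moves --targets '[[[3, 4, -2], 0, 0], [[3, 4, -2], 0, 0]]'

```text
clock: 52.18
eef_pos: [585.4, 104.5, 76.2]
tool_rot: [1.392, 0.837, -0.528]
force: [-37.1, 2.6, 13.5]
width: -0.2
```

```bash
python3 - <<'E'
from h import *
R,th=info();print(np.dot(st()['force'][:2],UX));studs();shot('wrist','wrist27.png')
E
```

```text
t 52.17 P [585.4 104.5  76.2] azz -112.59 xaxis [ 0.578 -0.337 -0.743] F [-37.1   2.6  13.5] w -0.2 q [ 0.06  1.09 -1.14  2.24  1.79  1.59  2.22]
tip loc [-77.3  84.8 103.7] lean 35.3 roll to level 10.2 z [-0.38 -0.92  0.12]
-36.41075258830547
studs {1: (42, [-87.4, -67.1, -72.4, 90.6]), -1: (14, [-69.5, -66.1, -68.2, -84.6])}
```

Request:
apply_moves --targets '[[[-2, -3, 1], 0, 0], [[-5, -8, 2], 0, 0]]'

```text
clock: 52.52
eef_pos: [573.1, 105.0, 75.6]
tool_rot: [1.391, 0.833, -0.53]
force: [0.3, 0.4, 0.4]
width: 0.2
```

```bash
cat >> h.py <<'E'
def wst(f=None):
    im,d,p=shot('wrist',f);C=cloud(p,d);X=C[...,:2]-O;lx=X@UX;ly=X@UY;z=C[...,2]
    for s in(1,-1):
        m=(d>0)&(abs(ly-84*s)<16)&(lx>-90)&(lx<-40)&(z>95)&(z<122);t=(d>0)&(abs(ly-84*s)<16)&(lx>-85)&(lx<-40)&(abs(z-125)<2.5)
        if m.sum()>3: print('side pts',s,int(m.sum()),'robot face lx',np.round(np.percentile(lx[m],[1,5,20,50]),1),'ly',np.round(np.percentile(ly[m],[2,98]),1))
        if t.sum()>3: print(' top',s,int(t.sum()),np.round([lx[t].min(),lx[t].max(),ly[t].min(),ly[t].max()],1))
    # plate rear edge / shoes z~85
E
python3 - <<'E'
from h import *
R,th=info();wst('wrist28.png');studs()
E
```

```text
t 52.52 P [573.1 105.   75.6] azz -112.72 xaxis [ 0.58 -0.34 -0.74] F [0.3 0.4 0.4] w 0.2 q [ 0.04  1.09 -1.14  2.27  1.78  1.61  2.18]
tip loc [-89.5  87.1 103. ] lean 35.5 roll to level 10.3 z [-0.38 -0.92  0.12]
side pts 1 1730 robot face lx [-89.8 -88.7 -86.  -68.4] ly [77.5 99.2]
 top 1 1243 [-68.7 -54.   72.7  89. ]
side pts -1 1432 robot face lx [-79.7 -69.8 -68.2 -64. ] ly [-98.2 -78.4]
 top -1 649 [-70.4 -54.5 -95.2 -77.2]
studs {1: (21, [-98.2, -67.2, -86.7, 95.6]), -1: (14, [-69.7, -66.2, -68.4, -84.7])}
```

The left stud reads about -60.7 (home, with a hard stop at 36 N). The right reads about -62, maybe 1–2 mm short. Crossing high over to the right stud for a final nudge.

```bash
python3 - <<'E'
from leg import *
tt([(-108,80,142),(-108,-84,142),(-105,-84,106)],[1,4,2])
leg([(('t',-108,80,142),0),(('t',-108,-84,142),0),(('t',-105,-84,106),0),(('t',-76,-84,105),0)])
E
```

```text
[[[-35,16,21],0.0,0],[[17,13,35],0.0,0],[[17,13,35],0.0,0],[[17,13,35],0.0,0],[[17,13,35],0.0,0],[[14,-11,-2.9],0.0,0],[[14,-11,-2.9],0.0,0]]
-> ('t', -108, 80, 142) 1 roll 0 [ 0.08  1.04 -1.18  2.31  1.74  1.6   2.19] lean 30.8 tip [-108.   80.  142.] lat -0.43
-> ('t', -108, -84, 142) 4 roll 0 [ 0.49  1.01 -1.16  2.42  1.98  1.46  2.38] lean 30.8 tip [-108.  -84.  142.] lat -0.43
-> ('t', -105, -84, 106) 1 roll 0 [ 0.45  1.09 -1.1   2.43  2.06  1.5   2.33] lean 30.8 tip [-105.  -84.  106.] lat -0.43
-> ('t', -76, -84, 105) 1 roll 0 [ 0.46  1.09 -1.09  2.35  2.06  1.47  2.39] lean 30.8 tip [-76. -84. 105.] lat -0.43
[[[-18, 10, 24], 0.0], [[18, 12, 35], 0.0], [[18, 12, 35], 0.0], [[18, 12, 35], 0.0], [[18, 12, 35], 0.0], [[28, -22, -7], 0.0], [[16, 19, -15], 0.0]]
```

Request:
apply_moves --targets '[[[-20, -2, 5], 0, 0], [[-20, 12, 12], 0, 0], [[16, 13, 35], 0, 0], [[16, 13, 35], 0, 0], [[16, 13, 35], 0, 0], [[16, 12, 33], 0, 0]]'

```text
clock: 53.38
eef_pos: [574.9, -58.2, 120.0]
tool_rot: [1.395, 0.826, -0.522]
force: [0.9, -0.1, 0.8]
width: 0.2
```

```bash
python3 - <<'E'
from leg import *
info();tt([(-105,-86,106)],[2]);wst('wrist29.png')
E
```

```text
t 53.38 P [574.9 -58.2 120. ] azz -112.48 xaxis [ 0.587 -0.338 -0.736] F [ 0.9 -0.1  0.8] w 0.2 q [ 0.44  0.95 -1.17  2.42  1.92  1.44  2.35]
tip loc [-110.7  -74.9  147.2] lean 36.0 roll to level 10.1 z [-0.38 -0.92  0.12]
[[[19,-10,0.9],0.0,0],[[19,-10,0.9],0.0,0]]
side pts -1 567 robot face lx [-82.5 -70.  -69.5 -68.3] ly [-99.6 -79.2]
 top -1 770 [-70.1 -53.8 -95.5 -79.1]
```

Request:
apply_moves --targets '[[[19, -10, 1], 0, 0], [[19, -10, 1], 0, 0]]'

```text
clock: 53.68
eef_pos: [582.4, -80.6, 80.5]
tool_rot: [1.387, 0.818, -0.543]
force: [0.2, -0.0, 0.5]
width: -0.0
```

```bash
python3 - <<'E'
from h import *
info()
tt([(-84,-86,106),(-78,-86,106)],[3,2],0)
E
```

```text
t 53.67 P [582.4 -80.6  80.5] azz -113.38 xaxis [ 0.585 -0.353 -0.73 ] F [ 0.2 -0.   0.5] w -0.0 q [ 0.45  1.05 -1.09  2.42  2.03  1.48  2.32]
tip loc [-106.2  -97.5  107.5] lean 35.8 roll to level 10.5 z [-0.39 -0.91  0.12]
[[[2.6,3,-7],0.0,0],[[2.6,3,-7],0.0,0],[[2.6,3,-7],0.0,0],[[1.6,2.0,-1.5],0.0,0],[[1.6,2.0,-1.5],0.0,0]]
```

Request:
apply_moves --targets '[[[3, 3, -8], 0, 0], [[3, 3, -8], 0, 0], [[3, 3, -5], 0, 0]]'

```text
clock: 54.05
eef_pos: [604.1, -65.5, 77.6]
tool_rot: [1.387, 0.817, -0.544]
force: [-1.0, -0.4, 0.7]
width: 0.2
```

```bash
python3 - <<'E'
from h import *
info()
tt([(-77,-86,107)],[2],0)
E
```

```text
t 54.05 P [604.1 -65.5  77.6] azz -113.42 xaxis [ 0.586 -0.354 -0.729] F [-1.  -0.4  0.7] w 0.2 q [ 0.42  1.06 -1.09  2.36  2.02  1.47  2.35]
tip loc [-82.7 -85.5 104.5] lean 35.8 roll to level 10.5 z [-0.39 -0.91  0.12]
[[[0.7,2.8,-1.1],0.0,0],[[0.7,2.8,-1.1],0.0,0]]
```

Request:
apply_moves --targets '[[[1, 3, -1], 0, 0], [[1, 3, -1], 0, 0]]'

```text
clock: 54.3
eef_pos: [609.2, -64.5, 79.2]
tool_rot: [1.385, 0.821, -0.543]
force: [-6.0, 1.2, -1.6]
width: -0.4
```

```bash
python3 - <<'E'
from h import *
info()
E
```

```text
t 54.3 P [609.2 -64.5  79.2] azz -113.31 xaxis [ 0.583 -0.352 -0.732] F [-6.   1.2 -1.6] w -0.4 q [ 0.43  1.05 -1.09  2.35  2.01  1.46  2.38]
tip loc [-77.4 -85.3 106.3] lean 35.7 roll to level 10.6 z [-0.39 -0.91  0.13]
```

In contact at 6 N. A couple more gentle rows until it hits the stop.

Request:
apply_moves --targets '[[[1, 2, -1], 0, 0]]'

```text
clock: 54.42
eef_pos: [609.4, -64.6, 78.8]
tool_rot: [1.381, 0.825, -0.546]
force: [-10.9, 0.8, 1.9]
width: -0.3
```

Request:
apply_moves --targets '[[[1, 2, -1], 0, 0]]'

```text
clock: 54.55
eef_pos: [609.4, -64.7, 78.6]
tool_rot: [1.377, 0.829, -0.548]
force: [-11.7, 1.9, 5.3]
width: 0.1
```

```bash
python3 - <<'E'
from h import *
info()
E
```

```text
t 54.55 P [609.4 -64.7  78.6] azz -113.15 xaxis [ 0.577 -0.352 -0.737] F [-11.7   1.9   5.3] w 0.1 q [ 0.43  1.05 -1.09  2.34  2.    1.45  2.39]
tip loc [-77.  -85.6 105.9] lean 35.2 roll to level 11.1 z [-0.39 -0.91  0.13]
```

Request:
apply_moves --targets '[[[2, 4, -2], 0, 0]]'

```text
clock: 54.68
eef_pos: [609.8, -64.8, 78.2]
tool_rot: [1.368, 0.835, -0.552]
force: [-23.4, 3.1, 11.0]
width: -0.0
```

Request:
apply_moves --targets '[[[2, 4, -2], 0, 0]]'

```text
clock: 54.8
eef_pos: [609.6, -64.9, 78.0]
tool_rot: [1.359, 0.841, -0.557]
force: [-23.3, 3.2, 12.5]
width: -0.0
```

```bash
python3 - <<'E'
from h import *
info()
E
```

```text
t 54.8 P [609.6 -64.9  78. ] azz -112.81 xaxis [ 0.566 -0.352 -0.745] F [-23.3   3.2  12.5] w -0.0 q [ 0.43  1.04 -1.1   2.33  1.99  1.43  2.42]
tip loc [-76.5 -85.9 105.6] lean 34.5 roll to level 12.1 z [-0.38 -0.91  0.14]
```

Hard stop: no travel from 11 to 23 N. Back off and measure both studs.

Request:
apply_moves --targets '[[[-2, -3, 1], 0, 0], [[-4, -6, 2], 0, 0], [[-4, -6, 3], 0, 0], [[-4, -6, 3], 0, 0]]'

```text
clock: 55.3
eef_pos: [583.1, -64.1, 78.0]
tool_rot: [1.362, 0.837, -0.555]
force: [0.6, 0.2, 0.4]
width: -0.1
```

```bash
python3 - <<'E'
from h import *
info()
try: print(studs())
except Exception as e: print(e)
tt([(-118,-82,108),(-130,-74,160)],[2,2],0)
E
```

```text
t 55.3 P [583.1 -64.1  78. ] azz -112.85 xaxis [ 0.569 -0.353 -0.742] F [0.6 0.2 0.4] w -0.1 q [ 0.41  1.05 -1.1   2.4   1.98  1.48  2.34]
tip loc [-102.7  -81.3  105.5] lean 34.7 roll to level 12.0 z [-0.38 -0.91  0.14]
studs {1: (8, [-68.4, -67.3, -67.6, 84.1]), -1: (14, [-103.1, -65.9, -96.3, -74.3])}
None
[[[-5,-4,4],0.0,0],[[-5,-4,4],0.0,0],[[-24,12,3],0.0,0],[[-24,12,3],0.0,0]]
```

Request:
apply_moves --targets '[[[-5, -4, 4], 0, 0], [[-24, 11, 4], 0, 0], [[-24, 11, 4], 0, 0]]'

```text
clock: 55.72
eef_pos: [558.0, -60.3, 129.3]
tool_rot: [1.357, 0.842, -0.558]
force: [0.6, -0.1, -0.3]
width: -0.0
```

```bash
sed -n 1,200p h.py | grep -n "def wst" -A30; python3 - <<'E'
from h import *
info()
wst('pics/wrist40.png')
shot('side','pics/side40.png')
E
```

```text
65:def wst(f=None):
66-    im,d,p=shot('wrist',f);C=cloud(p,d);X=C[...,:2]-O;lx=X@UX;ly=X@UY;z=C[...,2]
67-    for s in(1,-1):
68-        m=(d>0)&(abs(ly-84*s)<16)&(lx>-90)&(lx<-40)&(z>95)&(z<122);t=(d>0)&(abs(ly-84*s)<16)&(lx>-85)&(lx<-40)&(abs(z-125)<2.5)
69-        if m.sum()>3: print('side pts',s,int(m.sum()),'robot face lx',np.round(np.percentile(lx[m],[1,5,20,50]),1),'ly',np.round(np.percentile(ly[m],[2,98]),1))
70-        if t.sum()>3: print(' top',s,int(t.sum()),np.round([lx[t].min(),lx[t].max(),ly[t].min(),ly[t].max()],1))
71-    # plate rear edge / shoes z~85
t 55.73 P [558.  -60.3 129.3] azz -112.79 xaxis [ 0.565 -0.353 -0.746] F [ 0.6 -0.1 -0.3] w -0.0 q [ 0.43  0.91 -1.17  2.44  1.85  1.42  2.36]
tip loc [-126.8  -74.1  156.9] lean 34.4 roll to level 12.2 z [-0.38 -0.91  0.14]
side pts -1 556 robot face lx [-86.1 -67.4 -66.9 -65.7] ly [-99.6 -79.2]
 top -1 670 [-67.8 -51.2 -95.1 -79.1]
```

```bash
grep -n "def studs" -A22 h.py; python3 - <<'E'
from h import *
studs()
E
```

```text
57:def studs(f=None):
58-    out={}
59-    for n in['side']:
60-        im,d,p=shot(n,f);C=cloud(p,d);X=C[...,:2]-O;lx=X@UX;ly=X@UY;z=C[...,2];g=im.max(2)
61-        for s in(1,-1):
62-            m=(d>0)&(abs(ly-84*s-(2 if s>0 else 2))<14)&(lx>-175)&(lx<-40)&(z>108)&(z<131)&(g<110)
63-            if m.sum()>5: out[s]=(int(m.sum()),np.round([lx[m].min(),lx[m].max(),np.median(lx[m]),np.median(ly[m])],1).tolist())
64-    print('studs',out)
65-def wst(f=None):
66-    im,d,p=shot('wrist',f);C=cloud(p,d);X=C[...,:2]-O;lx=X@UX;ly=X@UY;z=C[...,2]
67-    for s in(1,-1):
68-        m=(d>0)&(abs(ly-84*s)<16)&(lx>-90)&(lx<-40)&(z>95)&(z<122);t=(d>0)&(abs(ly-84*s)<16)&(lx>-85)&(lx<-40)&(abs(z-125)<2.5)
69-        if m.sum()>3: print('side pts',s,int(m.sum()),'robot face lx',np.round(np.percentile(lx[m],[1,5,20,50]),1),'ly',np.round(np.percentile(ly[m],[2,98]),1))
70-        if t.sum()>3: print(' top',s,int(t.sum()),np.round([lx[t].min(),lx[t].max(),ly[t].min(),ly[t].max()],1))
71-    # plate rear edge / shoes z~85
studs {1: (7, [-68.4, -67.1, -67.5, 83.2])}
```

```bash
ls pics | tail -3; python3 - <<'E'
from h import *
tt([(-130,60,160)],[4],0)
E
grep -n "def shot" -A6 h.py
```

```text
wrist7.png
wrist8.png
wrist9.png
[[[-15,-11,-28],0.0,0],[[-15,-11,-28],0.0,0],[[-15,-11,-28],0.0,0],[[-15,-11,-28],0.0,0]]
6:def shot(n,f=None):
7-    p=eyes.camera_params(n);im,d=eyes.get_image(n)
8-    np.savez('last_%s.npz'%n,im=im,d=d,**{k:np.array(p[k]) for k in p})
9-    if f: cv2.imwrite('pics/'+f,im)
10-    return im,d,p
11-def load(n):
12-    z=np.load('last_%s.npz'%n);return z['im'],z['d'],z
```

Request:
apply_moves --targets '[[[-15, -11, -28], 0, 0], [[-15, -11, -28], 0, 0], [[-15, -11, -28], 0, 0]]'

```text
clock: 56.25
eef_pos: [541.0, 35.8, 127.7]
tool_rot: [1.352, 0.839, -0.571]
force: [1.6, -0.1, -0.2]
width: 0.0
```

```bash
python3 - <<'E'
from h import *
info()
wst('wrist41.png')
tt([(-125,75,155)],[2],0)
E
```

```text
t 56.25 P [541.   35.8 127.7] azz -113.33 xaxis [ 0.563 -0.361 -0.744] F [ 1.6 -0.1 -0.2] w 0.0 q [ 0.16  0.93 -1.18  2.39  1.69  1.52  2.21]
tip loc [-130.2   23.7  155.2] lean 34.2 roll to level 12.5 z [-0.39 -0.91  0.14]
side pts 1 656 robot face lx [-68.7 -68.5 -68.1 -67.4] ly [72.9 87.4]
 top 1 940 [-69.1 -52.4  72.8  88.7]
side pts -1 672 robot face lx [-84.9 -67.3 -66.6 -63.4] ly [-99.2 -78.7]
 top -1 465 [-67.4 -51.  -95.1 -78.5]
[[[-9,-6,-20],0.0,0],[[-9,-6,-20],0.0,0]]
```

View pics/wrist41.png

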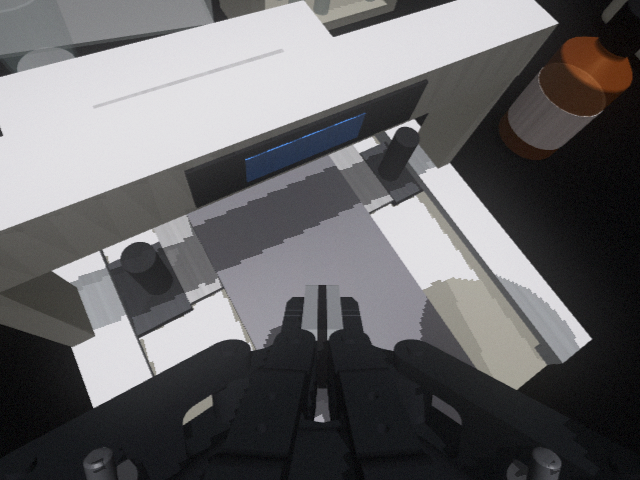

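Both studs appear in one view (left at pixel (140,255), right at (405,140)). They are within 1.5 mm of each other, which is the calibration limit. There is time for one more gentle confirming nudge on the left.

Request:
apply_moves --targets '[[[-9, -6, -20], 0, 0], [[-9, -6, -20], 0, 0]]'

```text
clock: 56.55
eef_pos: [537.3, 87.7, 125.3]
tool_rot: [1.356, 0.843, -0.563]
force: [-1.0, -0.6, 0.1]
width: 0.1
```

```bash
python3 - <<'E'
from h import *
info()
tt([(-112,82,106)],[3],0)
E
```

```text
t 56.55 P [537.3  87.7 125.3] azz -112.99 xaxis [ 0.563 -0.355 -0.746] F [-1.  -0.6  0.1] w 0.1 q [ 0.05  0.95 -1.18  2.33  1.64  1.55  2.18]
tip loc [-126.7   75.4  152.9] lean 34.2 roll to level 12.3 z [-0.39 -0.91  0.14]
[[[13,-7,-7],0.0,0],[[13,-7,-7],0.0,0],[[13,-7,-7],0.0,0]]
```

Request:
apply_moves --targets '[[[13, -7, -7], 0, 0], [[13, -7, -7], 0, 0], [[12, -6, -6], 0, 0]]'

```text
clock: 56.92
eef_pos: [552.5, 96.1, 76.7]
tool_rot: [1.353, 0.843, -0.565]
force: [0.6, 1.0, 0.1]
width: -0.3
```

```bash
python3 - <<'E'
from h import *
info()
tt([(-84,83,106),(-78,83,106)],[4,2],0)
E
```

```text
t 56.92 P [552.5  96.1  76.7] azz -112.98 xaxis [ 0.562 -0.356 -0.747] F [0.6 1.  0.1] w -0.3 q [ 0.01  1.05 -1.1   2.3   1.73  1.57  2.14]
tip loc [-110.4   81.6  104.3] lean 34.2 roll to level 12.5 z [-0.39 -0.91  0.14]
[[[2.9,5,-4],0.0,0],[[2.9,5,-4],0.0,0],[[2.9,5,-4],0.0,0],[[2.9,5,-4],0.0,0],[[1.5,2.1,-1.5],0.0,0],[[1.5,2.1,-1.5],0.0,0]]
```

Request:
apply_moves --targets '[[[3, 5, -4], 0, 0], [[3, 5, -4], 0, 0], [[3, 5, -4], 0, 0]]'

```text
clock: 57.3
eef_pos: [574.0, 98.8, 76.2]
tool_rot: [1.348, 0.844, -0.57]
force: [0.1, -0.1, 0.8]
width: 0.1
```

```bash
python3 - <<'E'
from h import *
info()
E
```

```text
t 57.3 P [574.   98.8  76.2] azz -113.07 xaxis [ 0.559 -0.359 -0.747] F [ 0.1 -0.1  0.8] w 0.1 q [ 0.03  1.06 -1.09  2.25  1.75  1.55  2.21]
tip loc [-88.6  81.4 103.8] lean 34.0 roll to level 12.8 z [-0.39 -0.91  0.15]
```

Request:
apply_moves --targets '[[[1, 4, -2], 0, 0], [[1, 3, -2], 0, 0]]'

```text
clock: 57.55
eef_pos: [583.0, 100.1, 79.8]
tool_rot: [1.35, 0.843, -0.57]
force: [-2.7, -1.1, -0.5]
width: -0.2
```

```bash
python3 - <<'E'
from h import *
info()
E
```

```text
t 57.55 P [583.  100.1  79.8] azz -113.14 xaxis [ 0.56  -0.359 -0.747] F [-2.7 -1.1 -0.5] w -0.2 q [ 0.04  1.05 -1.09  2.22  1.75  1.55  2.24]
tip loc [-79.5  81.5 107.4] lean 34.1 roll to level 12.7 z [-0.39 -0.91  0.15]
```

Request:
apply_moves --targets '[[[2, 3, -2], 0, 0]]'

```text
clock: 57.68
eef_pos: [583.4, 100.1, 79.0]
tool_rot: [1.341, 0.848, -0.575]
force: [-26.6, -0.8, 11.7]
width: 0.1
```

Request:
apply_moves --targets '[[[2, 3, -2], 0, 0]]'

```text
clock: 57.8
eef_pos: [583.0, 100.2, 78.0]
tool_rot: [1.332, 0.855, -0.579]
force: [-16.3, -0.5, 0.1]
width: 0.0
```

```bash
python3 - <<'E'
from h import *
info()
E
```

```text
t 57.8 P [583.  100.2  78. ] azz -112.75 xaxis [ 0.549 -0.359 -0.754] F [-16.3  -0.5   0.1] w 0.0 q [ 0.04  1.05 -1.1   2.22  1.74  1.54  2.26]
tip loc [-79.1  81.5 105.9] lean 33.3 roll to level 13.7 z [-0.38 -0.91  0.16]
```

Hard stop on the left too (27 N, no movement). Retreat.

Request:
apply_moves --targets '[[[-2, -3, 2], 0, 0], [[-4, -6, 4], 0, 0], [[-4, -6, 4], 0, 0], [[-4, -6, 4], 0, 0], [[-4, -6, 4], 0, 0]]'

```text
clock: 58.42
eef_pos: [544.6, 95.8, 78.0]
tool_rot: [1.334, 0.854, -0.577]
force: [0.3, 0.8, -0.6]
width: 0.3
```

```bash
python3 - <<'E'
from h import *
info()
tt([(-125,78,150),(-150,60,250)],[2,3],0)
E
```

```text
t 58.42 P [544.6  95.8  78. ] azz -112.74 xaxis [ 0.551 -0.359 -0.754] F [ 0.3  0.8 -0.6] w 0.3 q [ 0.01  1.05 -1.11  2.31  1.71  1.57  2.15]
tip loc [-117.8   82.5  105.9] lean 33.4 roll to level 13.6 z [-0.38 -0.91  0.15]
[[[-17,12,7],0.0,0],[[-17,12,7],0.0,0],[[-27,17,14],0.0,0],[[-27,17,14],0.0,0],[[-27,17,14],0.0,0]]
```

Request:
apply_moves --targets '[[[-17, 11, 7], 0, 0], [[-17, 11, 7], 0, 0], [[-27, 15, 14], 0, 0], [[-27, 15, 14], 0, 0], [[-27, 15, 14], 0, 0]]'

```text
clock: 59.05
eef_pos: [505.6, 72.0, 216.1]
tool_rot: [1.325, 0.859, -0.581]
force: [0.7, -0.9, -0.0]
width: 0.2
```

```bash
python3 - <<'E'
from h import *
info()
wst('wrist42.png')
studs('side42.png')
shot('top','top42.png')
E
```

```text
t 59.05 P [505.6  72.  216.1] azz -112.54 xaxis [ 0.546 -0.359 -0.757] F [ 0.7 -0.9 -0. ] w 0.2 q [ 0.12  0.65 -1.22  2.33  1.42  1.36  2.38]
tip loc [-159.6   64.3  244.1] lean 33.1 roll to level 14.1 z [-0.38 -0.91  0.16]
side pts 1 256 robot face lx [-68.4 -68.1 -67.7 -66.9] ly [74.1 88.8]
 top 1 340 [-68.2 -54.3  73.2  88.9]
side pts -1 319 robot face lx [-81.7 -67.3 -66.5 -63.4] ly [-99.2 -78.7]
 top -1 204 [-67.3 -54.3 -94.8 -78.7]
studs {}
```

View pics/side42.png

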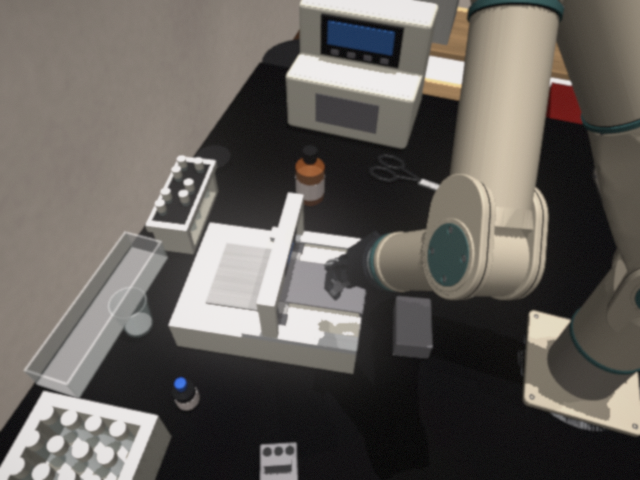

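View pics/top42.png

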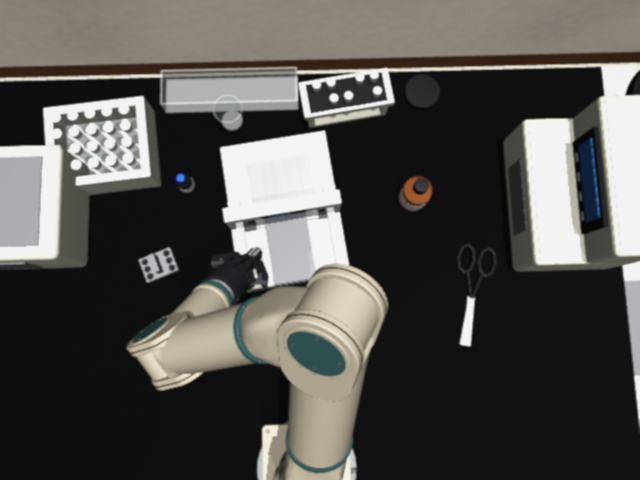

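```bash
ls -tr pics | head -4; ls pics/side* -tr | head -2
```

```text
top0.png
side0.png
wrist0.png
topz.png
pics/side0.png
pics/sidez.png
```

View pics/side0.png

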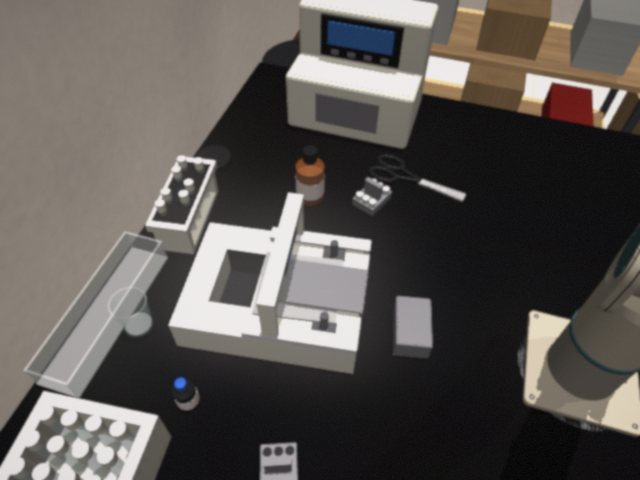

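View pics/top0.png

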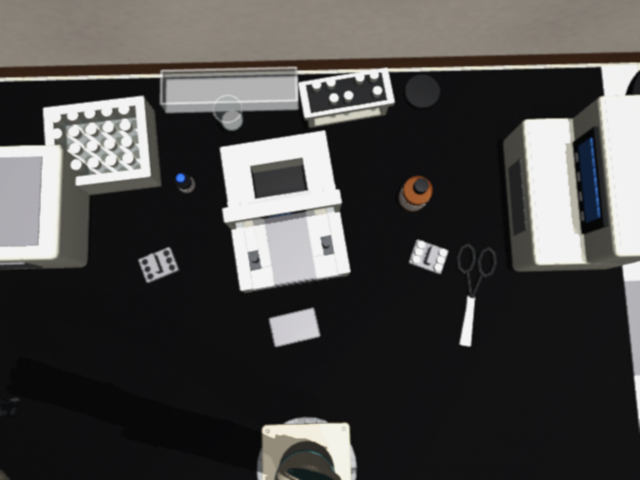

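Nothing else has moved: the spare, amber bottle, dropper, scissors and grey box match the first pictures. The bay is covered and the robot is clear, so I am handing in.

```bash
python3 -c "
from cell import ctrl
print(ctrl.finish_job())"
```

```text
the job is handed in; nothing more can be done
None
```

The capped carrier is flat in the bay and the shutter is closed over it, handed in at about 59 s of the 72 s allowed. I set the carrier down by its handle, let go, then nudged the two studs in turn until each met its hard stop.

**Last checks**
- **Studs:** each stopped moving under a final push, the left at about 27 N and the right at about 23 N. The last wrist view puts both robot-side faces at x ≈ -68 ±1 mm, which matches home at -60.
- **Bay:** it is covered by the shutter in both the side and top pictures. The carrier can no longer be seen under it; its flatness was last measured just after I released it.
- **Bystanders:** the empty carrier, both bottles, the scissors and the grey box stand where they did in the first pictures. The robot was clear, with no force on the tool.

**What disagreed or went wrong**
- The shut fingertips turned out to be about 37 mm behind the reported TCP, so my first closing missed the handle.
- Three force peaks occurred:
  - about 79 N in free air near a joint limit;
  - about 80 N when a finger bumped the side of the cover at about 50 s, above the 40 N limit if that counts as the gripper's body;
  - about 40 N when seating the carrier.
- The left and right stud readings differed by up to 1.5 mm before the last nudge, and by about 1 mm after it, which is within calibration error. The side camera's own stud measurement failed at the end because the arm blocked its view.

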